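Ready the stone tumbler

ROBOT

A 7-joint arm with a two-finger parallel gripper is mounted at the origin on the work surface. World frame = base frame: x ahead of the robot, y to its left, z up, the work surface at z = 0. Lengths are in m, angles in degrees, forces in N, time in s.
With the tool pointing down it reaches from about 0.425 to 0.875 m from the base axis. Payload 4.7 kg.
Tool frame: the origin (TCP) lies on the front face of the gripper's body, between the roots of the fingers; the fingertips stand 70 mm ahead of it and the grasp point (between the pads) lies 51 mm ahead of it; z points along the fingers, y is the direction in which the jaws open and shut (so a half turn about z gives the same grasp; the last joint's range is limited). The gripper opens to 87 mm and grips with 3 to 60 N. Pads are 19 mm wide; open, the fingers measure 117 mm over their backs; the gripper's body (75 mm by 190 mm) begins 51 mm behind the grasp point.
Start: joints at [-63.936, 18.392, -4.016, 83.108, 1.295, 78.541, -3.26], TCP at [0.277, 0.588, 0.292] pointing down, gripper open.
Joint ranges: [-163.93, 163.93], [-17.29, 119.83], [-79.2, 71.16], [3.27, 140.29], [-89.18, 269.18], [5.43, 117.66], [-154.24, 154.24]. Speed limits (degrees/s): [147.25, 147.25, 180, 180, 180, 180, 180].

INTERFACE

Orientations are given as [roll, pitch, yaw] about the fixed x, y, z axes, in that order (R = Rz(yaw) Ry(pitch) Rx(roll)).
In Python, from cell import env gives the robot as it stands.
- The arm moves only by the tool drive_tool, never from a script. Its argument "commands" is a list of rows, each a list of 7 numbers: the shift along the tool's x, y, z in cm, then the turn, a rotation vector about the tool's x, y, z in degrees, then the opening, from 0 (shut) to 1 (fully open). In form: [[tx, ty, tz, rx, ry, rz, hand], ...]. A call has 1 to 20 rows; each row shifts and turns the commanded pose from where the row before left it, along the tool's axes as they then stand; what a row does not reach is not made up. A row lasts 1/12 s, in which the tool goes at most 41.7 mm and 7.16 degrees, less where a joint would pass 70% of its speed; a pose out of reach is approached as far as the arm can. A call is refused whole if a number of a shift passes 4.17 or a number of a turn 7.16, either way. A call with a gripper value outside its range is refused whole. The fingers move at their own pace and stop on an object; "force" is the grip in N (left out, the last holds). Time passes only in rows, so rows that do not move let the fingers close. It gives the time, the measured TCP pose, the force and the opening at its end, in the units of the state.
- env.get_obs(): the state, without advancing time (a new reading comes with each control period).
- env.read_camera(name): name is "side" or "top" or "wrist"; returns a dict with "img" (480x640x3 uint8, blue, green, red), "mtx" (3x3 intrinsics, pixels), "pose" (4x4, takes a point from camera to world coordinates). Camera axes: x right, y down, z forward; pixel columns grow to the right and rows downward; lengths in m; the calibration is good to about 2 mm. A picture is of the moment at which its call begins. There is no depth.
- env.sign_off(): hands the job in, once; it reports no verdict.
The state is a dict: "time_s": time; "qpos": joint angles; "joint_velocities": joint speeds; "effort": joint torques, N m; "tool_pos": TCP position; "tool_rot": TCP orientation; "force": force on the tool from outside, world axes, zero at the start; "wrist_torque": the same for the moment, N m; "grip_width": finger opening in m.
Only numpy, scipy, OpenCV 4.12 (cv2) and the standard library are available. Lean on these libraries where they do the work, as an engineer would, in place of code of your own. Each camera call takes 0.05 s, during which the arm holds its last target.

TASK

Get the stone tumbler ready: load every rough stone from the board into its bowl, and with the red wing key (never with the fingers) tighten the four wing screws of the rim ring clockwise in cross order, each one followed by the one opposite, in two passes: first all four to about half way (45 degrees from pointing at the middle), then all four fully home, wings along the rim. Stand the key back on its parking stud, and only then tip the loaded bowl by the ball lever to the red 40-degree mark (never beyond 50), hold it there for a second, and bring it back level against its stop. Leave the other things on the bench where they are.

Things in the scene. Friction and masses are not known exactly. Their poses are not given: they have to be found in the camera images.
- bowl_mouth (a point): Centre of the mouth of the tumbler's black bowl, hung between two green posts; level with the top of its silver rim ring, 141 mm above the table. Mouth 138 mm across, ring 216 mm outside, inner floor 70 mm down and 110 mm across. Turns with the bowl; its y axis runs along the tilt axle (6 mm below) towards the lever. Beyond the other post: grey motor housing 75 mm tall, to 185 mm out
- lever_ball (a point): Centre of the black ball (32 mm across) on the tilt lever, beside the white dial: at level 155 mm from the bowl's centre along the axle and 100 mm straight above the axle. It stays where left (about 10 N to move it). Pushed along bowl_mouth's x axis, away from the robot, it tips the bowl that way, in an upright circle of 100 mm about the axle
- bowl (a joint): Tilt of the bowl in rad: 0 level, against its level stop; grows as the lever goes away from the robot; far stop 1.2. The dial's ticks are every 10 degrees from upright, the thick red one is 40 degrees (0.698)
- key_grip (a point): Centre of the red handle of the wing key, 92 mm above its lower end. Flat handle 60 wide along x, 14 thick along y, 42 tall, on an upright steel shaft; 113 mm tall, 160 g. The lower end is a fork 30 long (x), 26 wide, its slot 14 wide, 16 deep, open at both ends, along x, parallel to the flat of the handle. The slot goes down over a screw's wings or the parking stud
- dock_top (a point): Key's parking place: centre of the top face (10 mm above the table) of a dark wooden block 70 x 60 mm. On it stands the parking stud, a steel bar 30 mm long along this point's x axis, 7 mm thick, 12 mm tall. The parked key's fork straddles the bar and rests on the block, key upright
- board: Light wooden board 160 x 160 x 10 mm on which the rough stones lie at the start; origin at the centre of its underside
- screw0_seat (a point): Axis of wing screw 0, at the ring's top face. It sits 88 mm from the mouth's centre, 45 degrees anticlockwise (from above) from bowl_mouth's x axis; 0 and 2 are opposite, 1 and 3 are opposite. Brass wings: one bar 34 mm long, 7 mm thick, from 4 to 20 mm above the ring. The axes of this point are those of bowl_mouth and do not turn with the screw
- screw0 (a joint): Turn of wing screw 0 in rad, grows clockwise seen from above (tightening). At 0 (loose) its wings point at the mouth's centre; at 0.785 it is half way; at 1.571 it is home against its stop, the wings at right angles to that, along the rim. About 0.12 N m to turn; stays where it is left
- screw1_seat (a point): Axis of wing screw 1, at the ring's top face. It sits 88 mm from the mouth's centre, 135 degrees anticlockwise (from above) from bowl_mouth's x axis; 0 and 2 are opposite, 1 and 3 are opposite. Brass wings: one bar 34 mm long, 7 mm thick, from 4 to 20 mm above the ring. The axes of this point are those of bowl_mouth and do not turn with the screw
- screw1 (a joint): Turn of wing screw 1 in rad, grows clockwise seen from above (tightening). At 0 (loose) its wings point at the mouth's centre; at 0.785 it is half way; at 1.571 it is home against its stop, the wings at right angles to that, along the rim. About 0.12 N m to turn; stays where it is left
- screw2_seat (a point): Axis of wing screw 2, at the ring's top face. It sits 88 mm from the mouth's centre, 225 degrees anticlockwise (from above) from bowl_mouth's x axis; 0 and 2 are opposite, 1 and 3 are opposite. Brass wings: one bar 34 mm long, 7 mm thick, from 4 to 20 mm above the ring. The axes of this point are those of bowl_mouth and do not turn with the screw
- screw2 (a joint): Turn of wing screw 2 in rad, grows clockwise seen from above (tightening). At 0 (loose) its wings point at the mouth's centre; at 0.785 it is half way; at 1.571 it is home against its stop, the wings at right angles to that, along the rim. About 0.12 N m to turn; stays where it is left
- screw3_seat (a point): Axis of wing screw 3, at the ring's top face. It sits 88 mm from the mouth's centre, 315 degrees anticlockwise (from above) from bowl_mouth's x axis; 0 and 2 are opposite, 1 and 3 are opposite. Brass wings: one bar 34 mm long, 7 mm thick, from 4 to 20 mm above the ring. The axes of this point are those of bowl_mouth and do not turn with the screw
- screw3 (a joint): Turn of wing screw 3 in rad, grows clockwise seen from above (tightening). At 0 (loose) its wings point at the mouth's centre; at 0.785 it is half way; at 1.571 it is home against its stop, the wings at right angles to that, along the rim. About 0.12 N m to turn; stays where it is left
- stone0_c (a point): Rough white marble stone, a rounded eight-sided lump 38 mm across and 26 mm tall, about 65 g; point at its centre. May be absent
- stone1_c (a point): Rough red-brown stone, a rounded eight-sided lump 38 mm across and 26 mm tall, about 65 g; point at its centre. May be absent
- stone2_c (a point): Rough grey stone, a rounded eight-sided lump 38 mm across and 26 mm tall, about 65 g; point at its centre. May be absent
- stone3_c (a point): Rough white marble stone, a rounded eight-sided lump 38 mm across and 26 mm tall, about 65 g; point at its centre. May be absent
- mallet: Bystander, to be left alone: wooden-handled hammer 240 mm long, lying; origin at the centre of its underside
- brush: Bystander, to be left alone: dust brush 180 mm long, lying; origin at the centre of its underside
- rasp: Bystander, to be left alone: dark-handled pointed carving tool 200 mm long, lying; origin at the centre of its underside
- tin: Bystander, to be left alone: copper-coloured closed tin, 66 mm across, 90 mm tall; origin at the centre of its underside
- mug: Bystander, to be left alone: blue mug, 80 mm across, 90 mm tall; origin at the centre of its underside
- sander: Bystander, to be left alone: cork sanding block 100 x 60 x 35 mm; origin at the centre of its underside
Not all that is in view belongs to the job. Leave any blue look-alike of the part that bears stone3_c alone. Leave any blue look-alike of the part that bears stone0_c alone.

How it is judged:
By the outcome, as a careful person would: the job done as asked, in the order asked, and still so for the second after the job is handed in, with the robot touching nothing.
Of stone0, stone1, stone2, stone3 only 2 to 4 are there at a start; the rules pass over those that are not, and their reading is None.
At some moment in a run one of stone0, stone1, stone2, stone3 may be knocked a few centimetres aside while the robot is not near it.
It also fails if it takes over 210 s, if anything falls off the work surface, if the arm or the gripper's body presses on something with over 40 N, if the wrist force passes 120 N, or if a joint passes its speed limit or range.

## Working session

There is one attempt and no reset: what is moved stays moved. The work goes in short steps, Python scripts to look and compute and a tool call to move; the robot and the scene stay as the last step left them, time stands still between calls to the robot, and variables do not carry over. Pictures are saved under pics/ and viewed, and the job is handed in when it is done.

Besides the shell and the picture viewer there is one more tool, called after "Request:" as name(argument=value, ...), one argument or row to a line, values as JSON. drive_tool: Moves the arm, as the interface text tells. Its arguments: {"type":"object","properties":{"commands":{"type":"array"},"force":{"type":"number"}},"required":["commands"]}

```bash
ls -la; mkdir -p pics
python3 - <<'E'
from cell import env
import cv2
o=env.get_obs(); print(o)
for n in ["side","top","wrist"]:
    c=env.read_camera(n); cv2.imwrite(f"pics/{n}0.png",c["img"]); print(n,c["mtx"].tolist(),c["pose"].round(4).tolist())
E
```

```text
total 12
drwxr-xr-x  3 agent agent 4096 Dec  7 14:45 .
drwxr-xr-x 23 root  root  4096 Dec  7 14:44 ..
drwxr-xr-x  2 agent agent 4096 Dec  7 14:45 pics
{'time_s': 0.0, 'qpos': array([-63.93810598,  18.4418175 ,  -4.01297452,  83.17624294,
         1.29634557,  78.54080646,  -3.26236737]), 'joint_velocities': array([-0.04395499, -0.03383775, -0.00787449,  0.02895894,  0.01784392,
       -0.0468125 , -0.13303333]), 'effort': array([ 4.83951280e-04, -4.91290462e+01, -4.03188486e-01, -3.12530494e+01,
       -6.38201111e-02,  4.35544678e-02,  1.87063738e-04]), 'tool_pos': array([0.27719916, 0.58745607, 0.29111804]), 'tool_rot': array([-1.79886443e+02,  7.92514681e-03,  1.54743368e+02]), 'force': array([-0.28042903,  0.07411667, -0.42031596]), 'wrist_torque': array([-0.04908428, -0.0008629 , -0.04639596]), 'grip_width': 0.087141583900041}
side [[562.0438899441297, 0.0, 308.10383354877166], [0.0, 562.0438899441297, 237.62001609890493], [0.0, 0.0, 1.0]] [[-0.9946, -0.0707, 0.0754, 0.4404], [-0.1016, 0.5328, -0.8401, 1.1054], [0.0193, -0.8433, -0.5371, 0.8063], [0.0, 0.0, 0.0, 1.0]]
top [[520.4061757226893, 0.0, 309.1715925236136], [0.0, 520.4061757226893, 238.465360388905], [0.0, 0.0, 1.0]] [[0.0025, -0.9899, 0.1416, 0.3171], [-1.0, -0.0023, 0.0014, 0.0307], [-0.001, -0.1416, -0.9899, 1.4369], [0.0, 0.0, 0.0, 1.0]]
wrist [[377.35288450880444, 0.0, 321.69957823100464], [0.0, 377.35288450880444, 233.685326316152], [0.0, 0.0, 1.0]] [[0.4267, 0.8774, 0.2193, 0.2171], [0.9044, -0.4137, -0.1045, 0.6154], [-0.001, 0.243, -0.97, 0.384], [0.0, 0.0, 0.0, 1.0]]
```

View pics/top0.png

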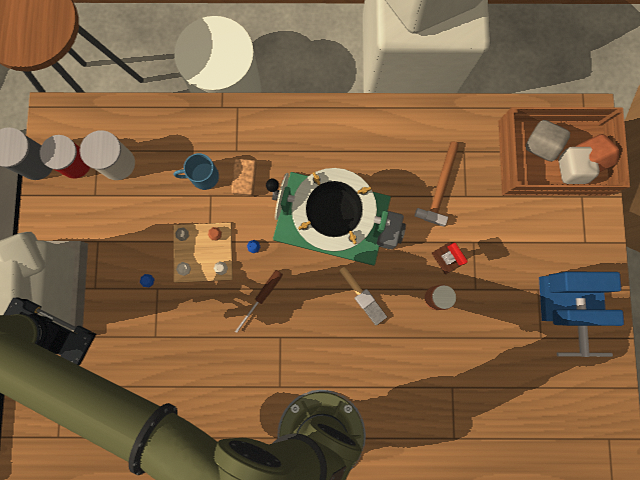

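View pics/side0.png

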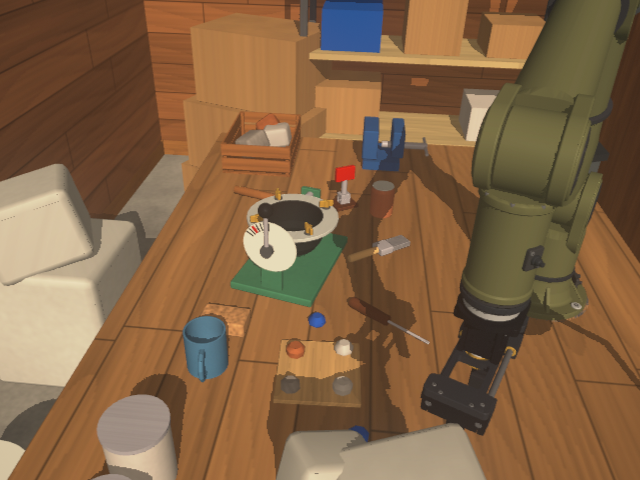

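View pics/wrist0.png

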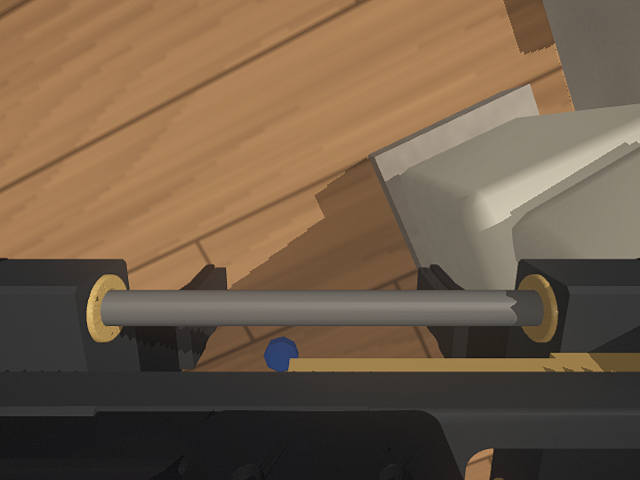

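Run:
```python
import cv2,numpy as np
t=cv2.imread('pics/top0.png')
cv2.imwrite('pics/c1.png',cv2.resize(t[205:300,130:280],None,fx=5,fy=5,interpolation=cv2.INTER_CUBIC))
cv2.imwrite('pics/c2.png',cv2.resize(t[155:280,255:415],None,fx=5,fy=4.8,interpolation=cv2.INTER_CUBIC) if 0 else cv2.resize(t[155:275,255:415],None,fx=5,fy=5,interpolation=cv2.INTER_CUBIC))
cv2.imwrite('pics/c3.png',cv2.resize(t[215:315,400:520],None,fx=6,fy=6,interpolation=cv2.INTER_CUBIC))
s=cv2.imread('pics/side0.png')
cv2.imwrite('pics/c4.png',cv2.resize(s[155:305,225:425],None,fx=4,fy=4,interpolation=cv2.INTER_CUBIC))
```

```text
(no output)
```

View pics/c1.png

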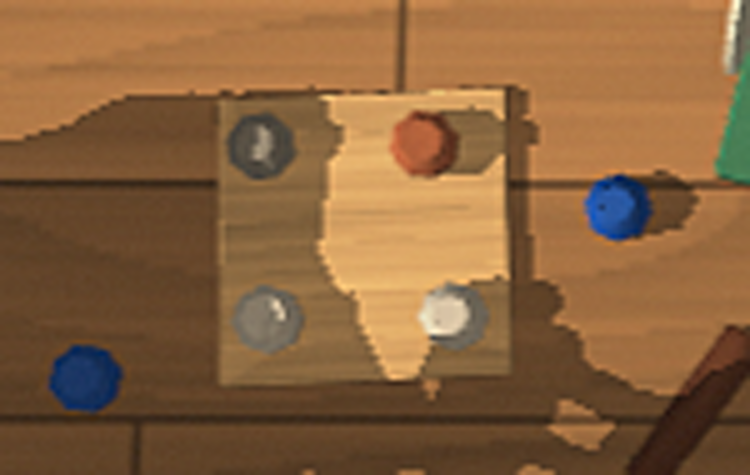

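View pics/c2.png

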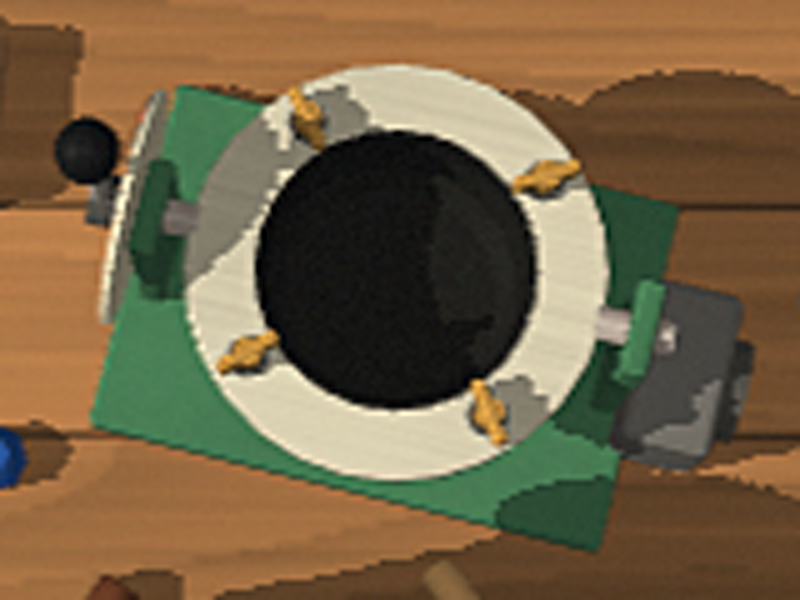

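View pics/c3.png

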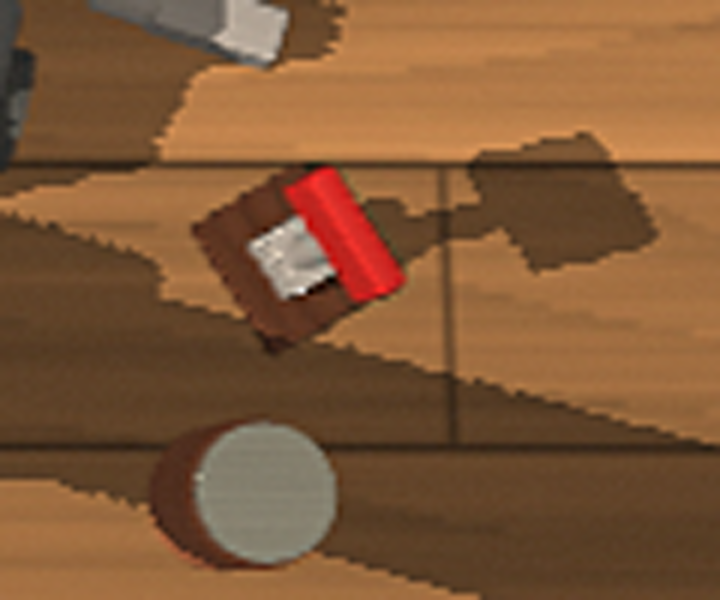

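View pics/c4.png

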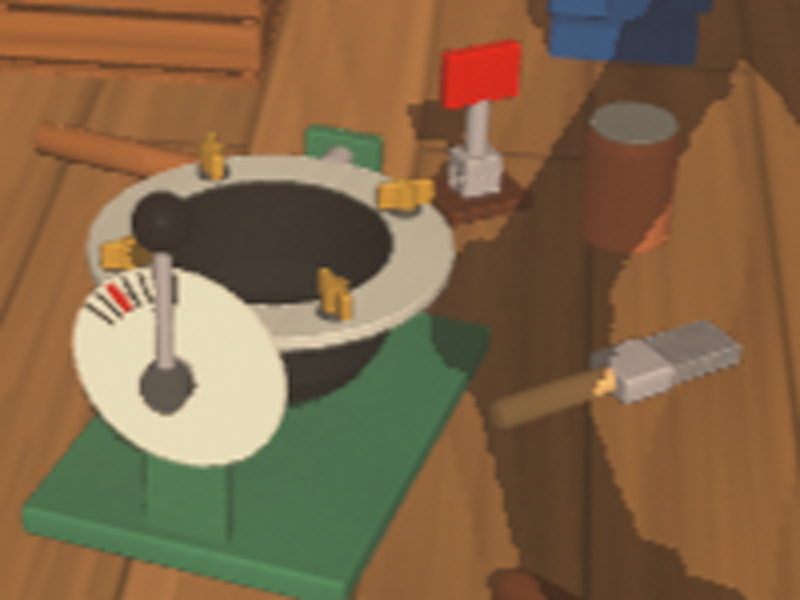

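```bash
cat > h.py <<'E'
import numpy as np,cv2
from scipy.spatial.transform import Rotation as R
from cell import env
def shot(n,name=None):
    c=env.read_camera(n)
    if name: cv2.imwrite(f'pics/{name}.png',c['img'])
    return c
def ray(c,p):
    d=np.linalg.inv(c['mtx'])@np.array([p[0],p[1],1.]);d=c['pose'][:3,:3]@d
    return c['pose'][:3,3],d/np.linalg.norm(d)
def onz(c,p,z):
    o,d=ray(c,p);return o+d*(z-o[2])/d[2]
def proj(c,P):
    q=np.linalg.inv(c['pose'])@np.append(P,1);q=c['mtx']@q[:3];return q[:2]/q[2]
def tri(c1,p1,c2,p2):
    o1,d1=ray(c1,p1);o2,d2=ray(c2,p2)
    A=np.c_[d1,-d2];s=np.linalg.lstsq(A,o2-o1,rcond=None)[0]
    a=o1+s[0]*d1;b=o2+s[1]*d2
    return (a+b)/2,np.linalg.norm(a-b)
def blobs(mask,amin=20):
    n,l,s,ce=cv2.connectedComponentsWithStats(mask.astype(np.uint8))
    return [(int(s[i,4]),ce[i].round(1),l==i) for i in range(1,n) if s[i,4]>=amin]
def tool():
    o=env.get_obs();return np.array(o['tool_pos']),R.from_euler('xyz',o['tool_rot'],degrees=True),o
def to_tool(target):  # shift in tool axes (cm) to get TCP to target
    p,r,o=tool();return (r.inv().apply(np.array(target)-p)*100).round(2)
def st():
    p,r,o=tool();print('t',round(o['time_s'],2),'p',p.round(4),'rot',np.round(o['tool_rot'],2),'F',np.round(o['force'],1),'T',np.round(o['wrist_torque'],2),'g',round(o['grip_width'],4),'q',np.round(o['qpos'],0))
E
python3 - <<'E'
from h import *
c=shot('top');s=shot('side')
import pickle;pickle.dump((c,s),open('cs.pkl','wb'))
im=c['img'].astype(int);hsv=cv2.cvtColor(c['img'],cv2.COLOR_BGR2HSV)
roi=np.zeros(im.shape[:2],bool);roi[155:275,255:415]=1
# mouth
dark=(hsv[...,2]<50)&roi
for a,ce,m in blobs(dark,500):
    cnt=max(cv2.findContours(m.astype(np.uint8),0,1)[0],key=len);print('dark',a,ce,cv2.fitEllipse(cv2.convexHull(cnt)))
ring=(hsv[...,1]<70)&(hsv[...,2]>90)&roi
for a,ce,m in blobs(ring,500):
    cnt=max(cv2.findContours(m.astype(np.uint8),0,1)[0],key=len);e=cv2.fitEllipse(cv2.convexHull(cnt));print('ring',a,ce,e,onz(c,e[0],.141).round(4))
brass=(hsv[...,0]>12)&(hsv[...,0]<25)&(hsv[...,1]>150)&(hsv[...,2]>110)
r2=np.zeros_like(roi);r2[165:248,295:375]=1
for a,ce,m in blobs(brass&r2,8):
    ys,xs=np.where(m);pts=np.array([onz(c,(x,y),.161) for x,y in zip(xs,ys)])[:,:2]
    w,v=np.linalg.eigh(np.cov(pts.T));d=v[:,1];print('wing',a,ce,pts.mean(0).round(4),'dir',np.degrees(np.arctan2(d[1],d[0])).round(1))
E
```

```text
dark 2413 [333.6 208.5] ((333.5686340332031, 208.52438354492188), (54.957096099853516, 55.56197738647461), 118.84764099121094)
ring 636 [341.8 177.4] ((340.84698486328125, 179.75338745117188), (21.4428653717041, 54.06222152709961), 102.07801818847656) [ 0.6543 -0.0481  0.141 ]
ring 2261 [331.3 219.1] ((333.5879821777344, 210.20042419433594), (79.35185241699219, 91.46758270263672), 103.23509979248047) [ 0.575  -0.0292  0.141 ]
wing 469 [334.1 168.9] [ 0.6773 -0.0301] dir 90.7
wing 46 [364.  189.6] [ 0.6238 -0.1048] dir 108.4
wing 45 [304.2 224.8] [0.5338 0.045 ] dir 120.7
wing 49 [352.1 236.7] [ 0.5044 -0.074 ] dir -158.1
```

Run:
```python
from h import *
import pickle;c,s=pickle.load(open('cs.pkl','rb'))
hsv=cv2.cvtColor(c['img'],cv2.COLOR_BGR2HSV);hs=cv2.cvtColor(s['img'],cv2.COLOR_BGR2HSV)
print('mouth',onz(c,(333.57,208.52),.141).round(4))
red=((hsv[...,0]<6)|(hsv[...,0]>174))&(hsv[...,1]>190)&(hsv[...,2]>120)
for a,ce,m in blobs(red,30): 
    cnt=max(cv2.findContours(m.astype(np.uint8),0,1)[0],key=len);print('red top',a,ce,cv2.minAreaRect(cnt),onz(c,ce,.123).round(4),hsv[m].mean(0))
red=((hs[...,0]<6)|(hs[...,0]>174))&(hs[...,1]>190)&(hs[...,2]>120)
for a,ce,m in blobs(red,30): print('red side',a,ce)
# ball
b=(hsv[...,2]<45);b2=np.zeros_like(b);b2[175:195,260:284]=1
for a,ce,m in blobs(b&b2,20): print('ball top',a,ce)
b=(hs[...,2]<60);b2=np.zeros_like(b);b2[198:222,252:278]=1
for a,ce,m in blobs(b&b2,20): print('ball side',a,ce)
# board stones: mask by low saturation or blue/reddish
crop=hsv[205:300,160:245]
low=(crop[...,1]<60)
for a,ce,m in blobs(low,25): print('lowsat',a,ce+[160,205],onz(c,ce+[160,205],.028).round(4),crop[m].mean(0).round())
rb=(crop[...,0]<12)&(crop[...,1]>120)
for a,ce,m in blobs(rb,25): print('rb',a,ce+[160,205],onz(c,ce+[160,205],.028).round(4),crop[m].mean(0).round())
```

```text
mouth [ 0.5793 -0.0292  0.141 ]
red top 215 [457.1 253.6] ((457.03656005859375, 253.8292694091797), (24.05121612548828, 9.432817459106445), 57.094757080078125) [ 0.4671 -0.3432  0.123 ] [  1.92093023 212.88372093 201.6372093 ]
red side 267 [344.8 172.9]
ball top 134 [272.2 185. ]
lowsat 86 [181.5 233.6] [0.5313 0.3824 0.028 ] [18. 50. 78.]
lowsat 107 [183.  268.6] [0.4352 0.3748 0.028 ] [ 19.  54. 121.]
lowsat 76 [220.4 268. ] [0.4371 0.2733 0.028 ] [ 19.  52. 143.]
rb 129 [214.3 233.3] [0.5323 0.2926 0.028 ] [  9. 170. 153.]
```

Run:
```python
from h import *
print(to_tool([.485,.26,.27])); st()
```

```text
[-32.77 -20.77   2.2 ]
t 0.25 p [0.2773 0.5877 0.2917] rot [-179.95    0.    154.74] F [-0.2  0.4  0.4] T [-0.06  0.04 -0.  ] g 0.087 q [-64.  18.  -4.  83.   1.  79.  -3.]
```

Request:
drive_tool(
  commands=[
    [-3.28,-2.08,0.22,0,0,0,0.7],
    [-3.28,-2.08,0.22,0,0,0,0.7],
    [-3.28,-2.08,0.22,0,0,0,0.7],
    [-3.28,-2.08,0.22,0,0,0,0.7],
    [-3.28,-2.08,0.22,0,0,0,0.7],
    [-3.28,-2.08,0.22,0,0,0,0.7],
    [-3.28,-2.08,0.22,0,0,0,0.7],
    [-3.28,-2.08,0.22,0,0,0,0.7],
    [-3.28,-2.08,0.22,0,0,0,0.7],
    [-3.28,-2.08,0.22,0,0,0,0.7],
    [0,0,0,0,0,7,0.7],
    [0,0,0,0,0,7,0.7],
    [0,0,0,0,0,7,0.7],
    [0,0,0,0,0,7,0.7],
    [0,0,0,0,0,7,0.7],
    [0,0,0,0,0,7,0.7],
    [0,0,0,0,0,7,0.7],
    [0,0,0,0,0,7,0.7],
    [0,0,0,0,0,7,0.7],
    [0,0,0,0,0,1.7,0.7],
  ],
)

```text
time_s: 1.92
tool_pos: [0.4852, 0.2598, 0.2702]
tool_rot: [-180.0, -0.0, 89.7]
force: [0.4, -0.8, -0.1]
grip_width: 0.0607
```

Run:
```python
from h import *
st(); c=shot('wrist','w1'); st()
for n,P in [('a',(.4352,.3748,.028)),('b',(.5313,.3824,.028)),('c',(.4371,.2733,.028)),('d',(.5323,.2926,.028))]: print(n,proj(c,P).round())
```

```text
t 1.92 p [0.4852 0.2598 0.2702] rot [-180.     -0.     89.74] F [ 0.4 -0.8 -0.1] T [-0.05 -0.01 -0.02] g 0.0607 q [-43.   7.  14. 100.  -2.  74. -30.]
t 1.97 p [0.4852 0.2598 0.2702] rot [180.    -0.    89.85] F [ 0.2 -0.8 -0. ] T [-0.08  0.05 -0.02] g 0.0612 q [-43.   7.  14. 100.  -2.  74. -30.]
a [261.  78.]
b [377.  68.]
c [268. 200.]
d [375. 178.]
```

View pics/w1.png

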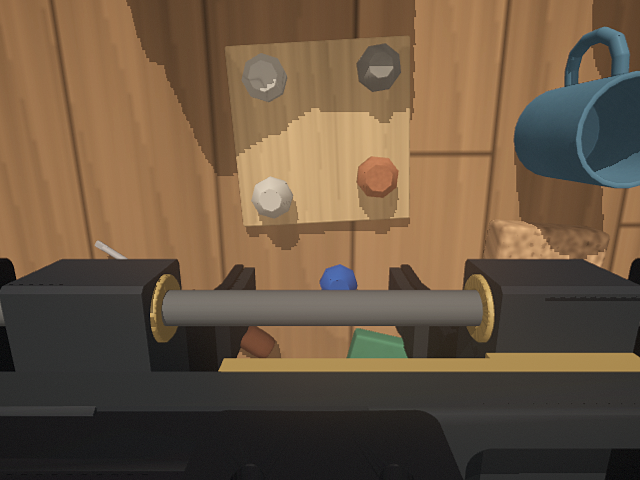

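Run:
```python
from h import *
c=shot('wrist')
for n,p in [('a',(265,77.5)),('b',(379,67)),('c',(272.5,197)),('d',(377.5,177))]:
    P=onz(c,p,.025);print(n,P.round(4), to_tool([P[0],P[1],.085]))
```

```text
a [0.4377 0.3759 0.025 ] [11.61 -4.74 18.52]
b [0.5328 0.3838 0.025 ] [12.39  4.77 18.52]
c [0.4405 0.2753 0.025 ] [ 1.55 -4.46 18.52]
d [0.5345 0.2929 0.025 ] [ 3.3   4.94 18.52]
```

Request:
drive_tool(
  commands=[
    [1.65,2.47,2.5,0,0,0,0.7],
    [1.65,2.47,2.5,0,0,0,0.7],
    [0,0,3.6,0,0,0,0.7],
    [0,0,3.6,0,0,0,0.7],
    [0,0,3.6,0,0,0,0.7],
    [0,0,2.0,0,0,0,0.7],
    [0,0,0.7,0,0,0,0.7],
    [0,0,0,0,0,0,0.2],
    [0,0,0,0,0,0,0.2],
    [0,0,0,0,0,0,0.2],
    [0,0,0,0,0,0,0.2],
    [0,0,0,0,0,0,0.2],
    [0,0,-3.6,0,0,0,0.2],
    [0,0,-3.6,0,0,0,0.2],
    [0,0,-3.6,0,0,0,0.2],
    [0,0,-3.6,0,0,0,0.2],
    [0,0,-2.6,0,0,0,0.2],
  ],
  force=30,
)

```text
time_s: 3.43
tool_pos: [0.5354, 0.2931, 0.2599]
tool_rot: [179.8, -0.2, 90.0]
force: [1.0, 1.7, -0.6]
grip_width: 0.0365
```

Run:
```python
from h import *
st(); c=shot('wrist','w2'); print(to_tool([.595,-.01,.255]))
```

```text
t 3.43 p [0.5354 0.2931 0.2599] rot [ 1.7975e+02 -1.7000e-01  9.0040e+01] F [ 1.   1.7 -0.6] T [-0.06  0.01 -0.02] g 0.0365 q [-43.  14.  14.  92.  -4.  73. -28.]
[-30.43   5.74   0.85]
```

View pics/w2.png

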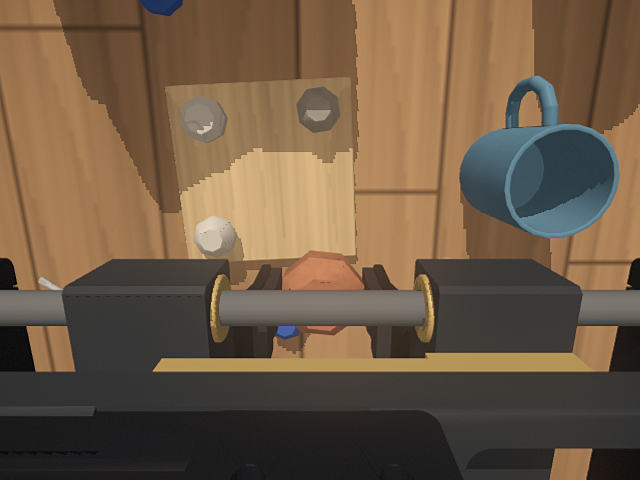

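Request:
drive_tool(
  commands=[
    [-3.78,0,-1.3,0,0,0,0.2],
    [-3.78,0,-1.3,0,0,0,0.2],
    [-3.78,0,0,0,0,0,0.2],
    [-3.78,0,0,0,0,0,0.2],
    [-3.78,0,0,0,0,0,0.2],
    [-3.78,0,0,0,0,0,0.2],
    [-3.78,0,0,0,0,0,0.2],
    [-1.75,2.9,0,0,0,0,0.2],
    [-1.75,2.9,0,0,0,0,0.2],
    [0,0,3.3,0,0,0,0.2],
    [0,0,3.3,0,0,0,0.2],
    [0,0,3.3,0,0,0,0.2],
    [0,0,0,0,0,0,0.53],
    [0,0,0,0,0,0,0.53],
    [0,0,0,0,0,0,0.53],
    [0,0,0,0,0,0,0.53],
    [0,0,-3.4,0,0,0,0.53],
    [0,0,-3.4,0,0,0,0.53],
    [0,0,-3.4,0,0,0,0.53],
  ],
)

```text
time_s: 5.07
tool_pos: [0.5932, -0.0068, 0.2879]
tool_rot: [179.8, -0.0, 90.0]
force: [0.7, 0.9, 0.6]
grip_width: 0.0459
```

Run:
```python
from h import *
st(); c=shot('wrist','w3'); t=shot('top','t3')
cv2.imwrite('pics/t3c.png',cv2.resize(t['img'][205:300,130:280],None,fx=5,fy=5,interpolation=cv2.INTER_CUBIC))
```

```text
t 5.07 p [ 0.5932 -0.0068  0.2879] rot [ 1.7982e+02 -3.0000e-02  9.0040e+01] F [0.7 0.9 0.6] T [-0.07 -0.04  0.05] g 0.0459 q [-25.  12.  27.  93.  -6.  76.   3.]
```

View pics/w3.png

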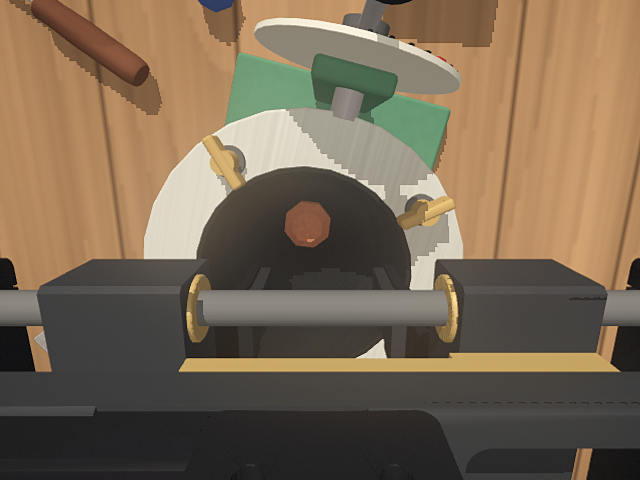

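View pics/t3c.png

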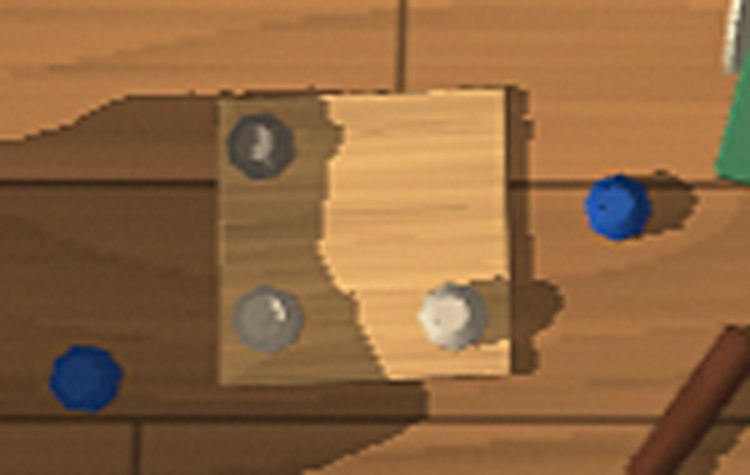

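Request:
drive_tool(
  commands=[
    [1.75,-2.9,0,0,0,0,0.53],
    [1.75,-2.9,0,0,0,0,0.53],
    [3.53,-1.35,0,0,0,0,0.7],
    [3.53,-1.35,0,0,0,0,0.7],
    [3.53,-1.35,0,0,0,0,0.7],
    [3.53,-1.35,0,0,0,0,0.7],
    [3.53,-1.35,0,0,0,0,0.7],
    [3.53,-1.35,0,0,0,0,0.7],
    [3.53,-1.35,0,0,0,0,0.7],
    [0,0,3.8,0,0,0,0.7],
    [0,0,3.8,0,0,0,0.7],
    [0,0,3.8,0,0,0,0.7],
  ],
)

```text
time_s: 6.17
tool_pos: [0.4408, 0.277, 0.1715]
tool_rot: [179.7, -0.2, 90.2]
force: [0.6, 0.3, -0.9]
grip_width: 0.0611
```

Run:
```python
from h import *
st(); t=shot('wrist','w4'); print(proj(t,(.4405,.2753,.025)),to_tool([.4405,.2753,.085]))
```

```text
t 6.17 p [0.4408 0.277  0.1715] rot [179.73  -0.21  90.17] F [ 0.6  0.3 -0.9] T [-0.1   0.08  0.03] g 0.0611 q [-45.   8.  10. 110.  -2.  61. -33.]
[320.88188191 245.62059361] [0.2  0.41 7.82]
```

View pics/w4.png

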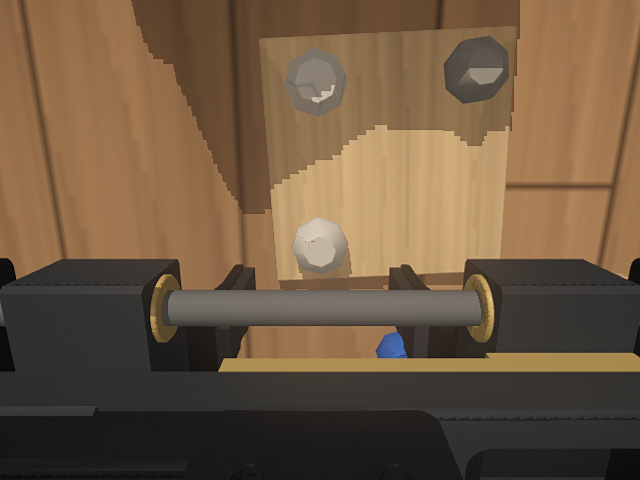

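Request:
drive_tool(
  commands=[
    [-0.1,0,3.4,0,0,0,0.7],
    [0,0,3.4,0,0,0,0.7],
    [0,0,1.8,0,0,0,0.7],
    [0,0,0,0,0,0,0.2],
    [0,0,0,0,0,0,0.2],
    [0,0,0,0,0,0,0.2],
    [0,0,0,0,0,0,0.2],
    [0,0,0,0,0,0,0.2],
    [0,0,-4.0,0,0,0,0.2],
    [0,0,-4.0,0,0,0,0.2],
    [0,0,-4.0,0,0,0,0.2],
    [0,0,-4.0,0,0,0,0.2],
    [-1.5,0.5,-3.0,0,0,0,0.2],
  ],
)

```text
time_s: 7.3
tool_pos: [0.4445, 0.2625, 0.2792]
tool_rot: [179.8, -0.3, 90.3]
force: [1.0, 1.6, 0.4]
grip_width: 0.0363
```

Run:
```python
from h import *
st(); t=shot('wrist','w5')
```

```text
t 7.3 p [0.4445 0.2625 0.2792] rot [179.78  -0.3   90.32] F [1.  1.6 0.4] T [ 0.03 -0.01  0.03] g 0.0363 q [-44.   2.  11. 104.  -1.  74. -33.]
```

View pics/w5.png

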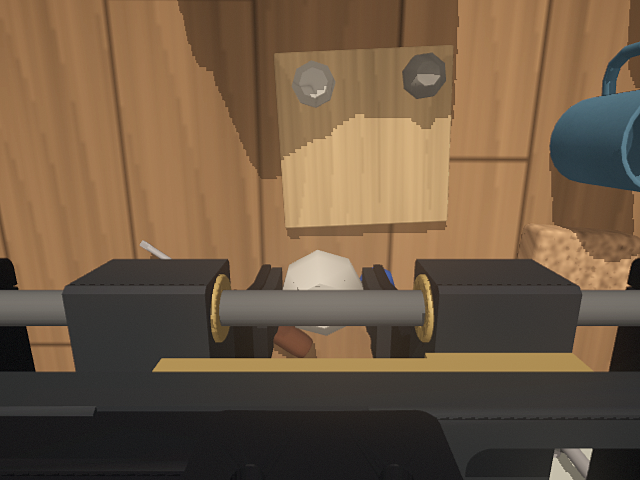

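Request:
drive_tool(
  commands=[
    [-3.32,1.22,-0.2,0,0,0,0.2],
    [-3.32,1.22,-0.2,0,0,0,0.2],
    [-3.32,1.22,-0.2,0,0,0,0.2],
    [-3.32,1.22,0,0,0,0,0.2],
    [-3.32,1.22,0,0,0,0,0.2],
    [-3.32,1.22,0,0,0,0,0.2],
    [-3.32,1.22,0,0,0,0,0.2],
    [-2.67,2.0,0,0,0,0,0.2],
    [-2.67,2.0,0,0,0,0,0.2],
    [-2.67,2.0,0,0,0,0,0.2],
    [0,0,3.3,0,0,0,0.2],
    [0,0,3.3,0,0,0,0.2],
    [0,0,3.3,0,0,0,0.2],
    [0,0,0,0,0,0,0.53],
    [0,0,0,0,0,0,0.53],
    [0,0,0,0,0,0,0.53],
    [0,0,0,0,0,0,0.53],
    [0,0,-3.4,0,0,0,0.53],
    [0,0,-3.4,0,0,0,0.53],
    [0,0,-3.4,0,0,0,0.53],
  ],
)

```text
time_s: 9.02
tool_pos: [0.5911, -0.0533, 0.2869]
tool_rot: [179.8, -0.0, 90.0]
force: [0.8, 0.6, 0.1]
grip_width: 0.0459
```

Run:
```python
from h import *
st(); t=shot('wrist','w6'); a=shot('top')
hsv=cv2.cvtColor(a['img'],cv2.COLOR_BGR2HSV)
crop=hsv[205:300,160:245];low=(crop[...,1]<60)
for ar,ce,m in blobs(low,25): print('lowsat',ar,ce+[160,205],onz(a,ce+[160,205],.025).round(4))
```

```text
t 9.02 p [ 0.5911 -0.0533  0.2869] rot [ 1.7983e+02 -2.0000e-02  9.0040e+01] F [0.8 0.6 0.1] T [-0.06 -0.06 -0.  ] g 0.0459 q [-23.  12.  29.  93.  -6.  76.   8.]
lowsat 85 [181.5 233.9] [0.5309 0.3831 0.025 ]
lowsat 114 [182.8 268.4] [0.436  0.3761 0.025 ]
```

View pics/w6.png

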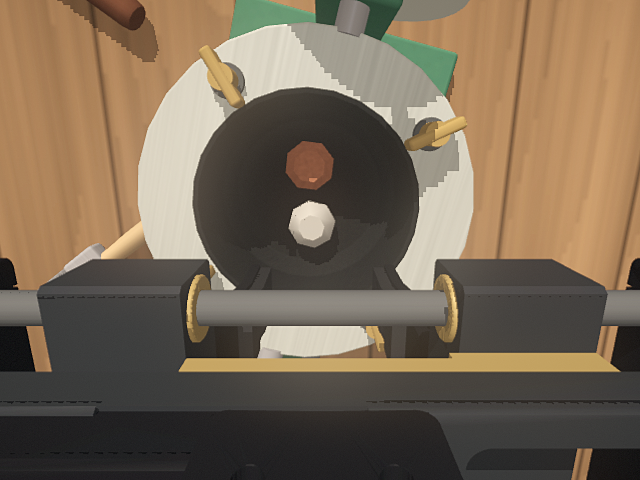

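Request:
drive_tool(
  commands=[
    [2.67,-2.0,0,0,0,0,0.53],
    [2.67,-2.0,0,0,0,0,0.53],
    [2.67,-2.0,0,0,0,0,0.53],
    [3.88,-1.04,0,0,0,0,0.7],
    [3.88,-1.04,0,0,0,0,0.7],
    [3.88,-1.04,0,0,0,0,0.7],
    [3.88,-1.04,0,0,0,0,0.7],
    [3.88,-1.04,0,0,0,0,0.7],
    [3.88,-1.04,0,0,0,0,0.7],
    [3.88,-1.04,0,0,0,0,0.7],
    [3.88,-1.04,0,0,0,0,0.7],
    [3.88,-1.04,0,0,0,0,0.7],
    [0,0,3.8,0,0,0,0.7],
    [0,0,3.8,0,0,0,0.7],
    [0,0,3.8,0,0,0,0.7],
  ],
)

```text
time_s: 10.37
tool_pos: [0.4373, 0.378, 0.1704]
tool_rot: [179.8, -0.2, 90.2]
force: [0.2, 0.0, 1.0]
grip_width: 0.0608
```

Run:
```python
from h import *
st(); t=shot('wrist','w7'); print(proj(t,(.4377,.3759,.025)),to_tool([.4377,.3759,.085]))
```

```text
t 10.37 p [0.4373 0.378  0.1704] rot [179.77  -0.21  90.17] F [0.2 0.  1. ] T [-0.16  0.03  0.09] g 0.0608 q [-51.  15.   8. 103.  -2.  63. -41.]
[322.18968866 246.64655119] [0.24 0.43 7.65]
```

View pics/w7.png

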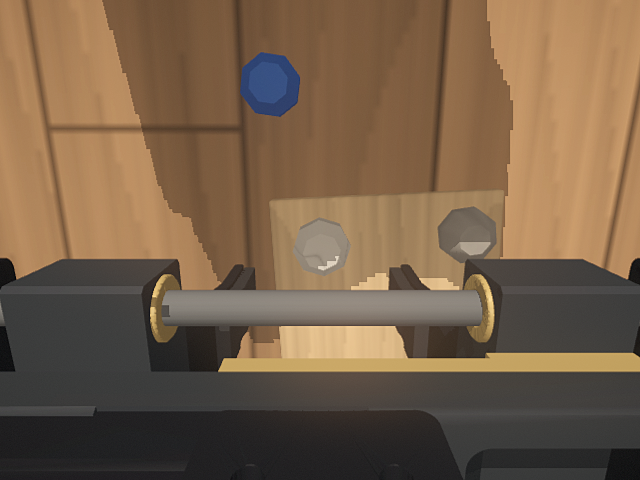

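Request:
drive_tool(
  commands=[
    [-0.1,0,3.4,0,0,0,0.7],
    [0,0,3.4,0,0,0,0.7],
    [0,0,1.7,0,0,0,0.7],
    [0,0,0,0,0,0,0.2],
    [0,0,0,0,0,0,0.2],
    [0,0,0,0,0,0,0.2],
    [0,0,0,0,0,0,0.2],
    [0,0,0,0,0,0,0.2],
    [0,0,-4.0,0,0,0,0.2],
    [0,0,-4.0,0,0,0,0.2],
    [0,0,-4.0,0,0,0,0.2],
    [0,0,-4.0,0,0,0,0.2],
    [-1.5,0.5,-3.6,0,0,0,0.2],
  ],
)

```text
time_s: 11.5
tool_pos: [0.4402, 0.3632, 0.2841]
tool_rot: [179.9, -0.3, 90.3]
force: [1.1, 0.7, 0.2]
grip_width: 0.0366
```

Run:
```python
from h import *
st(); t=shot('wrist','w8')
```

```text
t 11.5 p [0.4402 0.3632 0.2841] rot [179.93  -0.25  90.33] F [1.1 0.7 0.2] T [-0.01 -0.    0.  ] g 0.0366 q [-50.   9.   9.  96.  -2.  75. -41.]
```

View pics/w8.png

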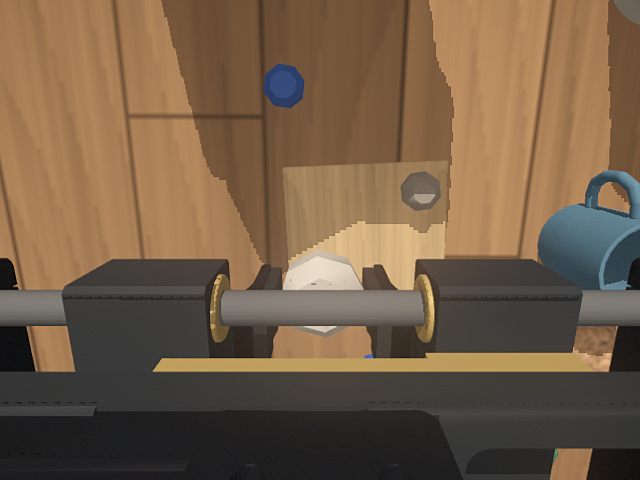

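Request:
drive_tool(
  commands=[
    [-3.7,1.0,0,0,0,0,0.2],
    [-3.7,1.0,0,0,0,0,0.2],
    [-3.7,1.0,0,0,0,0,0.2],
    [-3.7,1.0,0,0,0,0,0.2],
    [-3.7,1.0,0,0,0,0,0.2],
    [-3.7,1.0,0,0,0,0,0.2],
    [-3.7,1.0,0,0,0,0,0.2],
    [-3.7,1.0,0,0,0,0,0.2],
    [-3.7,1.0,0,0,0,0,0.2],
    [-2.1,1.35,0,0,0,0,0.2],
    [-2.1,1.35,0,0,0,0,0.2],
    [0,0,3.1,0,0,0,0.2],
    [0,0,3.1,0,0,0,0.2],
    [0,0,3.1,0,0,0,0.2],
    [0,0,0,0,0,0,0.53],
    [0,0,0,0,0,0,0.53],
    [0,0,0,0,0,0,0.53],
    [0,0,-3.3,0,0,0,0.53],
    [0,0,-3.3,0,0,0,0.53],
    [0,0,-3.3,0,0,0,0.53],
  ],
)

```text
time_s: 13.22
tool_pos: [0.5598, -0.015, 0.2905]
tool_rot: [179.8, -0.0, 90.0]
force: [0.9, 0.8, -0.4]
grip_width: 0.046
```

Run:
```python
from h import *
st(); t=shot('wrist','w9'); a=shot('top')
hsv=cv2.cvtColor(a['img'],cv2.COLOR_BGR2HSV)
crop=hsv[205:300,160:245];low=(crop[...,1]<60)
for ar,ce,m in blobs(low,25): print('lowsat',ar,ce+[160,205],onz(a,ce+[160,205],.025).round(4))
```

```text
t 13.22 p [ 0.5598 -0.015   0.2905] rot [ 1.7977e+02 -3.0000e-02  9.0030e+01] F [ 0.9  0.8 -0.4] T [-0.09  0.01  0.01] g 0.046 q [-27.   7.  28.  97.  -4.  76.   2.]
lowsat 86 [181.5 233.8] [0.5312 0.3831 0.025 ]
```

View pics/w9.png

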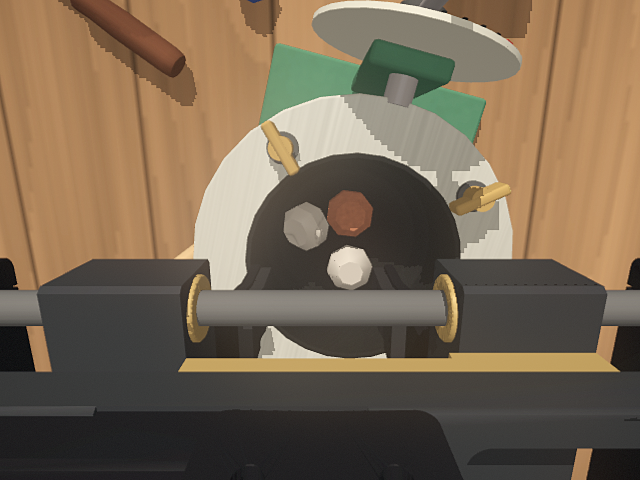

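Request:
drive_tool(
  commands=[
    [2.25,-1.45,0,0,0,0,0.53],
    [2.25,-1.45,0,0,0,0,0.53],
    [3.9,0.02,0,0,0,0,0.55],
    [3.9,0.02,0,0,0,0,0.55],
    [3.9,0.02,0,0,0,0,0.55],
    [3.9,0.02,0,0,0,0,0.55],
    [3.9,0.02,0,0,0,0,0.7],
    [3.9,0.02,0,0,0,0,0.7],
    [3.9,0.02,0,0,0,0,0.7],
    [3.9,0.02,0,0,0,0,0.7],
    [3.9,0.02,0,0,0,0,0.7],
    [0,0,3.8,0,0,0,0.7],
    [0,0,3.8,0,0,0,0.7],
    [0,0,3.8,0,0,0,0.7],
  ],
)

```text
time_s: 14.48
tool_pos: [0.5325, 0.3833, 0.174]
tool_rot: [179.7, -0.2, 90.2]
force: [0.8, 0.6, -0.2]
grip_width: 0.061
```

Run:
```python
from h import *
st(); t=shot('wrist','w10'); print(proj(t,(.5328,.3838,.025)))
```

```text
t 14.48 p [0.5325 0.3833 0.174 ] rot [179.73  -0.2   90.17] F [ 0.8  0.6 -0.2] T [-0.05  0.01 -0.03] g 0.061 q [-48.  23.  13.  91.  -5.  66. -34.]
[321.7794754  241.42332503]
```

View pics/w10.png

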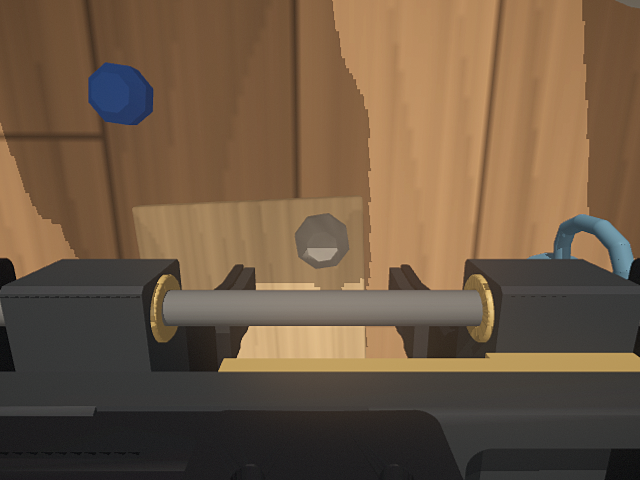

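Run:
```python
from h import *
import pickle;c,s=pickle.load(open('cs.pkl','rb'))
for p in [(201,168),(184,170),(174,175),(201,189),(193,188)]: print(p,onz(c,p,.09).round(3),onz(c,p,.05).round(3))
```

```text
(201, 168) [0.699 0.322 0.09 ] [0.71 0.33 0.05]
(184, 170) [0.693 0.367 0.09 ] [0.704 0.377 0.05 ]
(174, 175) [0.68  0.393 0.09 ] [0.69  0.404 0.05 ]
(201, 189) [0.642 0.32  0.09 ] [0.651 0.328 0.05 ]
(193, 188) [0.644 0.341 0.09 ] [0.654 0.35  0.05 ]
```

Request:
drive_tool(
  commands=[
    [0,0,3.5,0,0,0,0.7],
    [0,0,3.5,0,0,0,0.7],
    [0,0,1.9,0,0,0,0.7],
    [0,0,0,0,0,0,0.2],
    [0,0,0,0,0,0,0.2],
    [0,0,0,0,0,0,0.2],
    [0,0,0,0,0,0,0.2],
    [0,0,0,0,0,0,0.2],
    [0,0,-4.0,0,0,0,0.2],
    [0,0,-4.0,0,0,0,0.2],
    [0,0,-4.0,0,0,0,0.2],
    [0,0,-4.0,0,0,0,0.2],
    [0,0,-4.0,0,0,0,0.2],
  ],
)

```text
time_s: 15.62
tool_pos: [0.5314, 0.3808, 0.2863]
tool_rot: [179.9, -0.0, 90.0]
force: [0.5, 1.2, 0.2]
grip_width: 0.0364
```

Run:
```python
from h import *
st(); t=shot('wrist','w11')
```

```text
t 15.62 p [0.5314 0.3808 0.2863] rot [ 1.7995e+02 -5.0000e-02  9.0030e+01] F [0.5 1.2 0.2] T [-0.04 -0.04  0.02] g 0.0364 q [-48.  19.  13.  84.  -4.  78. -35.]
```

View pics/w11.png

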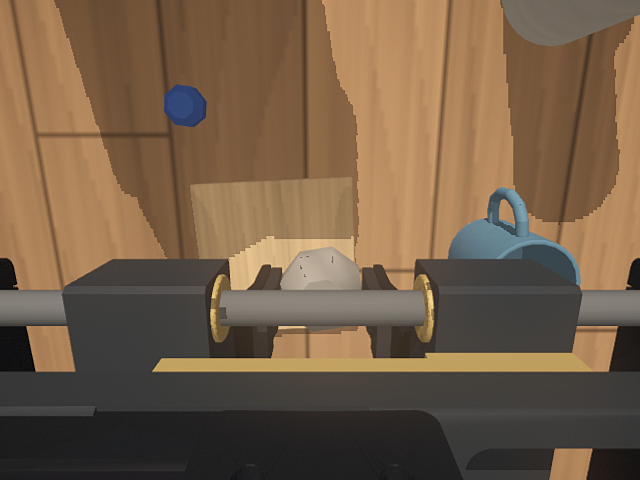

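Request:
drive_tool(
  commands=[
    [-3.9,0,0,0,0,0,0.2],
    [-3.9,0,0,0,0,0,0.2],
    [-3.9,0,0,0,0,0,0.2],
    [-3.9,0,0,0,0,0,0.2],
    [-3.9,0,0,0,0,0,0.2],
    [-3.9,0,0,0,0,0,0.2],
    [-3.9,0,0,0,0,0,0.2],
    [-3.9,0,0,0,0,0,0.2],
    [-3.9,0,0,0,0,0,0.2],
    [-3.85,1.45,0,0,0,0,0.2],
    [-3.85,1.45,0,0,0,0,0.2],
    [0,0,3.2,0,0,0,0.2],
    [0,0,3.2,0,0,0,0.2],
    [0,0,3.2,0,0,0,0.2],
    [0,0,0,0,0,0,0.53],
    [0,0,0,0,0,0,0.53],
    [0,0,0,0,0,0,0.53],
    [0,0,-3.3,0,0,0,0.53],
    [0,0,-3.3,0,0,0,0.53],
    [0,0,-3.3,0,0,0,0.53],
  ],
)

```text
time_s: 17.33
tool_pos: [0.5616, -0.047, 0.2904]
tool_rot: [179.8, -0.0, 90.0]
force: [1.2, 0.4, -0.5]
grip_width: 0.0461
```

Run:
```python
from h import *
st(); t=shot('wrist','w12'); a=shot('top')
hsv=cv2.cvtColor(a['img'],cv2.COLOR_BGR2HSV)
crop=hsv[205:300,160:245];low=(crop[...,1]<60)
for ar,ce,m in blobs(low,25): print('lowsat',ar,ce+[160,205],onz(a,ce+[160,205],.025).round(4))
```

```text
t 17.33 p [ 0.5616 -0.047   0.2904] rot [ 1.7978e+02 -2.0000e-02  9.0050e+01] F [ 1.2  0.4 -0.5] T [-0.07  0.02  0.03] g 0.0461 q [-25.   8.  30.  97.  -4.  76.   6.]
```

View pics/w12.png

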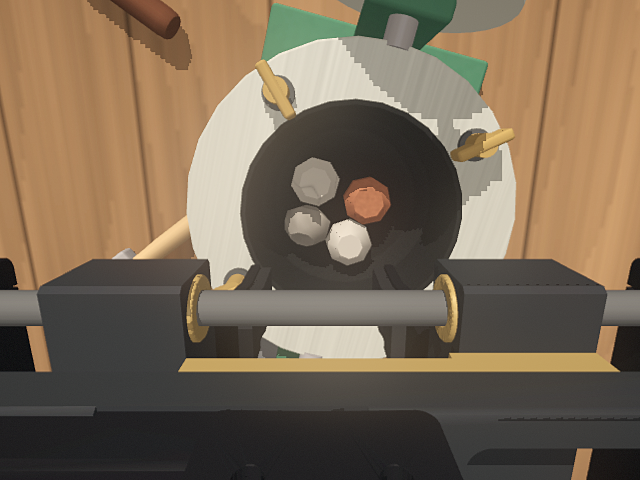

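```bash
cat > wings.py <<'E'
from h import *
def wings(c,rois,z=.157,save=None):
    hsv=cv2.cvtColor(c['img'],cv2.COLOR_BGR2HSV)
    m=(hsv[...,0]>12)&(hsv[...,0]<28)&(hsv[...,1]>125)&(hsv[...,2]>60)
    if save: cv2.imwrite(f'pics/{save}.png',(m*255).astype(np.uint8))
    for x0,y0,x1,y1 in rois:
        k=np.zeros_like(m);k[y0:y1,x0:x1]=1
        for a,ce,mm in sorted(blobs(m&k,80),key=lambda t:-t[0])[:1]:
            ys,xs=np.where(mm);pts=np.array([onz(c,(x,y),z)[:2] for x,y in zip(xs,ys)])
            w,v=np.linalg.eigh(np.cov(pts.T));d=v[:,1];ang=np.degrees(np.arctan2(d[1],d[0]))%180
            t=(pts-pts.mean(0))@d
            cen=pts.mean(0)+d*(t.max()+t.min())/2
            # rect
            r=cv2.minAreaRect((pts*1e4).astype(np.float32))
            print('wing',a,ce,'mean',pts.mean(0).round(4),'mid',cen.round(4),'ang',ang.round(1),'len',(np.ptp(t)).round(4),'rect',np.round(np.array(r[0])/1e4,4),np.round(np.array(r[1])/1e4,4),round(r[2],1))
E
python3 - <<'E'
from wings import *
c=shot('wrist','w13')
wings(c,[(440,110,540,180),(240,45,310,130)],save='m13')
e=None
# mouth: dark interior vs ring edge
g=cv2.cvtColor(c['img'],cv2.COLOR_BGR2GRAY)
E
```

```text
wing 1016 [469.9 144. ] mean [0.6555 0.0158] mid [0.6556 0.0158] ang 21.0 len 0.0374 rect [0.6556 0.0156] [0.0369 0.0142] 11.9
```

View pics/m13.png

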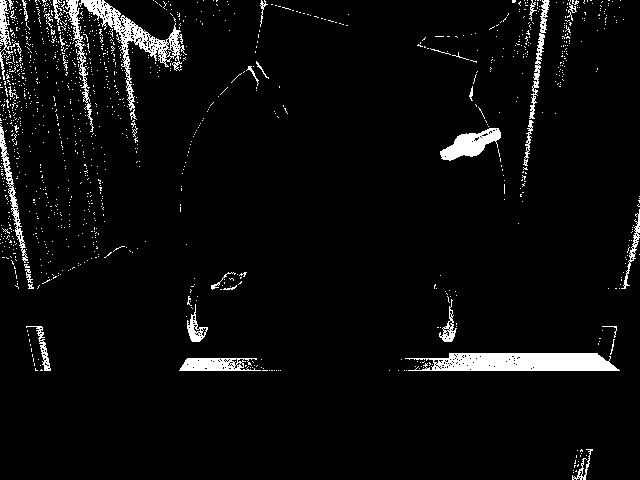

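Request:
drive_tool(
  commands=[
    [-4,0,0,0,0,0,0.6],
    [-4,0,0,0,0,0,0.6],
    [-4,0,0,0,0,0,0.6],
    [-3.5,0,0,0,0,0,0.6],
    [0,0,0,0,0,0,0.6],
  ],
)

```text
time_s: 17.9
tool_pos: [0.5589, -0.2114, 0.2876]
tool_rot: [179.9, 0.4, 89.4]
force: [-1.1, -1.2, 0.5]
grip_width: 0.0518
```

Run:
```python
from wings import *
st();c=shot('wrist','w14')
```

```text
t 17.9 p [ 0.5589 -0.2114  0.2876] rot [179.93   0.35  89.39] F [-1.1 -1.2  0.5] T [-0.13  0.12 -0.06] g 0.0518 q [-13.  13.  36.  93.  -8.  76.  24.]
```

View pics/w14.png

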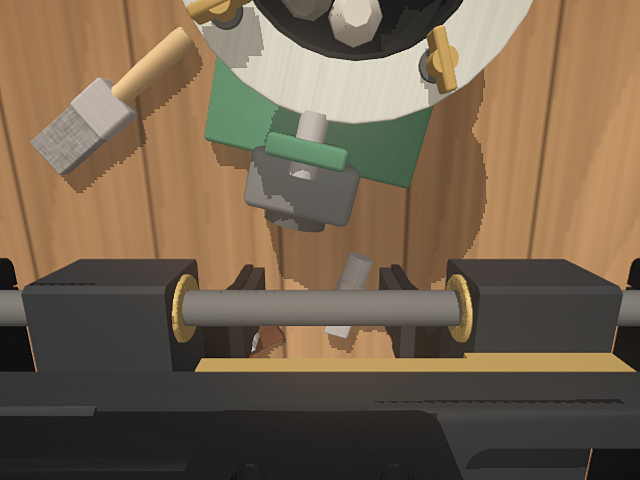

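Request:
drive_tool(
  commands=[
    [3.5,0,-0.2,0,0,0,0.6],
    [3.5,0,0,0,0,0,0.6],
    [0,0,0,0,0,0,0.6],
    [0,0,0,0,0,0,0.6],
  ],
)

```text
time_s: 18.28
tool_pos: [0.5618, -0.1274, 0.2886]
tool_rot: [180.0, -0.1, 90.5]
force: [-0.3, -0.7, 0.2]
grip_width: 0.0523
```

Run:
```python
from wings import *
st();c=shot('wrist','w15');st()
import pickle;pickle.dump(c,open('w15.pkl','wb'))
```

```text
t 18.28 p [ 0.5618 -0.1274  0.2886] rot [ 1.7996e+02 -1.1000e-01  9.0460e+01] F [-0.3 -0.7  0.2] T [-0.11  0.06 -0.06] g 0.0523 q [-19.  10.  33.  95.  -6.  76.  16.]
t 18.33 p [ 0.5614 -0.1299  0.2887] rot [ 1.7996e+02 -2.0000e-02  9.0260e+01] F [ 0.5  0.1 -0.3] T [-0.14  0.07  0.01] g 0.0521 q [-19.  10.  33.  95.  -6.  76.  16.]
```

View pics/w15.png

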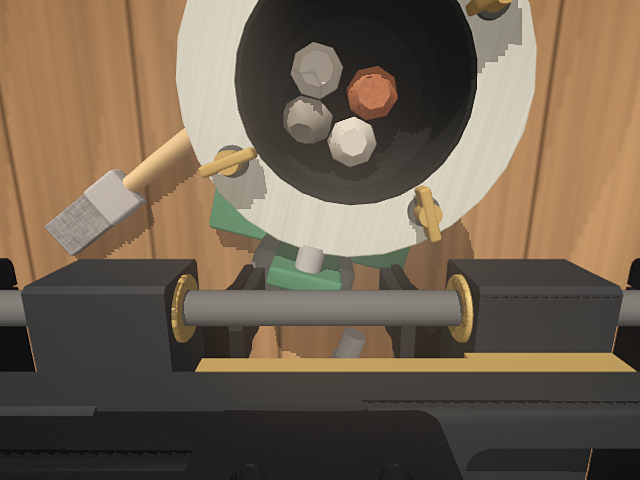

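Run:
```python
from wings import *
import pickle;c=pickle.load(open('w15.pkl','rb'))
h=cv2.cvtColor(c['img'],cv2.COLOR_BGR2HSV)
for p in [(210,168),(240,156),(229,162),(425,200),(433,230),(427,215),(220,120),(490,5),(150,160),(190,70)]: print(p,h[p[1],p[0]])
cv2.imwrite('pics/c15.png',cv2.resize(np.hstack([c['img'][130:200,185:275],c['img'][170:250,385:475][5:75]]),None,fx=4,fy=4,interpolation=cv2.INTER_CUBIC))
```

```text
(210, 168) [ 19 125 198]
(240, 156) [ 19 123 205]
(229, 162) [ 19 123 199]
(425, 200) [ 19 126 201]
(433, 230) [ 19 126 198]
(427, 215) [ 19 123 188]
(220, 120) [ 22  27 215]
(490, 5) [ 18 143  98]
(150, 160) [ 18  94 241]
(190, 70) [ 20  30 213]
```

View pics/c15.png

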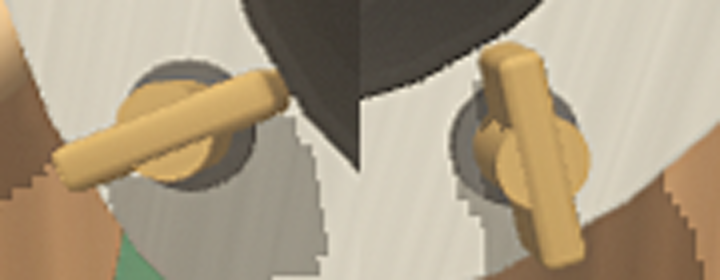

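Run:
```python
from wings import *
import pickle;c=pickle.load(open('w15.pkl','rb'))
def seg(a,b):
    A=onz(c,a,.161)[:2];B=onz(c,b,.161)[:2];d=B-A
    print('mid',((A+B)/2).round(4),'len',np.linalg.norm(d).round(4),'ang',(np.degrees(np.arctan2(d[1],d[0]))%180).round(1))
seg((201.3,172),(255,152)); seg((425.8,190),(435.8,237.5))
g=cv2.GaussianBlur(cv2.cvtColor(c['img'],cv2.COLOR_BGR2GRAY),(3,3),0).astype(int)
from scipy.optimize import least_squares
def sweep(c0,rr,lo2hi,thr):
    P=[]
    for th in np.radians(np.arange(0,360,4)):
        for r in rr:
            x,y=c0[0]+r*np.cos(th),c0[1]+r*np.sin(th)
            if not(0<=x<640 and 0<=y<255):break
            if g[int(y),int(x)]>thr: P.append(onz(c,(x,y),.141)[:2]);break
    P=np.array(P)
    f=lambda v:np.hypot(P[:,0]-v[0],P[:,1]-v[1])-v[2]
    s=least_squares(f,[.58,-.03,.07],loss='soft_l1',f_scale=.001);print(len(P),s.x.round(4),np.abs(s.fun).mean().round(5))
sweep((356,80),np.arange(85,150,.5),1,120)
```

```text
mid [ 0.5071 -0.0747] len 0.0335 ang 20.2
mid [ 0.6261 -0.1042] len 0.0298 ang 105.9
64 [ 0.5813 -0.0296  0.0725] 0.00103
```

Request:
drive_tool(
  commands=[
    [-3.15,-2.05,0,0,0,0,0.6],
    [-3.15,-2.05,0,0,0,0,0.6],
    [-3.15,-2.05,0,0,0,0,0.6],
    [-3.15,-2.05,0,0,0,0,0.6],
    [-3.15,-2.05,0,0,0,0,0.6],
    [-3.15,-2.05,0,0,0,0,0.6],
    [-3.15,-2.05,0,0,0,0,0.6],
    [-3.15,-2.05,0,0,0,0,0.6],
    [0,0,0,0,0,6.8,0.6],
    [0,0,0,0,0,6.8,0.6],
    [0,0,0,0,0,6.8,0.6],
    [0,0,0,0,0,6.8,0.6],
    [0,0,0,0,0,6.8,0.6],
    [0,0,0,0,0,6.8,0.6],
    [0,0,0,0,0,6.8,0.6],
    [0,0,0,0,0,6.8,0.6],
    [0,0,0,0,0,6.8,0.6],
    [0,0,0,0,0,0,0.6],
    [0,0,0,0,0,0,0.6],
    [0,0,0,0,0,0,0.6],
  ],
)

```text
time_s: 20.0
tool_pos: [0.397, -0.3843, 0.2884]
tool_rot: [180.0, -0.0, 29.0]
force: [-0.5, 0.1, -0.0]
grip_width: 0.0523
```

Run:
```python
from wings import *
st();c=shot('wrist','w16');st()
import pickle;pickle.dump(c,open('w16.pkl','wb'))
```

```text
t 20.0 p [ 0.397  -0.3843  0.2884] rot [ 1.7999e+02 -1.0000e-02  2.8970e+01] F [-0.5  0.1 -0. ] T [-0.1   0.13  0.05] g 0.0523 q [ -5.   8.  52.  99.  -7.  76. -13.]
t 20.05 p [ 0.397  -0.3842  0.2884] rot [ 1.7999e+02 -1.0000e-02  2.8950e+01] F [-0.1  0.4 -0.6] T [-0.06  0.2  -0.01] g 0.0524 q [ -5.   8.  52.  99.  -7.  76. -13.]
```

View pics/w16.png

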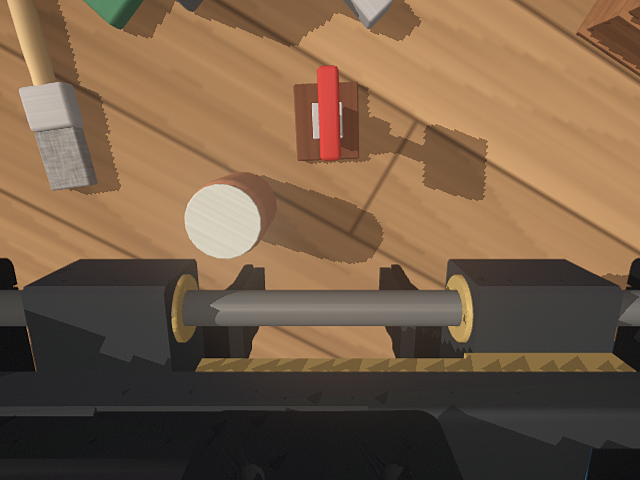

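Run:
```python
from wings import *
import pickle;c=pickle.load(open('w16.pkl','rb'))
im=c['img'][55:170,280:370]
cv2.imwrite('pics/c16.png',cv2.resize(im,None,fx=5,fy=5,interpolation=cv2.INTER_CUBIC))
```

```text
(no output)
```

View pics/c16.png

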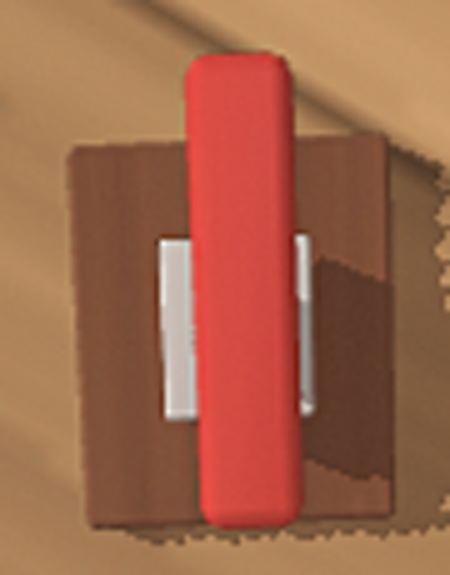

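Run:
```python
from wings import *
import pickle;c=pickle.load(open('w16.pkl','rb'))
f=lambda u,v:(280+u/5,55+v/5)
A=onz(c,f(239.5,58),.123);B=onz(c,f(252,522),.123);d=A-B
print('handle',((A+B)/2).round(4),np.linalg.norm(d),np.degrees(np.arctan2(d[1],d[0])))
q=[onz(c,f(*p),.010)[:2] for p in [(68,150),(388,135),(392,518),(90,528)]]
print('block',np.mean(q,0).round(4),[np.linalg.norm(q[i]-q[(i+1)%4]).round(4) for i in range(4)])
for a,b in [(0,3),(1,2)]:
    e=q[a]-q[b];print(np.degrees(np.arctan2(e[1],e[0])))
P=(A+B)/2
print(to_tool([P[0],P[1],.153]))
```

```text
handle [ 0.4704 -0.3492  0.123 ] 0.0579281826476428 30.85540454423577
block [ 0.4703 -0.3494] [np.float64(0.0591), np.float64(0.0693), np.float64(0.0584), np.float64(0.0687)]
31.490558035852107
30.917300769741836
[ 8.11  0.49 13.54]
```

Request:
drive_tool(
  commands=[
    [4.05,0.25,0,0,0,0,0.5],
    [4.05,0.25,0,0,0,0,0.5],
    [0,0,3,0,0,-2.1,0.5],
    [0,0,3,0,0,0,0.5],
    [0,0,0,0,0,0,0.5],
    [0,0,0,0,0,0,0.5],
    [0,0,0,0,0,0,0.5],
  ],
)

```text
time_s: 20.63
tool_pos: [0.4706, -0.3503, 0.2298]
tool_rot: [179.9, -0.0, 30.9]
force: [0.0, -1.2, 0.3]
grip_width: 0.0438
```

Run:
```python
from wings import *
st();c=shot('wrist','w17');print(to_tool([.4704,-.3493,.153]))
```

```text
t 20.63 p [ 0.4706 -0.3503  0.2298] rot [ 1.7991e+02 -4.0000e-02  3.0910e+01] F [ 0.  -1.2  0.3] T [-0.1   0.15  0.01] g 0.0438 q [ -6.  17.  48.  99. -13.  70. -14.]
[ 0.01 -0.15  7.73]
```

View pics/w17.png

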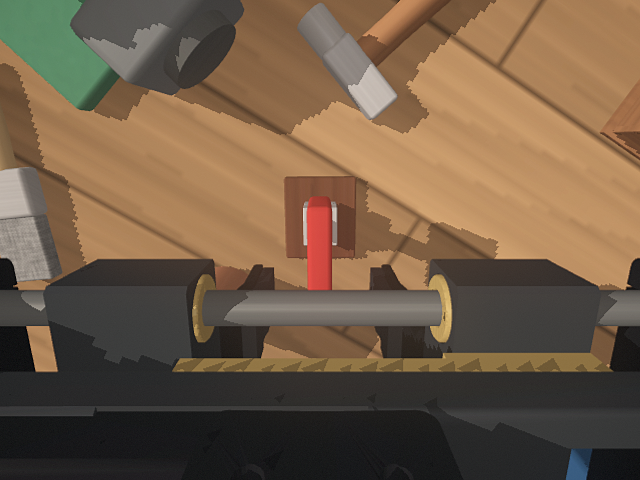

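Request:
drive_tool(
  commands=[
    [0,-0.1,2.6,0,0,0,0.5],
    [0,0,2.6,0,0,0,0.5],
    [0,0,2.4,0,0,0,0.5],
    [0,0,0,0,0,0,0.5],
    [0,0,0,0,0,0,0.5],
    [0,0,0,0,0,0,0.0],
    [0,0,0,0,0,0,0.0],
    [0,0,0,0,0,0,0.0],
    [0,0,0,0,0,0,0.0],
    [0,0,0,0,0,0,0.0],
    [0,0,0,0,0,0,0.0],
    [0,0,0,0,0,0,0.0],
  ],
  force=50,
)

```text
time_s: 21.68
tool_pos: [0.4704, -0.3486, 0.1528]
tool_rot: [180.0, -0.0, 31.0]
force: [-0.2, 0.2, 2.0]
grip_width: 0.0137
```

Run:
```python
from wings import *
st()
```

```text
t 21.68 p [ 0.4704 -0.3486  0.1528] rot [ 1.7995e+02 -4.0000e-02  3.0950e+01] F [-0.2  0.2  2. ] T [-0.08  0.13  0.08] g 0.0137 q [ -4.  21.  46. 103. -17.  63. -11.]
```

Request:
drive_tool(
  commands=[
    [0,0,-1.5,0,0,0,0.0],
    [0,0,-3,0,0,0,0.0],
    [0,0,-3.6,0,0,0,0.0],
    [0,0,-3.6,0,0,0,0.0],
    [0,0,-3.6,0,0,0,0.0],
    [0,0,-3.4,0,0,0,0.0],
    [0,0,0,0,0,0,0.0],
    [0,0,0,0,0,0,0.0],
  ],
)

```text
time_s: 22.35
tool_pos: [0.4705, -0.349, 0.3408]
tool_rot: [179.9, -0.1, 30.9]
force: [0.2, 0.7, -2.0]
grip_width: 0.0137
```

Run:
```python
from wings import *
st();c=shot('wrist','w18');s=shot('side','s18');print(to_tool([.6562,.016,.34]))
```

```text
t 22.35 p [ 0.4705 -0.349   0.3408] rot [ 1.7985e+02 -1.2000e-01  3.0940e+01] F [ 0.2  0.7 -2. ] T [-0.06  0.16 -0.02] g 0.0137 q [ -8.  12.  50.  90.  -9.  82. -17.]
[ 34.71 -21.61  -0.21]
```

View pics/w18.png

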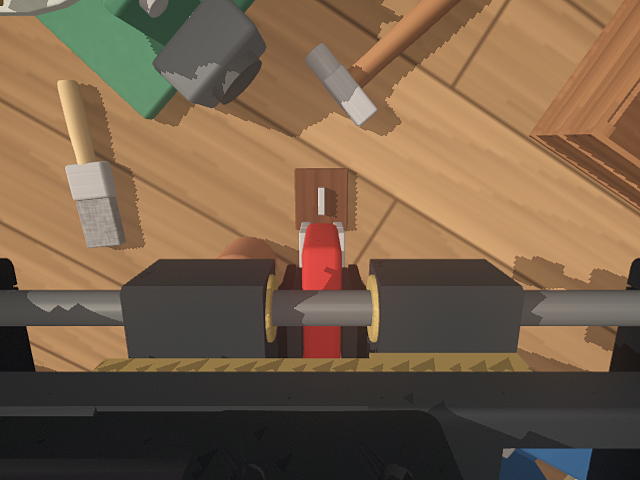

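View pics/s18.png

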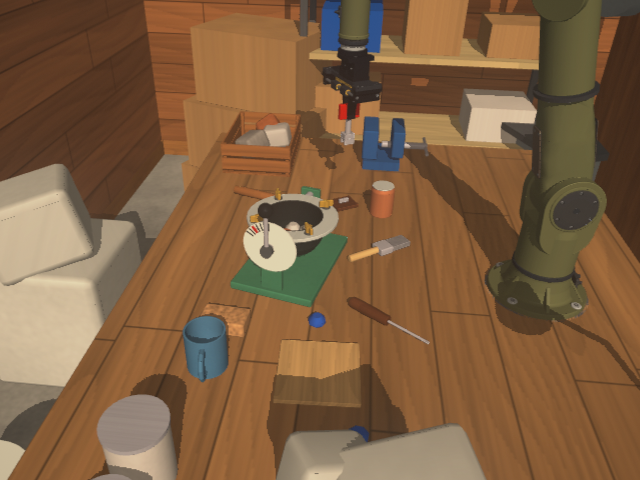

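Request:
drive_tool(
  commands=[
    [2.76,-2.6,0,0,0,0,0.0],
    [2.76,-2.6,0,0,0,0,0.0],
    [2.76,-2.6,0,0,0,0,0.0],
    [2.76,-2.6,0,0,0,0,0.0],
    [2.76,-2.6,0,0,0,0,0.0],
    [2.76,-2.6,0,0,0,0,0.0],
    [2.76,-2.6,0,0,0,0,0.0],
    [2.76,-2.6,0,0,0,0,0.0],
    [2.76,-2.6,0,0,0,0,0.0],
    [0,0,0,0,0,4.5,0.0],
    [0,0,0,0,0,4.5,0.0],
    [0,0,0,0,0,0,0.0],
    [0,0,0,0,0,0,0.0],
    [0,0,0,0,0,0,0.0],
    [0,0,0,0,0,0,0.0],
  ],
)

```text
time_s: 23.7
tool_pos: [0.5625, -0.0206, 0.3387]
tool_rot: [-180.0, 0.1, 21.9]
force: [0.7, -0.5, -1.6]
grip_width: 0.014
```

Run:
```python
from wings import *
st();c=shot('wrist','w19');st()
import pickle;pickle.dump(c,open('w19.pkl','wb'))
```

```text
t 23.7 p [ 0.5625 -0.0206  0.3387] rot [-1.7998e+02  5.0000e-02  2.1950e+01] F [ 0.7 -0.5 -1.6] T [-0.07  0.16 -0.03] g 0.014 q [-34.   7.  36.  93.  -4.  81. -65.]
t 23.75 p [ 0.5626 -0.0205  0.3389] rot [-1.7998e+02  2.0000e-02  2.1940e+01] F [-0.1 -1.  -1.7] T [-0.09  0.15  0.04] g 0.0137 q [-34.   7.  36.  93.  -4.  81. -65.]
```

View pics/w19.png

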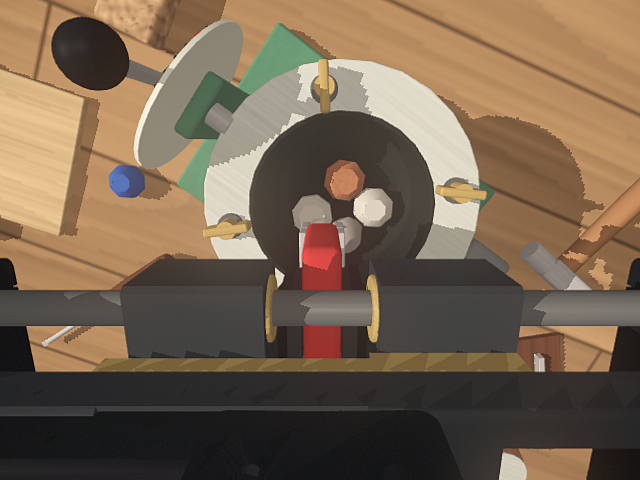

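```bash
cat >> h.py <<'E'
def crops(c,cs,name,h=30,f=4):
    cv2.imwrite(f'pics/{name}.png',np.hstack([cv2.resize(c['img'][max(y-h,0):max(y-h,0)+2*h,x-h:x+h],None,fx=f,fy=f,interpolation=cv2.INTER_CUBIC) for x,y in cs]))
def seg(c,a,b,z=.161):
    A=onz(c,a,z)[:2];B=onz(c,b,z)[:2];d=B-A
    print('mid',((A+B)/2).round(4),'len',np.linalg.norm(d).round(4),'ang',(np.degrees(np.arctan2(d[1],d[0]))%180).round(1))
E
python3 - <<'E'
from h import *
import pickle;c=pickle.load(open('w19.pkl','rb'))
crops(c,[(324,87),(230,228),(461,191)],'c19',h=32)
E
```

```text
(no output)
```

View pics/c19.png

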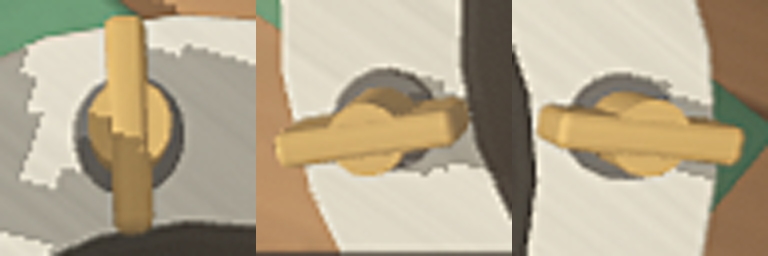

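Run:
```python
from h import *
import pickle;c=pickle.load(open('w19.pkl','rb'))
seg(c,(322.75,60),(325,112.5));seg(c,(204,233),(247,226.5));seg(c,(441,191),(486,195.75))
for k in range(4):
    a=np.radians(-13.9+45+90*k);P=[.5808+.088*np.cos(a),-.0295+.088*np.sin(a),.161];print(k,np.round(P,4),proj(c,P).round(1))
```

```text
mid [0.6554 0.0153] len 0.0332 ang 24.6
mid [0.5365 0.0455] len 0.0324 ang 120.7
mid [ 0.6261 -0.1048] len 0.0329 ang 106.0
0 [0.6562 0.016  0.161 ] [323.5  85.2]
1 [0.5353 0.0459 0.161 ] [224.4 231. ]
2 [ 0.5054 -0.075   0.161 ] [358.9 321.4]
3 [ 0.6263 -0.1049  0.161 ] [463.6 193.2]
```

Request:
drive_tool(
  commands=[
    [0,0,0,0,0,-2.7,0.0],
    [2.5,0.15,0,0,0,0,0.0],
    [2.5,0.15,0,0,0,0,0.0],
    [2.5,0.15,0,0,0,0,0.0],
    [2.5,0.15,0,0,0,0,0.0],
    [0,0,1.2,0,0,0,0.0],
    [0,0,1.2,0,0,0,0.0],
    [0,0,0,0,0,0,0.0],
    [0,0,0,0,0,0,0.0],
    [0,0,0,0,0,0,0.0],
  ],
)

```text
time_s: 24.58
tool_pos: [0.6557, 0.0154, 0.3158]
tool_rot: [-180.0, -0.0, 24.6]
force: [0.6, -0.0, -2.0]
grip_width: 0.0134
```

Run:
```python
from wings import *
st();c=shot('wrist','w20');print(to_tool([.6558,.0157,.288]));s=shot('side','s20')
cv2.imwrite('pics/s20c.png',cv2.resize(s['img'][120:280,210:370],None,fx=4,fy=3.7,interpolation=cv2.INTER_CUBIC))
```

```text
t 24.58 p [0.6557 0.0154 0.3158] rot [-1.7998e+02 -3.0000e-02  2.4590e+01] F [ 0.6 -0.  -2. ] T [-0.06  0.17 -0.03] g 0.0134 q [-30.  21.  35.  81. -12.  82. -60.]
[-0.01 -0.02  2.83]
```

View pics/w20.png

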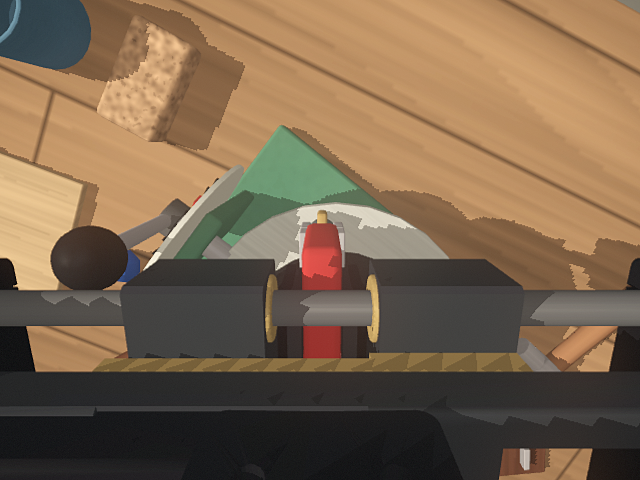

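View pics/s20c.png

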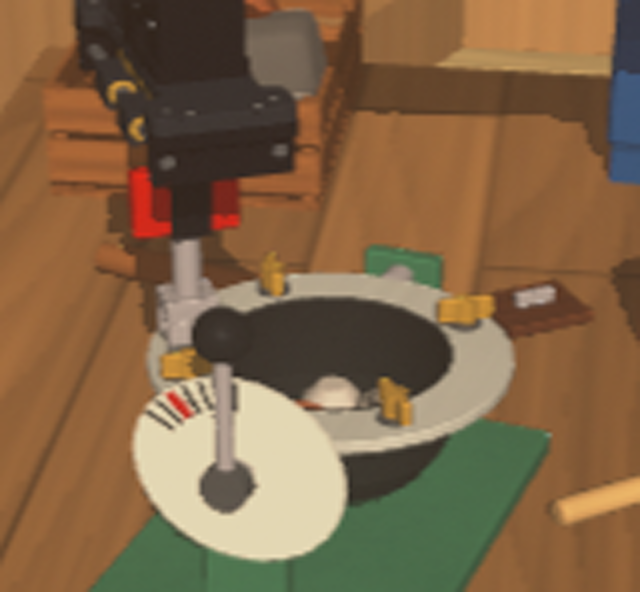

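Request:
drive_tool(
  commands=[
    [0,0,1.0,0,0,0,0.0],
    [0,0,1.0,0,0,0,0.0],
    [0,0,0.6,0,0,0,0.0],
    [0,0,0,0,0,0,0.0],
    [0,0,0,0,0,0,0.0],
  ],
)

```text
time_s: 25.1
tool_pos: [0.6559, 0.0163, 0.2885]
tool_rot: [-180.0, 0.1, 24.6]
force: [0.4, -0.3, -1.6]
grip_width: 0.0135
```

Run:
```python
from wings import *
st()
```

```text
t 25.1 p [0.6559 0.0163 0.2885] rot [-1.7997e+02  6.0000e-02  2.4640e+01] F [ 0.4 -0.3 -1.6] T [-0.1   0.17 -0.01] g 0.0135 q [-30.  21.  35.  84. -12.  79. -60.]
```

Request:
drive_tool(
  commands=[
    [0,0,0,0,0,5,0.0],
    [0,0,0,0,0,5,0.0],
    [0,0,0,0,0,5,0.0],
    [0,0,0,0,0,5,0.0],
    [0,0,0,0,0,5,0.0],
    [0,0,0,0,0,5,0.0],
    [0,0,0,0,0,0,0.0],
    [0,0,0,0,0,0,0.0],
  ],
  force=60,
)

```text
time_s: 25.77
tool_pos: [0.6564, 0.0161, 0.2892]
tool_rot: [180.0, -0.0, -5.2]
force: [0.2, -1.2, -1.0]
grip_width: 0.0135
```

Run:
```python
from wings import *
st();c=shot('wrist','w21');
cv2.imwrite('pics/c21.png',cv2.resize(c['img'][150:290,240:400],None,fx=4,fy=4,interpolation=cv2.INTER_CUBIC))
```

```text
t 25.77 p [0.6564 0.0161 0.2892] rot [ 1.7996e+02 -2.0000e-02 -5.2200e+00] F [ 0.2 -1.2 -1. ] T [-0.27 -0.07  0.03] g 0.0135 q [-34.  22.  40.  84. -15.  79. -88.]
```

View pics/c21.png

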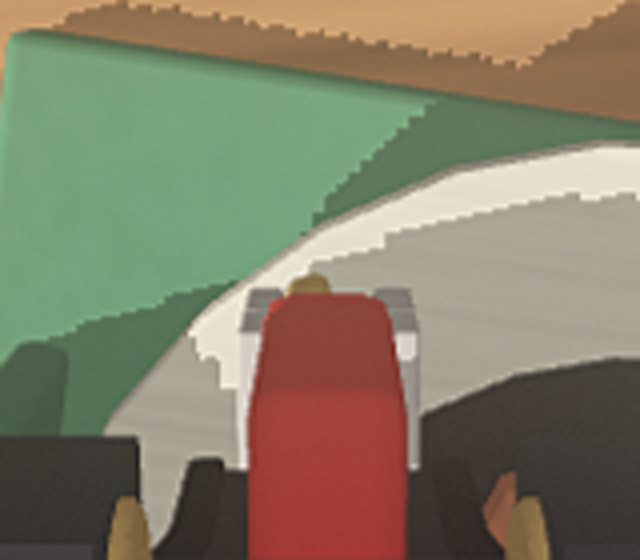

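Request:
drive_tool(
  commands=[
    [0,0,0,0,0,5,0.0],
    [0,0,0,0,0,5,0.0],
    [0,0,0,0,0,5,0.0],
    [0,0,0,0,0,5,0.0],
    [0,0,0,0,0,1,0.0],
    [0,0,0,0,0,0,0.0],
    [0,0,0,0,0,0,0.0],
  ],
)

```text
time_s: 26.4
tool_pos: [0.6563, 0.0161, 0.2893]
tool_rot: [180.0, -0.0, -26.2]
force: [1.7, -0.0, -2.3]
grip_width: 0.0134
```

Run:
```python
from wings import *
st();c=shot('wrist','w22');
cv2.imwrite('pics/c22.png',cv2.resize(c['img'][150:290,240:400],None,fx=4,fy=4,interpolation=cv2.INTER_CUBIC))
```

```text
t 26.4 p [0.6563 0.0161 0.2893] rot [ 1.80e+02 -2.00e-02 -2.62e+01] F [ 1.7 -0.  -2.3] T [-0.29 -0.23  0.08] g 0.0134 q [ -37.   23.   44.   84.  -16.   79. -108.]
```

View pics/c22.png

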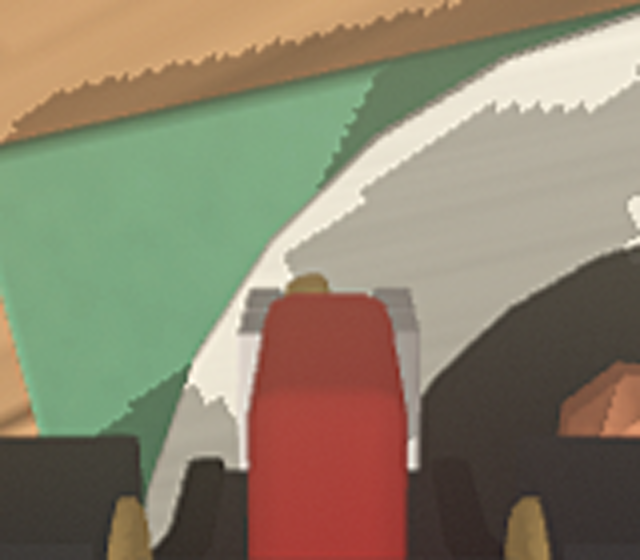

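Request:
drive_tool(
  commands=[
    [0,0,0,0,0,-6.5,0.0],
    [0,0,0,0,0,-6.5,0.0],
    [0,0,0,0,0,0,0.0],
    [0,0,-1,0,0,0,0.0],
    [0,0,-2,0,0,0,0.0],
    [0,0,-2,0,0,0,0.0],
    [0,0,0,0,0,-6.7,0.0],
    [0,0,0,0,0,-6.7,0.0],
    [0,0,0,0,0,-6.7,0.0],
    [0,0,0,0,0,-6.7,0.0],
    [0,0,0,0,0,-6.7,0.0],
    [-3.2,0,0,0,0,0,0.0],
    [-3.2,0,0,0,0,0,0.0],
    [-3.2,0,0,0,0,0,0.0],
    [0,0,0,0,0,0,0.0],
    [0,0,0,0,0,0,0.0],
    [0,0,0,0,0,0,0.0],
  ],
)

```text
time_s: 27.87
tool_pos: [0.5665, -0.0164, 0.3404]
tool_rot: [-180.0, -0.1, 20.1]
force: [0.2, -0.6, -1.7]
grip_width: 0.0135
```

Run:
```python
from wings import *
st();c=shot('wrist','w23')
import pickle;pickle.dump(c,open('w23.pkl','wb'))
cv2.imwrite('pics/c23.png',cv2.resize(c['img'][30:230,200:400],None,fx=3,fy=3,interpolation=cv2.INTER_CUBIC))
for P in [(.6562,.016,.161),(.6263,-.1049,.161),(.5353,.0459,.161)]: print(proj(c,P))
```

```text
t 27.87 p [ 0.5665 -0.0164  0.3404] rot [-1.7995e+02 -1.4000e-01  2.0080e+01] F [ 0.2 -0.6 -1.7] T [-0.05  0.11  0.05] g 0.0135 q [-35.   8.  38.  92.  -5.  82. -67.]
[322.45913375  94.71332453]
[464.84359354 196.3178076 ]
[229.20939419 241.19274362]
```

View pics/c23.png

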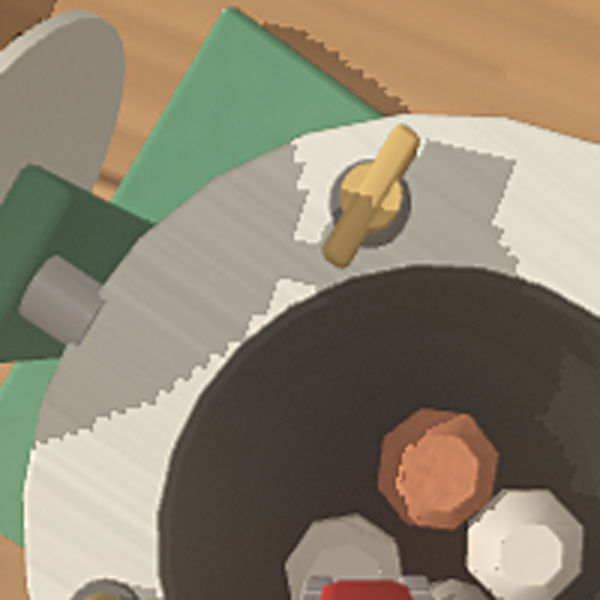

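Run:
```python
from h import *
import pickle;c=pickle.load(open('w23.pkl','rb'))
seg(c,(335.3,73.3),(312,116))
```

```text
mid [0.6563 0.0153] len 0.0317 ang 170.1
```

Request:
drive_tool(
  commands=[
    [3.2,0,0,0,0,0,0.0],
    [3.2,0,0,0,0,0,0.0],
    [3.2,0,0,0,0,0,0.0],
    [0,0,0,0,0,6,0.0],
    [0,0,0,0,0,6,0.0],
    [0,0,0,0,0,6,0.0],
    [0,0,0,0,0,6,0.0],
    [0,0,0,0,0,6,0.0],
    [0,0,2,0,0,0,0.0],
    [0,0,0,0,0,0,0.0],
    [0,0,0,0,0,0,0.0],
  ],
)

```text
time_s: 28.83
tool_pos: [0.6563, 0.0174, 0.3178]
tool_rot: [179.9, 0.2, -9.8]
force: [0.4, -0.5, -1.2]
grip_width: 0.0136
```

Run:
```python
from h import *
st();print(to_tool([.6562,.0159,.289]))
```

```text
t 28.83 p [0.6563 0.0174 0.3178] rot [ 1.7992e+02  1.6000e-01 -9.7700e+00] F [ 0.4 -0.5 -1.2] T [-0.01  0.18 -0.  ] g 0.0136 q [-35.  22.  42.  81. -15.  82. -93.]
[0.02 0.15 2.88]
```

Request:
drive_tool(
  commands=[
    [0,0.1,1.0,0,0,0,0.0],
    [0,0,1.0,0,0,0,0.0],
    [0,0,0.8,0,0,0,0.0],
    [0,0,0,0,0,0,0.0],
    [0,0,0,0,0,5,0.0],
    [0,0,0,0,0,5,0.0],
    [0,0,0,0,0,5,0.0],
    [0,0,0,0,0,5,0.0],
    [0,0,0,0,0,0,0.0],
    [0,0,0,0,0,0,0.0],
  ],
)

```text
time_s: 29.67
tool_pos: [0.6561, 0.0159, 0.2913]
tool_rot: [-180.0, 0.0, -29.7]
force: [-0.1, 1.8, -2.4]
grip_width: 0.0138
```

Run:
```python
from h import *
st()
```

```text
t 29.67 p [0.6561 0.0159 0.2913] rot [-1.7996e+02  2.0000e-02 -2.9680e+01] F [-0.1  1.8 -2.4] T [0.31 0.21 0.03] g 0.0138 q [ -37.   24.   45.   84.  -17.   80. -111.]
```

Request:
drive_tool(
  commands=[
    [0,0,0,0,0,-7,0.0],
    [0,0,0,0,0,-7,0.0],
    [0,0,0,0,0,0,0.0],
    [0,0,-1,0,0,0,0.0],
    [0,0,-2,0,0,0,0.0],
    [0,0,-2,0,0,0,0.0],
    [0,0,0,0,0,-6,0.0],
    [0,0,0,0,0,-6,0.0],
    [0,0,0,0,0,-6,0.0],
    [0,0,0,0,0,-6,0.0],
    [0,0,0,0,0,-6,0.0],
    [0,0,0,0,0,-6,0.0],
    [-3.2,0,0,0,0,0,0.0],
    [-3.2,0,0,0,0,0,0.0],
    [-3.2,0,0,0,0,0,0.0],
    [0,0,0,0,0,0,0.0],
    [0,0,0,0,0,0,0.0],
    [0,0,0,0,0,0,0.0],
  ],
)

```text
time_s: 31.17
tool_pos: [0.5665, -0.0176, 0.3424]
tool_rot: [-180.0, -0.2, 20.1]
force: [0.5, 0.7, -1.9]
grip_width: 0.0137
```

Run:
```python
from wings import *
st();c=shot('wrist','w24')
import pickle;pickle.dump(c,open('w24.pkl','wb'))
cv2.imwrite('pics/c24.png',cv2.resize(c['img'][50:150,270:370],None,fx=6,fy=6,interpolation=cv2.INTER_CUBIC))
```

```text
t 31.17 p [ 0.5665 -0.0176  0.3424] rot [-1.7998e+02 -1.5000e-01  2.0070e+01] F [ 0.5  0.7 -1.9] T [-0.05  0.11 -0.01] g 0.0137 q [-36.   8.  39.  92.  -5.  82. -66.]
```

View pics/c24.png

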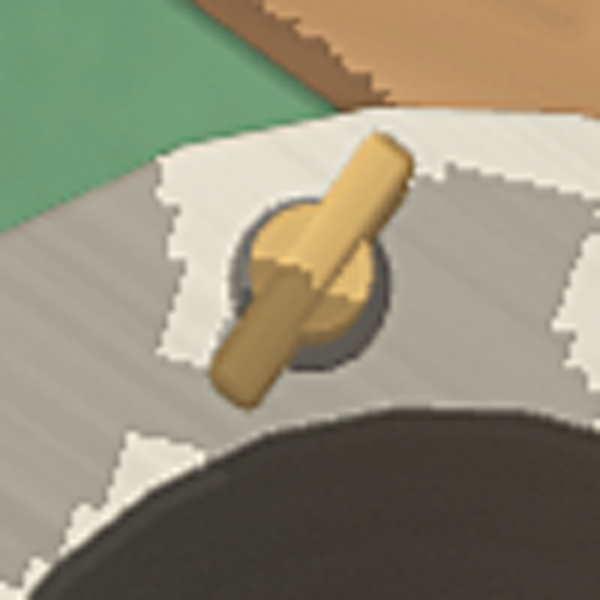

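Run:
```python
from h import *
import pickle;c=pickle.load(open('w24.pkl','rb'))
seg(c,(334.4,75),(308.3,115.3)); print(to_tool([.5054+.0014,-.0748,.34]))
c=pickle.load(open('w23.pkl','rb'))
```

```text
mid [0.6557 0.0154] len 0.0317 ang 165.6
[-7.61  3.34  0.2 ]
```

Request:
drive_tool(
  commands=[
    [-2.56,1.1,0,0,0,0,0.0],
    [-2.56,1.1,0,0,0,0,0.0],
    [-2.56,1.1,0,0,0,0,0.0],
    [0,0,2.2,0,0,0,0.0],
    [0,0,0,0,0,0,0.0],
    [0,0,0,0,0,0,0.0],
    [0,0,0,0,0,0,0.0],
  ],
)

```text
time_s: 31.8
tool_pos: [0.5063, -0.074, 0.3198]
tool_rot: [180.0, -0.0, 20.2]
force: [0.3, 0.5, -1.2]
grip_width: 0.0137
```

Run:
```python
from wings import *
st();c=shot('wrist','w25');print(to_tool([.506,-.0748,.289]))
```

```text
t 31.8 p [ 0.5063 -0.074   0.3198] rot [ 1.7996e+02 -1.0000e-02  2.0230e+01] F [ 0.3  0.5 -1.2] T [-0.11  0.07 -0.03] g 0.0137 q [-35.  -0.  40. 101.   0.  79. -64.]
[-0.06  0.05  3.1 ]
```

View pics/w25.png

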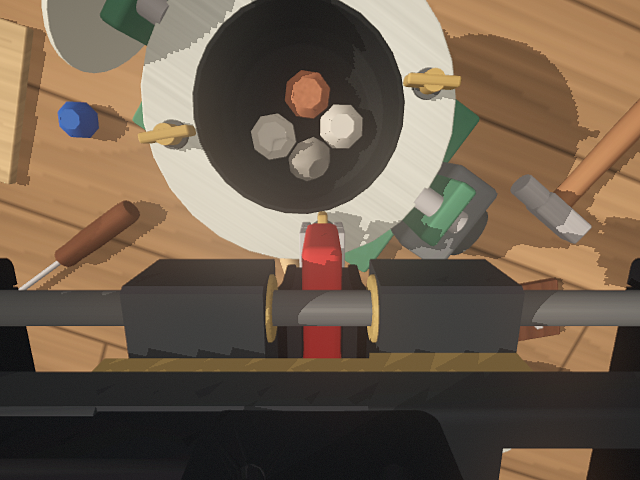

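Request:
drive_tool(
  commands=[
    [0,0,1.0,0,0,0,0.0],
    [0,0,1.0,0,0,0,0.0],
    [0,0,1.0,0,0,0,0.0],
    [0,0,0,0,0,0,0.0],
    [0,0,0,0,0,0,0.0],
    [0,0,0,0,0,5,0.0],
    [0,0,0,0,0,5,0.0],
    [0,0,0,0,0,5,0.0],
    [0,0,0,0,0,5,0.0],
    [0,0,0,0,0,5,0.0],
    [0,0,0,0,0,5,0.0],
    [0,0,0,0,0,5,0.0],
    [0,0,0,0,0,5,0.0],
    [0,0,0,0,0,5,0.0],
    [0,0,0,0,0,4,0.0],
    [0,0,0,0,0,0,0.0],
    [0,0,0,0,0,0,0.0],
  ],
)

```text
time_s: 33.27
tool_pos: [0.5049, -0.0746, 0.2887]
tool_rot: [-180.0, 0.1, -28.7]
force: [0.9, 1.5, -3.5]
grip_width: 0.0138
```

Run:
```python
from wings import *
st();c=shot('wrist','w26');
cv2.imwrite('pics/c26.png',cv2.resize(c['img'][150:290,240:400],None,fx=4,fy=4,interpolation=cv2.INTER_CUBIC))
```

```text
t 33.27 p [ 0.5049 -0.0746  0.2887] rot [-1.7999e+02  7.0000e-02 -2.8720e+01] F [ 0.9  1.5 -3.5] T [0.47 0.18 0.07] g 0.0138 q [ -35.    1.   41.  104.   -0.   75. -112.]
```

View pics/c26.png

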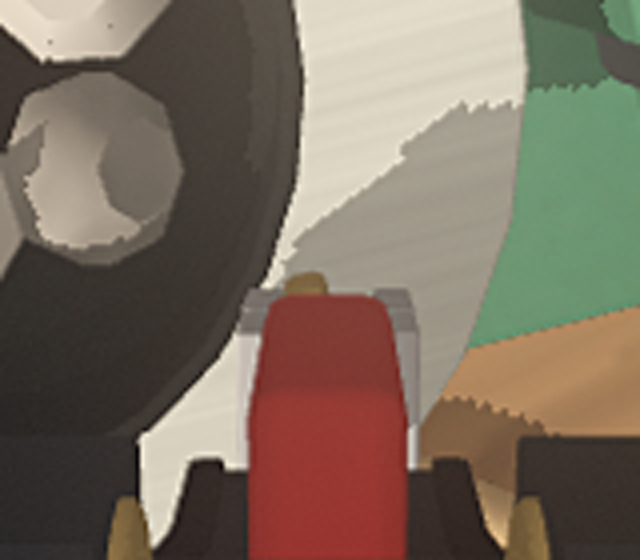

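Request:
drive_tool(
  commands=[
    [0,0,0,0,0,-6.5,0.0],
    [0,0,0,0,0,-6.5,0.0],
    [0,0,0,0,0,0,0.0],
    [0,0,-1,0,0,0,0.0],
    [0,0,-2,0,0,0,0.0],
    [0,0,-2,0,0,0,0.0],
    [0,0,0,0,0,-7,0.0],
    [0,0,0,0,0,-7,0.0],
    [0,0,0,0,0,-7,0.0],
    [0,0,0,0,0,-7,0.0],
    [0,0,0,0,0,-7,0.0],
    [0,0,0,0,0,-7,0.0],
    [0,0,0,0,0,-7,0.0],
    [0,0,0,0,0,-7,0.0],
    [0,0,0,0,0,-7,0.0],
    [0,0,0,0,0,-7,0.0],
    [0,0,0,0,0,-7,0.0],
    [0,0,0,0,0,-7,0.0],
    [0,0,0,0,0,-7,0.0],
    [0,0,0,0,0,-7,0.0],
  ],
)

```text
time_s: 34.98
tool_pos: [0.5053, -0.0755, 0.3401]
tool_rot: [180.0, -0.0, 82.3]
force: [-0.1, 0.1, -1.5]
grip_width: 0.0139
```

Request:
drive_tool(
  commands=[
    [0,0,0,0,0,-7,0.0],
    [0,0,0,0,0,-7,0.0],
    [0,0,0,0,0,-7,0.0],
    [0,0,0,0,0,-7,0.0],
    [0,0,0,0,0,-7,0.0],
    [0,0,0,0,0,-3.3,0.0],
    [-3.3,0,0,0,0,0,0.0],
    [-3.3,0,0,0,0,0,0.0],
    [-3.3,0,0,0,0,0,0.0],
    [0,0,0,0,0,0,0.0],
    [0,0,0,0,0,0,0.0],
    [0,0,0,0,0,0,0.0],
  ],
)

```text
time_s: 35.98
tool_pos: [0.5553, -0.1603, 0.3394]
tool_rot: [-180.0, -0.0, 120.4]
force: [-0.3, 0.2, -2.3]
grip_width: 0.014
```

Run:
```python
from wings import *
st();c=shot('wrist','w27')
import pickle;pickle.dump(c,open('w27.pkl','wb'))
cv2.imwrite('pics/c27.png',cv2.resize(c['img'][30:280,180:480],None,fx=2.6,fy=2.4,interpolation=cv2.INTER_CUBIC))
for k in range(4):
    a=np.radians(-13.9+45+90*k);P=[.5808+.088*np.cos(a),-.0295+.088*np.sin(a),.161];print(k,proj(c,P).round(1))
```

```text
t 35.98 p [ 0.5553 -0.1603  0.3394] rot [-1.7998e+02 -2.0000e-02  1.2035e+02] F [-0.3  0.2 -2.3] T [ 0.02  0.06 -0.01] g 0.014 q [-28.  11.  48.  91.  -8.  82.  51.]
0 [583.3  85.8]
1 [462.9 -63.6]
2 [322.6  89.3]
3 [444.3 215.4]
```

View pics/w27.png

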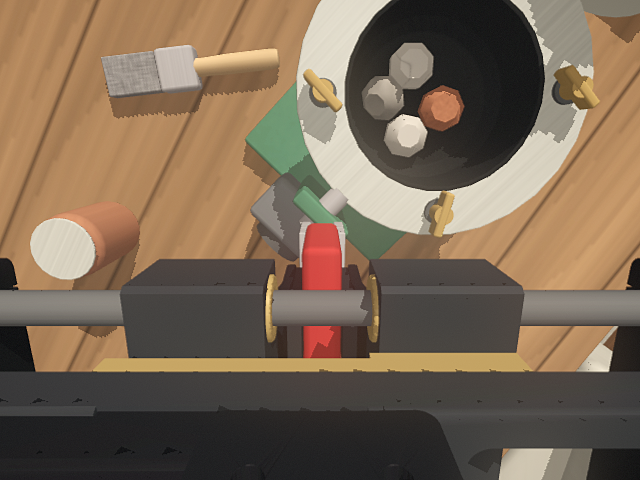

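Run:
```python
from h import *
import pickle;c=pickle.load(open('w27.pkl','rb'))
crops(c,[(322,90),(444,214)],'c27',h=32,f=6)
```

```text
(no output)
```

View pics/c27.png

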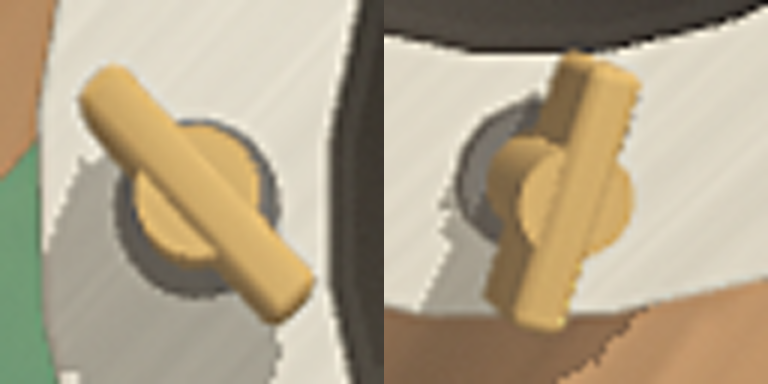

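Run:
```python
from h import *
import pickle;c=pickle.load(open('w27.pkl','rb'))
seg(c,(307.5,73.5),(338,107.5)); seg(c,(450,194.5),(438.3,235))
print(to_tool([.5355,.0456,.34]))
```

```text
mid [ 0.5061 -0.0756] len 0.0299 ang 164.0
mid [ 0.6259 -0.1047] len 0.0308 ang 108.7
[18.69  8.69 -0.03]
```

Request:
drive_tool(
  commands=[
    [3.11,1.45,0,0,0,0,0.0],
    [3.11,1.45,0,0,0,0,0.0],
    [3.11,1.45,0,0,0,0,0.0],
    [3.11,1.45,0,0,0,0,0.0],
    [3.11,1.45,0,0,0,0,0.0],
    [3.11,1.45,0,0,0,0,0.0],
    [0,0,2.2,0,0,0,0.0],
    [0,0,0,0,0,0,0.0],
    [0,0,0,0,0,0,0.0],
    [0,0,0,0,0,0,0.0],
    [0,0,0,0,0,0,0.0],
  ],
)

```text
time_s: 36.95
tool_pos: [0.5362, 0.0433, 0.3187]
tool_rot: [179.9, 0.0, 120.3]
force: [-0.2, 0.1, -2.0]
grip_width: 0.0136
```

Run:
```python
from wings import *
st();c=shot('wrist','w28');print(to_tool([.5355,.0456,.289]))
```

```text
t 36.95 p [0.5362 0.0433 0.3187] rot [1.7988e+02 2.0000e-02 1.2033e+02] F [-0.2  0.1 -2. ] T [ 0.01 -0.02  0.01] g 0.0136 q [-45.   4.  39.  98.  -2.  79.  25.]
[0.24 0.05 2.95]
```

View pics/w28.png

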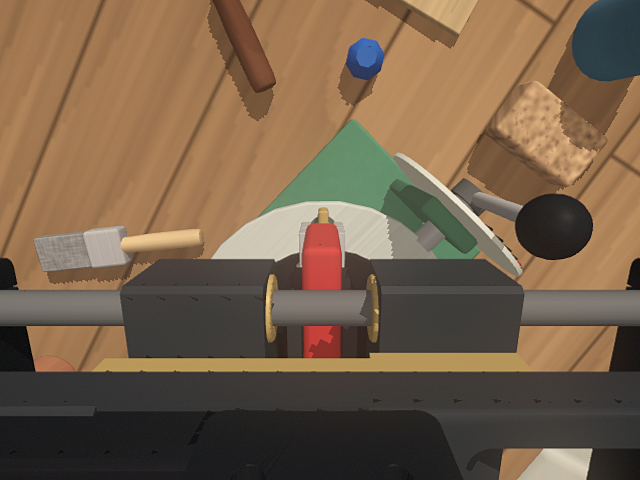

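Request:
drive_tool(
  commands=[
    [0.24,0.05,1.0,0,0,0,0.0],
    [0,0,1.0,0,0,0,0.0],
    [0,0,0.9,0,0,0,0.0],
    [0,0,0,0,0,0,0.0],
    [0,0,0,0,0,0,0.0],
    [0,0,0,0,0,5.3,0.0],
    [0,0,0,0,0,5.3,0.0],
    [0,0,0,0,0,5.3,0.0],
    [0,0,0,0,0,5.3,0.0],
    [0,0,0,0,0,5.3,0.0],
    [0,0,0,0,0,5.3,0.0],
    [0,0,0,0,0,5.3,0.0],
    [0,0,0,0,0,5.3,0.0],
    [0,0,0,0,0,5.3,0.0],
    [0,0,0,0,0,5.3,0.0],
    [0,0,0,0,0,5.3,0.0],
    [0,0,0,0,0,0,0.0],
    [0,0,0,0,0,0,0.0],
  ],
)

```text
time_s: 38.5
tool_pos: [0.5357, 0.047, 0.2879]
tool_rot: [179.9, -0.1, 62.3]
force: [4.2, 0.3, -2.6]
grip_width: 0.0137
```

Run:
```python
from wings import *
st();c=shot('wrist','w29');
cv2.imwrite('pics/c29.png',cv2.resize(c['img'][150:290,240:400],None,fx=4,fy=4,interpolation=cv2.INTER_CUBIC))
```

```text
t 38.5 p [0.5357 0.047  0.2879] rot [ 1.799e+02 -5.000e-02  6.230e+01] F [ 4.2  0.3 -2.6] T [ 0.16 -1.05  0.1 ] g 0.0137 q [-47.   5.  42. 101.  -3.  75. -32.]
```

View pics/c29.png

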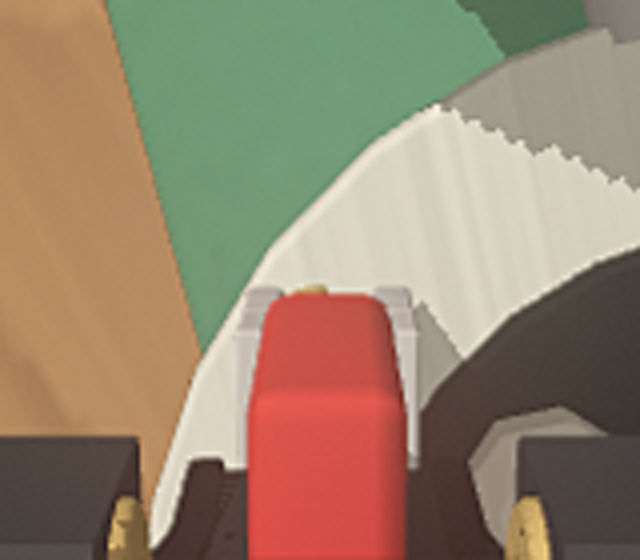

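Request:
drive_tool(
  commands=[
    [0,0,0,0,0,-6.5,0.0],
    [0,0,0,0,0,-6.5,0.0],
    [0,0,0,0,0,0,0.0],
    [0,0,-1,0,0,0,0.0],
    [0,0,-2,0,0,0,0.0],
    [0,0,-2,0,0,0,0.0],
    [0,0,0,0,0,-6.4,0.0],
    [0,0,0,0,0,-6.4,0.0],
    [0,0,0,0,0,-6.4,0.0],
    [0,0,0,0,0,-6.4,0.0],
    [0,0,0,0,0,-6.4,0.0],
    [-3.3,0,0,0,0,0,0.0],
    [-3.3,0,0,0,0,0,0.0],
    [-3.3,0,0,0,0,0,0.0],
    [0,0,0,0,0,0,0.0],
    [0,0,0,0,0,0,0.0],
    [0,0,0,0,0,0,0.0],
  ],
)

```text
time_s: 39.97
tool_pos: [0.564, -0.0475, 0.3385]
tool_rot: [-180.0, -0.1, 107.1]
force: [0.2, 0.5, -2.2]
grip_width: 0.0138
```

Run:
```python
from wings import *
st();c=shot('wrist','w30')
import pickle;pickle.dump(c,open('w30.pkl','wb'))
P=proj(c,(.5353,.0459,.161)).round().astype(int);print(P)
x,y=P;print(x-32,y-32)
crops(c,[tuple(P)],'c30',h=32,f=8)
```

```text
t 39.97 p [ 0.564  -0.0475  0.3385] rot [-1.7997e+02 -6.0000e-02  1.0706e+02] F [ 0.2  0.5 -2.2] T [-0.02  0.07 -0.04] g 0.0138 q [-39.   8.  45.  93.  -6.  82.  25.]
[323  91]
291 59
```

View pics/c30.png

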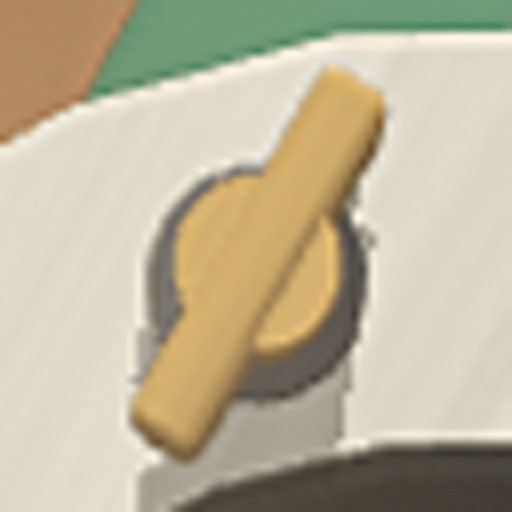

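View pics/w30.png

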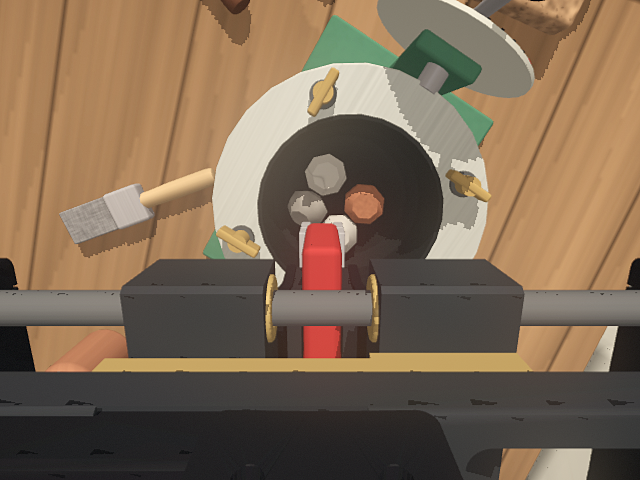

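Run:
```python
from h import *
import pickle;c=pickle.load(open('w30.pkl','rb'))
seg(c,(334.3,70),(312.2,113)); 
print(to_tool([.6262,-.1047,.34]))
```

```text
mid [0.5358 0.0455] len 0.0311 ang 78.5
[-7.39  4.23 -0.18]
```

Request:
drive_tool(
  commands=[
    [-2.46,1.41,0,0,0,0,0.0],
    [-2.46,1.41,0,0,0,0,0.0],
    [-2.46,1.41,0,0,0,0,0.0],
    [0,0,2.0,0,0,0,0.0],
    [0,0,0,0,0,0,0.0],
    [0,0,0,0,0,0,0.0],
    [0,0,0,0,0,0,0.0],
    [0,0,0,0,0,0,0.0],
  ],
)

```text
time_s: 40.68
tool_pos: [0.6265, -0.1044, 0.3194]
tool_rot: [179.9, -0.0, 107.3]
force: [-0.5, -0.3, -1.3]
grip_width: 0.014
```

Run:
```python
from wings import *
st();c=shot('wrist','w31');print(to_tool([.6262,-.1047,.289]))
cv2.imwrite('pics/c31.png',cv2.resize(c['img'][150:290,240:400],None,fx=4,fy=4,interpolation=cv2.INTER_CUBIC))
```

```text
t 40.68 p [ 0.6265 -0.1044  0.3194] rot [ 1.7991e+02 -5.0000e-02  1.0727e+02] F [-0.5 -0.3 -1.3] T [-0.01  0.06  0.01] g 0.014 q [-29.  20.  47.  85. -15.  82.  35.]
[ 0.01 -0.03  3.05]
```

View pics/c31.png

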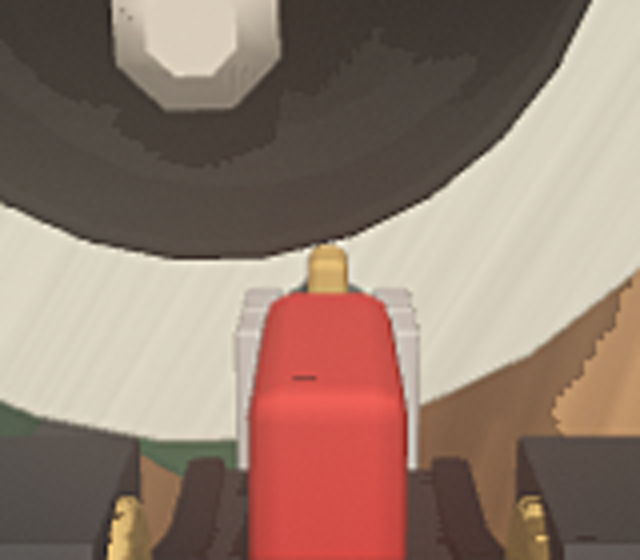

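Request:
drive_tool(
  commands=[
    [0,0,1.0,0,0,0,0.0],
    [0,0,1.0,0,0,0,0.0],
    [0,0,0.95,0,0,0,0.0],
    [0,0,0,0,0,0,0.0],
    [0,0,0,0,0,0,0.0],
    [0,0,0,0,0,5.2,0.0],
    [0,0,0,0,0,5.2,0.0],
    [0,0,0,0,0,5.2,0.0],
    [0,0,0,0,0,5.2,0.0],
    [0,0,0,0,0,5.2,0.0],
    [0,0,0,0,0,5.2,0.0],
    [0,0,0,0,0,5.2,0.0],
    [0,0,0,0,0,5.2,0.0],
    [0,0,0,0,0,5.2,0.0],
    [0,0,0,0,0,0,0.0],
    [0,0,0,0,0,0,0.0],
  ],
)

```text
time_s: 42.07
tool_pos: [0.6267, -0.1055, 0.2887]
tool_rot: [180.0, -0.0, 60.5]
force: [1.4, 0.3, -1.7]
grip_width: 0.0134
```

Run:
```python
from wings import *
st();c=shot('wrist','w32');
cv2.imwrite('pics/c32.png',cv2.resize(c['img'][150:290,240:400],None,fx=4,fy=4,interpolation=cv2.INTER_CUBIC))
```

```text
t 42.07 p [ 0.6267 -0.1055  0.2887] rot [ 1.7998e+02 -2.0000e-02  6.0510e+01] F [ 1.4  0.3 -1.7] T [ 0.04 -0.34  0.03] g 0.0134 q [-35.  24.  55.  87. -20.  79.  -7.]
```

View pics/c32.png

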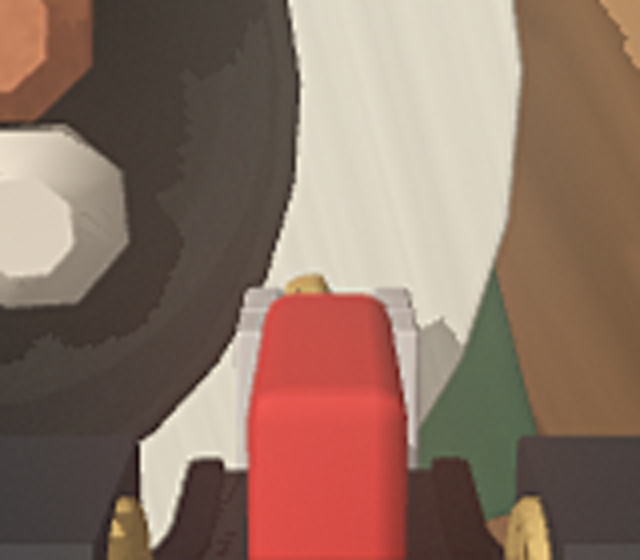

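Request:
drive_tool(
  commands=[
    [0,0,0,0,0,-6.5,0.0],
    [0,0,0,0,0,-6.5,0.0],
    [0,0,0,0,0,0,0.0],
    [0,0,-1,0,0,0,0.0],
    [0,0,-2,0,0,0,0.0],
    [0,0,-2,0,0,0,0.0],
    [-3.2,0,0,0,0,0,0.0],
    [-3.2,0,0,0,0,0,0.0],
    [-3.2,0,0,0,0,0,0.0],
    [0,0,0,0,0,0,0.0],
    [0,0,0,0,0,0,0.0],
    [0,0,0,0,0,0,0.0],
  ],
)

```text
time_s: 43.12
tool_pos: [0.5989, -0.1978, 0.3393]
tool_rot: [180.0, -0.1, 73.2]
force: [1.1, 0.8, -2.6]
grip_width: 0.0137
```

Run:
```python
from wings import *
st();c=shot('wrist','w33')
import pickle;pickle.dump(c,open('w33.pkl','wb'))
P=proj(c,(.6263,-.1049,.161)).round().astype(int)
x,y=P;print(x-32,y-32)
crops(c,[tuple(P)],'c33',h=32,f=8)
```

```text
t 43.12 p [ 0.5989 -0.1978  0.3393] rot [ 1.7998e+02 -6.0000e-02  7.3240e+01] F [ 1.1  0.8 -2.6] T [-0.    0.08 -0.01] g 0.0137 q [-26.  21.  55.  84. -17.  84.  12.]
289 60
```

View pics/c33.png

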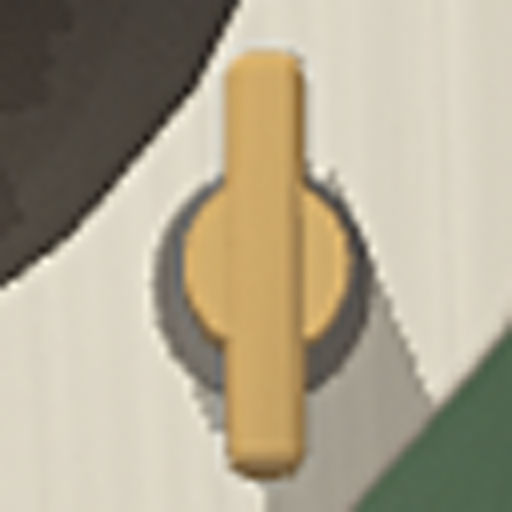

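Run:
```python
from h import *
import pickle;c=pickle.load(open('w33.pkl','rb'))
f=lambda u,v:(289+u/8,60+v/8)
seg(c,f(264,62),f(264,445))
```

```text
mid [ 0.6268 -0.1051] len 0.0306 ang 73.2
```

Request:
drive_tool(
  commands=[
    [0,0,0,0,0,-7.1,0.0],
    [0,0,0,0,0,-7.1,0.0],
    [0,0,0,0,0,-7.1,0.0],
    [0,0,0,0,0,-7.1,0.0],
    [0,0,0,0,0,-7.1,0.0],
    [0,0,0,0,0,-7.1,0.0],
    [0,0,0,0,0,-7.1,0.0],
    [0,0,0,0,0,-7.1,0.0],
    [0,0,0,0,0,-7.1,0.0],
    [0,0,0,0,0,-7.1,0.0],
    [0,0,0,0,0,-7.1,0.0],
    [0,0,0,0,0,-7.1,0.0],
    [0,0,0,0,0,-7.1,0.0],
    [0,0,0,0,0,0,0.0],
    [0,0,0,0,0,0,0.0],
  ],
)

```text
time_s: 44.42
tool_pos: [0.5994, -0.1966, 0.3387]
tool_rot: [180.0, -0.0, 165.5]
force: [0.3, 0.2, -1.5]
grip_width: 0.0139
```

Run:
```python
from wings import *
st();print(to_tool([.6560,.0158,.34]))
```

```text
t 44.42 p [ 0.5994 -0.1966  0.3387] rot [ 1.7997e+02 -1.0000e-02  1.6554e+02] F [ 0.3  0.2 -1.5] T [0.02 0.01 0.01] g 0.0139 q [-15.  17.  39.  83. -11.  83. 100.]
[-0.18 21.98 -0.12]
```

Request:
drive_tool(
  commands=[
    [-0.03,3.66,0,0,0,0,0.0],
    [-0.03,3.66,0,0,0,0,0.0],
    [-0.03,3.66,0,0,0,0,0.0],
    [-0.03,3.66,0,0,0,0,0.0],
    [-0.03,3.66,0,0,0,0,0.0],
    [-0.03,3.66,0,0,0,0,0.0],
    [0,0,2,0,0,0,0.0],
    [0,0,0,0,0,0,0.0],
    [0,0,0,0,0,0,0.0],
    [0,0,0,0,0,0,0.0],
    [0,0,0,0,0,0,0.0],
  ],
)

```text
time_s: 45.33
tool_pos: [0.6553, 0.0127, 0.3201]
tool_rot: [180.0, 0.1, 165.4]
force: [1.2, -0.3, -1.9]
grip_width: 0.0139
```

Run:
```python
from wings import *
st();c=shot('wrist','w34');print(to_tool([.6560,.0158,.289]))
cv2.imwrite('pics/c34.png',cv2.resize(c['img'][150:290,240:400],None,fx=4,fy=4,interpolation=cv2.INTER_CUBIC))
```

```text
t 45.33 p [0.6553 0.0127 0.3201] rot [1.8000e+02 1.0000e-01 1.6545e+02] F [ 1.2 -0.3 -1.9] T [ 0.02 -0.05  0.03] g 0.0139 q [-29.  20.  34.  81. -11.  82.  80.]
[0.01 0.32 3.11]
```

View pics/c34.png

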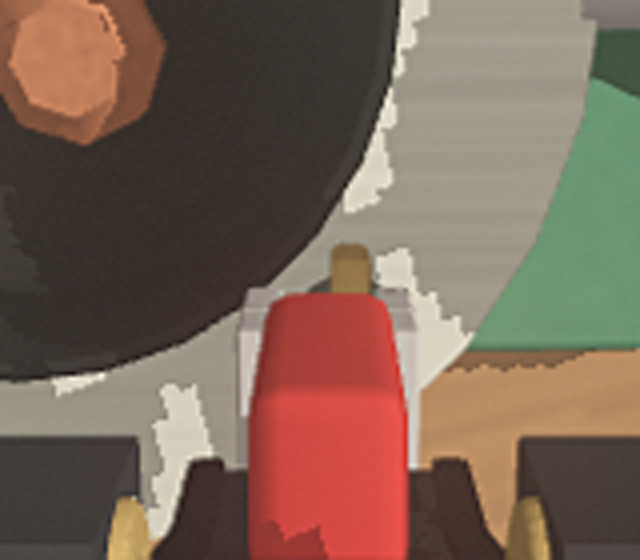

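Request:
drive_tool(
  commands=[
    [0,0.32,0,0,0,0,0.0],
    [0,0,0,0,0,0,0.0],
    [0,0,1.0,0,0,0,0.0],
    [0,0,1.0,0,0,0,0.0],
    [0,0,1.0,0,0,0,0.0],
    [0,0,0,0,0,0,0.0],
    [0,0,0,0,0,0,0.0],
    [0,0,0,0,0,5.5,0.0],
    [0,0,0,0,0,5.5,0.0],
    [0,0,0,0,0,5.5,0.0],
    [0,0,0,0,0,5.5,0.0],
    [0,0,0,0,0,5.5,0.0],
    [0,0,0,0,0,5.5,0.0],
    [0,0,0,0,0,5.5,0.0],
    [0,0,0,0,0,5.5,0.0],
    [0,0,0,0,0,5.5,0.0],
    [0,0,0,0,0,5.5,0.0],
    [0,0,0,0,0,5.0,0.0],
  ],
)

```text
time_s: 46.88
tool_pos: [0.6562, 0.0176, 0.2886]
tool_rot: [180.0, 0.0, 105.4]
force: [1.4, -0.7, -3.6]
grip_width: 0.0139
```

Request:
drive_tool(
  commands=[
    [0,0,0,0,0,1,0.0],
    [0,0,0,0,0,0,0.0],
  ],
)

```text
time_s: 47.05
tool_pos: [0.6562, 0.0177, 0.2885]
tool_rot: [180.0, 0.0, 104.8]
force: [2.5, 0.3, -4.8]
grip_width: 0.0139
```

Run:
```python
from wings import *
st();c=shot('wrist','w35')
cv2.imwrite('pics/c35.png',cv2.resize(c['img'][150:290,240:400],None,fx=4,fy=4,interpolation=cv2.INTER_CUBIC))
```

```text
t 47.05 p [0.6562 0.0177 0.2885] rot [1.7996e+02 5.0000e-02 1.0477e+02] F [ 2.5  0.3 -4.8] T [-0.2  -0.71  0.33] g 0.0139 q [-36.  23.  44.  84. -16.  79.  23.]
```

View pics/c35.png

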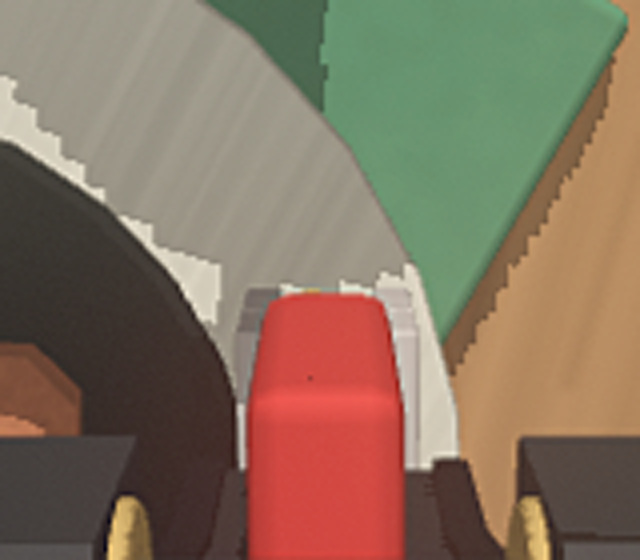

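Request:
drive_tool(
  commands=[
    [0,0,0,0,0,-6.5,0.0],
    [0,0,0,0,0,-6.5,0.0],
    [0,0,0,0,0,0,0.0],
    [0,0,-1,0,0,0,0.0],
    [0,0,-2,0,0,0,0.0],
    [0,0,-2,0,0,0,0.0],
    [-3.2,0,0,0,0,0,0.0],
    [-3.2,0,0,0,0,0,0.0],
    [-3.2,0,0,0,0,0,0.0],
    [0,0,0,0,0,0,0.0],
    [0,0,0,0,0,0,0.0],
  ],
)

```text
time_s: 48.02
tool_pos: [0.7002, -0.071, 0.3392]
tool_rot: [-179.9, 0.1, 117.2]
force: [-1.0, 0.8, -1.8]
grip_width: 0.0137
```

Run:
```python
from wings import *
st();c=shot('wrist','w36')
import pickle;pickle.dump(c,open('w36.pkl','wb'))
P=proj(c,(.656,.0158,.161)).round().astype(int)
x,y=P;print(x-32,y-32)
crops(c,[tuple(P)],'c36',h=32,f=8)
```

```text
t 48.02 p [ 0.7002 -0.071   0.3392] rot [-1.7993e+02  8.0000e-02  1.1724e+02] F [-1.   0.8 -1.8] T [ 0.06  0.03 -0.04] g 0.0137 q [-24.  28.  42.  71. -19.  87.  43.]
291 59
```

View pics/c36.png

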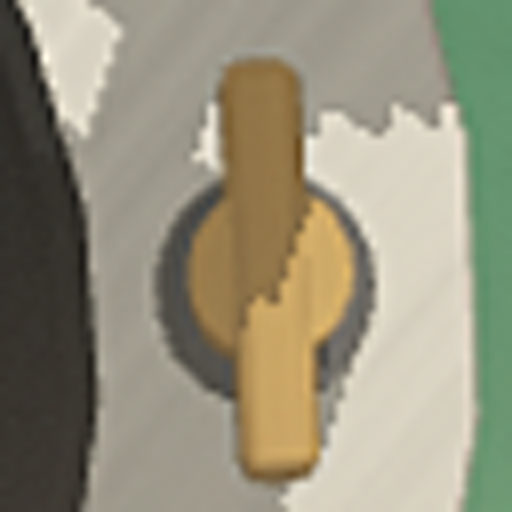

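Run:
```python
from h import *
import pickle;c=pickle.load(open('w36.pkl','rb'))
f=lambda u,v:(291+u/8,59+v/8)
seg(c,f(261,70),f(279,455))
```

```text
mid [0.6572 0.0155] len 0.0307 ang 120.2
```

Request:
drive_tool(
  commands=[
    [0,0,0,0,0,-6.7,0.0],
    [0,0,0,0,0,-6.7,0.0],
    [0,0,0,0,0,-6.7,0.0],
    [0,0,0,0,0,-6.7,0.0],
    [0,0,0,0,0,-6.7,0.0],
    [0,0,0,0,0,-6.7,0.0],
    [0,0,0,0,0,-6.7,0.0],
    [0,0,0,0,0,0,0.0],
    [0,0,0,0,0,0,0.0],
  ],
)

```text
time_s: 48.82
tool_pos: [0.7003, -0.0659, 0.3393]
tool_rot: [179.9, -0.0, 164.4]
force: [-0.3, 0.1, -2.4]
grip_width: 0.0139
```

Run:
```python
from wings import *
st();print(to_tool([.5056,-.0752,.34]))
```

```text
t 48.82 p [ 0.7003 -0.0659  0.3393] rot [179.92  -0.   164.44] F [-0.3  0.1 -2.4] T [-0.01  0.04  0.04] g 0.0139 q [-19.  27.  34.  71. -14.  86.  87.]
[18.5  -6.12 -0.08]
```

Request:
drive_tool(
  commands=[
    [3.7,-1.22,0,0,0,0,0.0],
    [3.7,-1.22,0,0,0,0,0.0],
    [3.7,-1.22,0,0,0,0,0.0],
    [3.7,-1.22,0,0,0,0,0.0],
    [3.7,-1.22,0,0,0,0,0.0],
    [0,0,2,0,0,0,0.0],
    [0,0,0,0,0,0,0.0],
    [0,0,0,0,0,0,0.0],
    [0,0,0,0,0,0,0.0],
    [0,0,0,0,0,0,0.0],
  ],
)

```text
time_s: 49.65
tool_pos: [0.507, -0.0767, 0.3191]
tool_rot: [-179.9, 0.0, 164.5]
force: [-1.5, 0.9, -1.3]
grip_width: 0.014
```

Run:
```python
from wings import *
st();c=shot('wrist','w37');print(to_tool([.5056,-.0752,.289]))
cv2.imwrite('pics/c37.png',cv2.resize(c['img'][150:290,240:400],None,fx=4,fy=4,interpolation=cv2.INTER_CUBIC))
```

```text
t 49.65 p [ 0.507  -0.0767  0.3191] rot [-1.7994e+02  3.0000e-02  1.6452e+02] F [-1.5  0.9 -1.3] T [-0.01 -0.03  0.03] g 0.014 q [-29.  -0.  35. 101.   0.  79.  80.]
[0.17 0.12 3.  ]
```

View pics/c37.png

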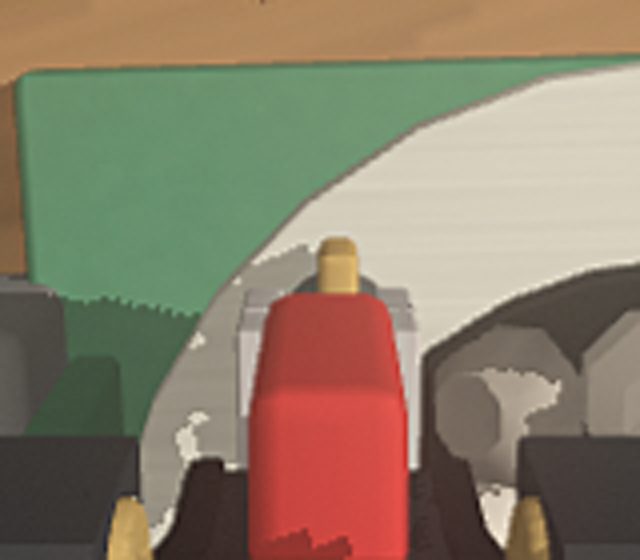

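Request:
drive_tool(
  commands=[
    [0.17,0.12,0,0,0,0,0.0],
    [0,0,1.0,0,0,0,0.0],
    [0,0,1.0,0,0,0,0.0],
    [0,0,0.95,0,0,0,0.0],
    [0,0,0,0,0,0,0.0],
    [0,0,0,0,0,5.5,0.0],
    [0,0,0,0,0,5.5,0.0],
    [0,0,0,0,0,5.5,0.0],
    [0,0,0,0,0,5.5,0.0],
    [0,0,0,0,0,5.5,0.0],
    [0,0,0,0,0,5.5,0.0],
    [0,0,0,0,0,5.5,0.0],
    [0,0,0,0,0,5.5,0.0],
    [0,0,0,0,0,5.5,0.0],
    [0,0,0,0,0,5.5,0.0],
    [0,0,0,0,0,4.5,0.0],
    [0,0,0,0,0,1,0.0],
    [0,0,0,0,0,0,0.0],
  ],
)

```text
time_s: 51.2
tool_pos: [0.5048, -0.0736, 0.2881]
tool_rot: [180.0, -0.1, 104.2]
force: [3.0, 4.9, -6.8]
grip_width: 0.0136
```

Run:
```python
from wings import *
st()
```

```text
t 51.2 p [ 0.5048 -0.0736  0.2881] rot [ 1.7997e+02 -1.1000e-01  1.0424e+02] F [ 3.   4.9 -6.8] T [ 1.3  -0.94  0.44] g 0.0136 q [-29.   1.  35. 104.  -1.  75.  20.]
```

Request:
drive_tool(
  commands=[
    [0,0,0,0,0,-6.5,0.0],
    [0,0,0,0,0,-6.5,0.0],
    [0,0,0,0,0,0,0.0],
    [0,0,-1,0,0,0,0.0],
    [0,0,-2,0,0,0,0.0],
    [0,0,-2,0,0,0,0.0],
    [0,0,0,0,0,6.4,0.0],
    [0,0,0,0,0,6.4,0.0],
    [0,0,0,0,0,6.4,0.0],
    [0,0,0,0,0,6.4,0.0],
    [0,0,0,0,0,6.4,0.0],
    [0,0,0,0,0,6.4,0.0],
    [-3.2,0,0,0,0,0,0.0],
    [-3.2,0,0,0,0,0,0.0],
    [-3.2,0,0,0,0,0,0.0],
    [0,0,0,0,0,0,0.0],
    [0,0,0,0,0,0,0.0],
    [0,0,0,0,0,0,0.0],
  ],
)

```text
time_s: 52.7
tool_pos: [0.4855, -0.1695, 0.3396]
tool_rot: [-180.0, -0.0, 78.5]
force: [0.4, 0.6, -0.9]
grip_width: 0.0136
```

Run:
```python
from wings import *
st();c=shot('wrist','w38')
import pickle;pickle.dump(c,open('w38.pkl','wb'))
P=proj(c,(.5056,-.0752,.161)).round().astype(int)
x,y=P;print(x-32,y-32)
crops(c,[tuple(P)],'c38',h=32,f=8)
print(to_tool([.5354,.0457,.34]))
```

```text
t 52.7 p [ 0.4855 -0.1695  0.3396] rot [-1.800e+02 -3.000e-02  7.853e+01] F [ 0.4  0.6 -0.9] T [-0.03  0.05  0.05] g 0.0136 q [-23.  -1.  40.  99.   0.  81.   5.]
292 61
[22.    0.64 -0.04]
```

View pics/c38.png

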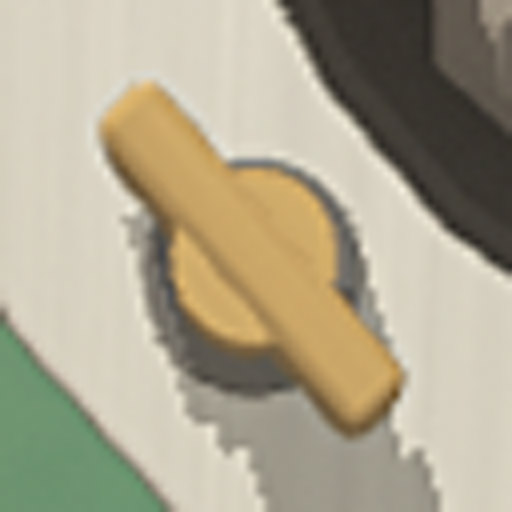

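Run:
```python
from h import *
import pickle;c=pickle.load(open('w38.pkl','rb'))
f=lambda u,v:(292+u/8,61+v/8)
seg(c,f(138,115),f(365,395))
```

```text
mid [ 0.5055 -0.0754] len 0.0295 ang 119.3
```

Request:
drive_tool(
  commands=[
    [3.66,0.1,0,0,0,0,0.0],
    [3.66,0.1,0,0,0,0,0.0],
    [3.66,0.1,0,0,0,0,0.0],
    [3.66,0.1,0,0,0,0,0.0],
    [3.66,0.1,0,0,0,0,0.0],
    [3.66,0.1,0,0,0,0,0.0],
    [0,0,2,0,0,0,0.0],
    [0,0,0,0,0,0,0.0],
    [0,0,0,0,0,0,0.0],
    [0,0,0,0,0,0,0.0],
    [0,0,0,0,0,0,0.0],
    [0,0,0,0,0,0,0.0],
  ],
)

```text
time_s: 53.75
tool_pos: [0.535, 0.0436, 0.3203]
tool_rot: [179.9, -0.1, 78.5]
force: [0.6, -1.1, -2.7]
grip_width: 0.0141
```

Run:
```python
from wings import *
st();c=shot('wrist','w39');print(to_tool([.5354,.0457,.289]))
cv2.imwrite('pics/c39.png',cv2.resize(c['img'][150:290,240:400],None,fx=4,fy=4,interpolation=cv2.INTER_CUBIC))
```

```text
t 53.75 p [0.535  0.0436 0.3203] rot [ 1.7991e+02 -5.0000e-02  7.8540e+01] F [ 0.6 -1.1 -2.7] T [-0.09  0.03 -0.01] g 0.0141 q [-35.   3.  29.  98.  -2.  79. -17.]
[ 0.21 -0.    3.12]
```

View pics/c39.png

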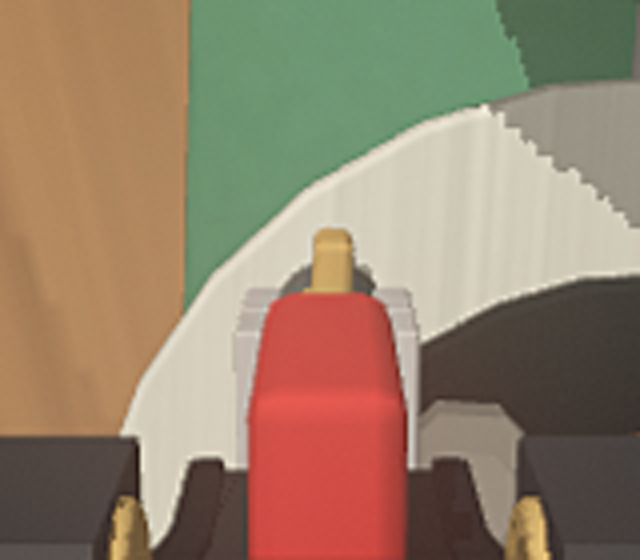

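Request:
drive_tool(
  commands=[
    [0.21,0,0,0,0,0,0.0],
    [0,0,1.0,0,0,0,0.0],
    [0,0,1.0,0,0,0,0.0],
    [0,0,1.0,0,0,0,0.0],
    [0,0,0,0,0,0,0.0],
    [0,0,0,0,0,5.5,0.0],
    [0,0,0,0,0,5.5,0.0],
    [0,0,0,0,0,5.5,0.0],
    [0,0,0,0,0,5.5,0.0],
    [0,0,0,0,0,5.5,0.0],
    [0,0,0,0,0,5.5,0.0],
    [0,0,0,0,0,5.5,0.0],
    [0,0,0,0,0,5.5,0.0],
    [0,0,0,0,0,5.5,0.0],
    [0,0,0,0,0,5.5,0.0],
    [0,0,0,0,0,5.5,0.0],
    [0,0,0,0,0,2.5,0.0],
    [0,0,0,0,0,1,0.0],
    [0,0,0,0,0,0,0.0],
  ],
)

```text
time_s: 55.38
tool_pos: [0.5358, 0.0465, 0.2882]
tool_rot: [179.9, -0.1, 14.7]
force: [5.1, -0.2, -7.9]
grip_width: 0.0137
```

Run:
```python
from wings import *
st()
```

```text
t 55.38 p [0.5358 0.0465 0.2882] rot [ 1.7991e+02 -8.0000e-02  1.4720e+01] F [ 5.1 -0.2 -7.9] T [-0.26 -1.53  0.54] g 0.0137 q [-37.   5.  31. 101.  -2.  75. -81.]
```

Request:
drive_tool(
  commands=[
    [0,0,0,0,0,-6.5,0.0],
    [0,0,0,0,0,-6.5,0.0],
    [0,0,0,0,0,0,0.0],
    [0,0,-1,0,0,0,0.0],
    [0,0,-2,0,0,0,0.0],
    [0,0,-2,0,0,0,0.0],
    [0,0,0,0,0,-6.5,0.0],
    [0,0,0,0,0,-6.5,0.0],
    [0,0,0,0,0,-6.5,0.0],
    [0,0,0,0,0,-6.5,0.0],
    [0,0,0,0,0,-6.5,0.0],
    [0,0,0,0,0,-6.5,0.0],
    [0,0,0,0,0,-6.5,0.0],
    [-3.2,0,0,0,0,0,0.0],
    [-3.2,0,0,0,0,0,0.0],
    [-3.2,0,0,0,0,0,0.0],
    [0,0,0,0,0,0,0.0],
    [0,0,0,0,0,0,0.0],
    [0,0,0,0,0,0,0.0],
  ],
)

```text
time_s: 56.97
tool_pos: [0.5073, -0.0448, 0.3398]
tool_rot: [180.0, -0.1, 73.0]
force: [-0.7, 1.8, -1.1]
grip_width: 0.0136
```

Run:
```python
from wings import *
st();c=shot('wrist','w40')
import pickle;pickle.dump(c,open('w40.pkl','wb'))
P=proj(c,(.5354,.0457,.161)).round().astype(int)
x,y=P;print(x-32,y-32)
crops(c,[tuple(P)],'c40',h=32,f=8)
print(to_tool([.6266,-.1049,.34]))
```

```text
t 56.97 p [ 0.5073 -0.0448  0.3398] rot [ 1.7999e+02 -8.0000e-02  7.3040e+01] F [-0.7  1.8 -1.1] T [-0.05  0.08 -0.03] g 0.0136 q [-31.  -1.  33. 100.   1.  81. -15.]
291 64
[-2.37 13.17 -0.04]
```

View pics/c40.png

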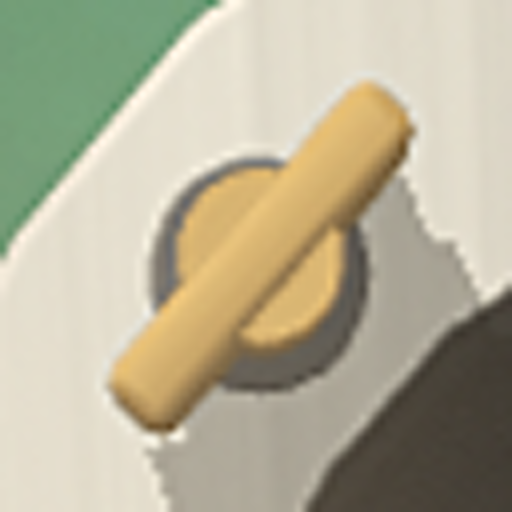

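Run:
```python
from h import *
import pickle;c=pickle.load(open('w40.pkl','rb'))
f=lambda u,v:(291+u/8,64+v/8)
seg(c,f(375,110),f(148,393))
```

```text
mid [0.5357 0.0455] len 0.0298 ang 32.7
```

Request:
drive_tool(
  commands=[
    [-0.6,3.3,0,0,0,0,0.0],
    [-0.6,3.3,0,0,0,0,0.0],
    [-0.6,3.3,0,0,0,0,0.0],
    [-0.6,3.3,0,0,0,0,0.0],
    [0,0,2,0,0,0,0.0],
    [0,0,0,0,0,0,0.0],
    [0,0,0,0,0,0,0.0],
    [0,0,0,0,0,0,0.0],
    [0,0,0,0,0,0,0.0],
    [0,0,0,0,0,0,0.0],
  ],
)

```text
time_s: 57.85
tool_pos: [0.6266, -0.1058, 0.3208]
tool_rot: [179.9, -0.1, 73.2]
force: [0.1, -0.6, -3.0]
grip_width: 0.0138
```

Run:
```python
from wings import *
st();c=shot('wrist','w41');print(to_tool([.6265,-.1049,.289]))
cv2.imwrite('pics/c41.png',cv2.resize(c['img'][150:290,240:400],None,fx=4,fy=4,interpolation=cv2.INTER_CUBIC))
```

```text
t 57.85 p [ 0.6266 -0.1058  0.3208] rot [ 1.7989e+02 -9.0000e-02  7.3210e+01] F [ 0.1 -0.6 -3. ] T [-0.05  0.11 -0.01] g 0.0138 q [-23.  18.  38.  84. -11.  81.  -1.]
[ 0.09 -0.05  3.17]
```

View pics/c41.png

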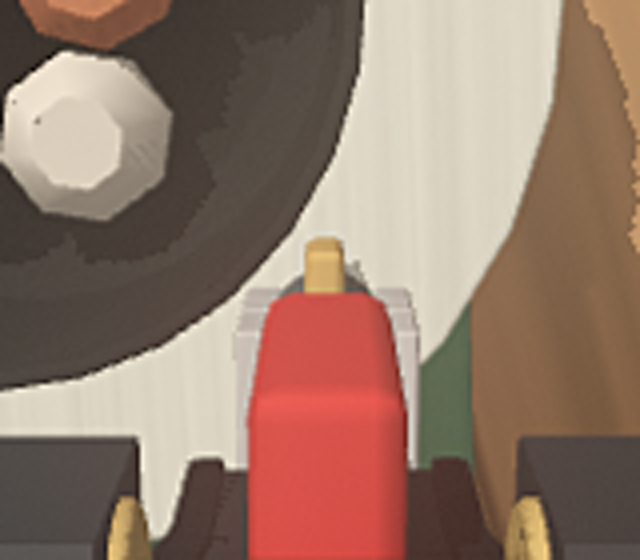

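Request:
drive_tool(
  commands=[
    [0.08,-0.05,0,0,0,0,0.0],
    [0,0,1.0,0,0,0,0.0],
    [0,0,1.0,0,0,0,0.0],
    [0,0,1.05,0,0,0,0.0],
    [0,0,0,0,0,0,0.0],
    [0,0,0,0,0,5.5,0.0],
    [0,0,0,0,0,5.5,0.0],
    [0,0,0,0,0,5.5,0.0],
    [0,0,0,0,0,5.5,0.0],
    [0,0,0,0,0,5.5,0.0],
    [0,0,0,0,0,5.5,0.0],
    [0,0,0,0,0,5.5,0.0],
    [0,0,0,0,0,5.5,0.0],
    [0,0,0,0,0,5.5,0.0],
    [0,0,0,0,0,5.5,0.0],
    [0,0,0,0,0,3.5,0.0],
    [0,0,0,0,0,1,0.0],
    [0,0,0,0,0,0,0.0],
  ],
)

```text
time_s: 59.4
tool_pos: [0.6266, -0.1052, 0.288]
tool_rot: [180.0, 0.0, 13.8]
force: [2.4, -0.9, -4.2]
grip_width: 0.0135
```

Run:
```python
from wings import *
st()
```

```text
t 59.4 p [ 0.6266 -0.1052  0.288 ] rot [1.7998e+02 3.0000e-02 1.3780e+01] F [ 2.4 -0.9 -4.2] T [-0.21 -0.36  0.69] g 0.0135 q [-30.  21.  48.  87. -16.  79. -57.]
```

Request:
drive_tool(
  commands=[
    [0,0,0,0,0,-6.5,0.0],
    [0,0,0,0,0,-6.5,0.0],
    [0,0,0,0,0,0,0.0],
    [0,0,-1,0,0,0,0.0],
    [0,0,-2,0,0,0,0.0],
    [0,0,-2,0,0,0,0.0],
    [0,0,0,0,0,-4.2,0.0],
    [-3.2,0,0,0,0,0,0.0],
    [-3.2,0,0,0,0,0,0.0],
    [-3.2,0,0,0,0,0,0.0],
    [0,0,0,0,0,0,0.0],
    [0,0,0,0,0,0,0.0],
    [0,0,0,0,0,0,0.0],
  ],
)

```text
time_s: 60.48
tool_pos: [0.5443, -0.1545, 0.3396]
tool_rot: [-180.0, -0.1, 30.7]
force: [0.4, 1.3, -2.7]
grip_width: 0.0135
```

Run:
```python
from wings import *
st();c=shot('wrist','w42')
import pickle;pickle.dump(c,open('w42.pkl','wb'))
for k in range(4):
    a=np.radians(-13.9+45+90*k);P=[.5808+.088*np.cos(a),-.0295+.088*np.sin(a),.161];print(k,proj(c,P).round(1))
P=proj(c,(.6265,-.105,.161)).round().astype(int);print(P-32)
crops(c,[tuple(P)],'c42',h=32,f=8)
print(to_tool([.4704,-.3486,.34]))
```

```text
t 60.48 p [ 0.5443 -0.1545  0.3396] rot [-1.7998e+02 -1.2000e-01  3.0750e+01] F [ 0.4  1.3 -2.7] T [-0.04  0.13  0.  ] g 0.0135 q [-30.   8.  48.  93.  -6.  82. -40.]
0 [178.6 -54.9]
1 [61.8 95.4]
2 [201.8 221.4]
3 [320.7  93.7]
[289  61]
[-16.36  12.91  -0.09]
```

View pics/w42.png

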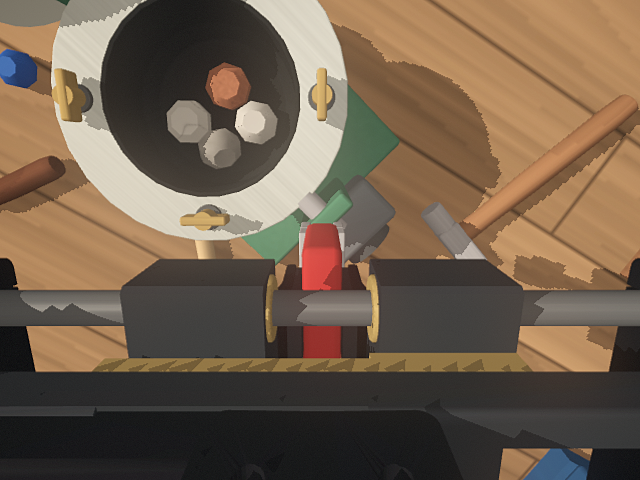

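View pics/c42.png

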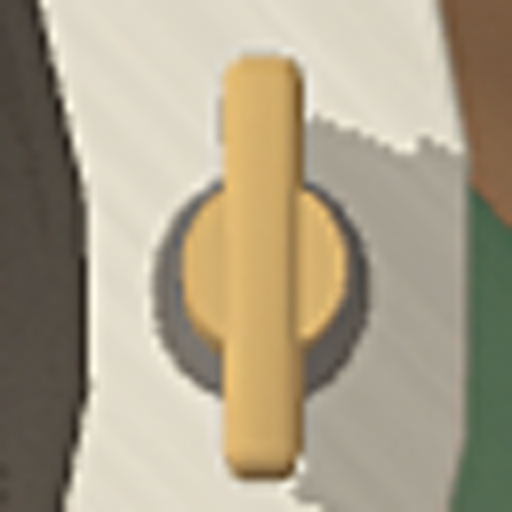

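Request:
drive_tool(
  commands=[
    [-2.73,2.15,0,0,0,0,0.0],
    [-2.73,2.15,0,0,0,0,0.0],
    [-2.73,2.15,0,0,0,0,0.0],
    [-2.73,2.15,0,0,0,0,0.0],
    [-2.73,2.15,0,0,0,0,0.0],
    [-2.73,2.15,0,0,0,0,0.0],
    [0,0,3.6,0,0,-0.25,0.0],
    [0,0,3.6,0,0,0,0.0],
    [0,0,3.6,0,0,0,0.0],
    [0,0,3.6,0,0,0,0.0],
    [0,0,0,0,0,0,0.0],
    [0,0,0,0,0,0,0.0],
    [0,0,0,0,0,0,0.0],
  ],
)

```text
time_s: 61.62
tool_pos: [0.471, -0.3501, 0.1966]
tool_rot: [179.9, -0.0, 31.1]
force: [-0.1, -0.8, -1.2]
grip_width: 0.0135
```

Run:
```python
from wings import *
st();c=shot('wrist','w43');print(to_tool([.4704,-.3488,.1532]))
cv2.imwrite('pics/c43.png',cv2.resize(c['img'][130:290,220:420],None,fx=4,fy=3.75,interpolation=cv2.INTER_CUBIC))
```

```text
t 61.62 p [ 0.471  -0.3501  0.1966] rot [ 1.7986e+02 -2.0000e-02  3.1130e+01] F [-0.1 -0.8 -1.2] T [-0.06  0.1   0.02] g 0.0135 q [ -9.  20.  52. 101. -17.  67. -11.]
[ 0.01 -0.2   4.41]
```

View pics/c43.png

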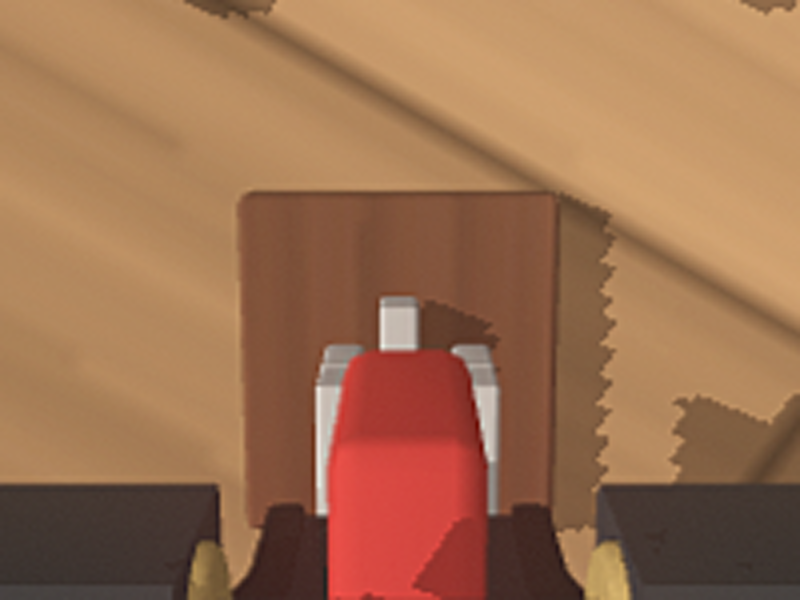

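Request:
drive_tool(
  commands=[
    [0,-0.17,0,0,0,0,0.0],
    [0,0,0,0,0,0,0.0],
    [0,0,1.2,0,0,0,0.0],
    [0,0,1.2,0,0,0,0.0],
    [0,0,1.2,0,0,0,0.0],
    [0,0,0.5,0,0,0,0.0],
    [0,0,0,0,0,0,0.0],
    [0,0,0,0,0,0,0.0],
  ],
)

```text
time_s: 62.33
tool_pos: [0.4682, -0.348, 0.1528]
tool_rot: [-179.9, 0.0, 31.1]
force: [-1.4, -0.3, -1.7]
grip_width: 0.0137
```

Run:
```python
from wings import *
st()
```

```text
t 62.33 p [ 0.4682 -0.348   0.1528] rot [-1.7994e+02  5.0000e-02  3.1080e+01] F [-1.4 -0.3 -1.7] T [-0.06  0.14 -0.  ] g 0.0137 q [ -8.  23.  51. 104. -20.  63.  -9.]
```

Request:
drive_tool(
  commands=[
    [0.1,0.1,0.1,0,0,0,0.0],
    [0,0,0,0,0,0,0.0],
    [0,0,0,0,0,0,0.0],
    [0,0,0,0,0,0,0.0],
  ],
)

```text
time_s: 62.67
tool_pos: [0.4693, -0.3484, 0.1527]
tool_rot: [-179.9, 0.0, 31.1]
force: [-4.1, 1.8, 4.8]
grip_width: 0.0136
```

Run:
```python
from wings import *
st();c=shot('wrist','w44')
cv2.imwrite('pics/c44.png',cv2.resize(c['img'][130:290,220:420],None,fx=4,fy=3.75,interpolation=cv2.INTER_CUBIC))
```

```text
t 62.67 p [ 0.4693 -0.3484  0.1527] rot [-1.7991e+02  5.0000e-02  3.1080e+01] F [-4.1  1.8  4.8] T [0.43 1.25 0.08] g 0.0136 q [ -8.  23.  51. 103. -20.  63.  -9.]
```

View pics/c44.png

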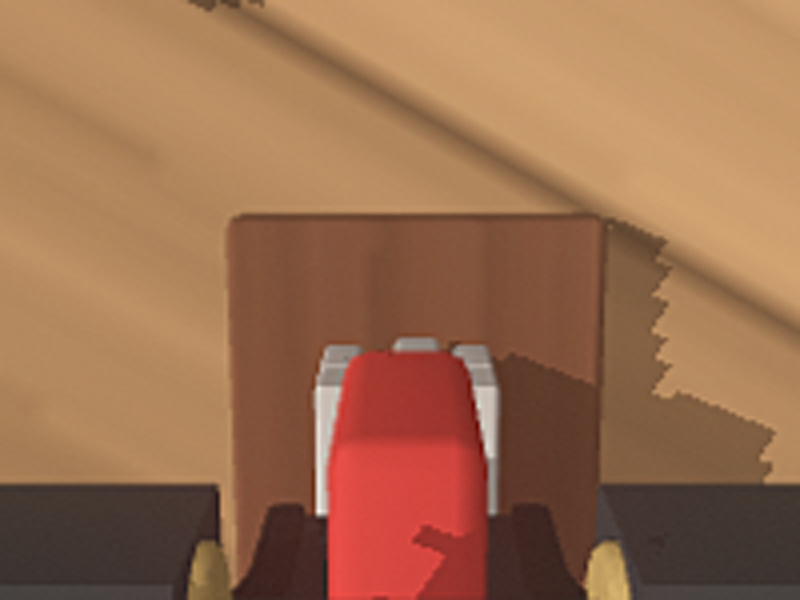

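Request:
drive_tool(
  commands=[
    [0,0,-0.05,0,0,0,0.5],
    [0,0,0,0,0,0,0.5],
    [0,0,0,0,0,0,0.5],
    [0,0,0,0,0,0,0.5],
    [0,0,0,0,0,0,0.5],
    [0,0,-1,0,0,0,0.5],
    [0,0,-2,0,0,0,0.5],
    [0,0,-3,0,0,0,0.5],
    [0,0,-3,0,0,0,0.5],
    [-3,0,-3,0,0,0,0.5],
    [-3,0,-2,0,0,0,0.5],
    [-2,0,0,0,0,0,0.5],
    [0,0,0,0,0,0,0.5],
    [0,0,0,0,0,0,0.5],
    [0,0,0,0,0,0,0.5],
  ],
)

```text
time_s: 63.97
tool_pos: [0.4027, -0.3888, 0.2928]
tool_rot: [-180.0, -0.1, 31.1]
force: [1.7, 0.7, 0.8]
grip_width: 0.0438
```

Run:
```python
from wings import *
st();c=shot('wrist','w45');s=shot('side','s45')
cv2.imwrite('pics/c45.png',np.hstack([cv2.resize(c['img'][30:230,220:420],None,fx=2,fy=2),cv2.resize(s['img'][150:250,300:400],None,fx=4,fy=4,interpolation=cv2.INTER_CUBIC)]))
```

```text
t 63.97 p [ 0.4027 -0.3888  0.2928] rot [-1.7999e+02 -7.0000e-02  3.1140e+01] F [1.7 0.7 0.8] T [ 0.    0.11 -0.02] g 0.0438 q [-9. 11. 57. 98. -9. 77. -9.]
```

View pics/c45.png

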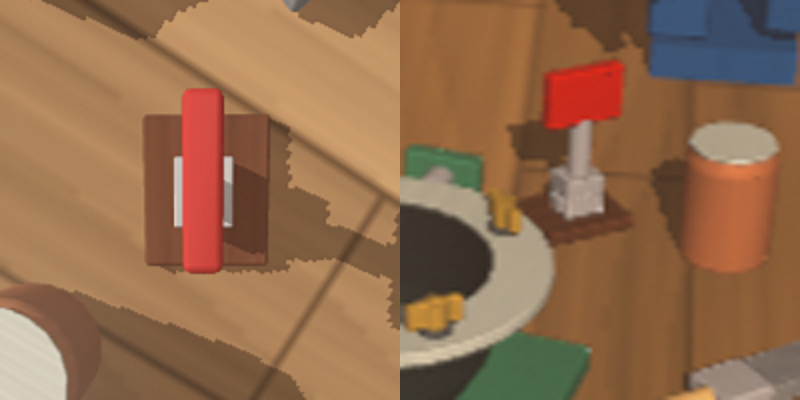

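Request:
drive_tool(
  commands=[
    [2.7,-1.95,-0.3,0,0,0,0.6],
    [2.7,-1.95,-0.3,0,0,0,0.6],
    [2.7,-1.95,-0.3,0,0,0,0.6],
    [2.7,-1.95,-0.3,0,0,0,0.6],
    [2.7,-1.95,-0.3,0,0,0,0.6],
    [2.7,-1.95,-0.3,0,0,0,0.6],
    [2.7,-1.95,-0.3,0,0,0,0.6],
    [2.7,-1.95,-0.3,0,0,0,0.6],
    [2.7,-1.95,-0.3,0,0,0,0.6],
    [2.7,-1.95,-0.3,0,0,0,0.6],
    [2.7,-1.95,-0.3,0,0,0,0.6],
    [2.7,-1.95,-0.3,0,0,0,0.6],
    [2.7,-1.95,-0.3,0,0,0,0.6],
    [0,0,0,0,0,6.45,0.6],
    [0,0,0,0,0,6.45,0.6],
    [0,0,0,0,0,6.45,0.6],
    [0,0,0,0,0,6.45,0.6],
    [0,0,0,0,0,6.45,0.6],
    [0,0,0,0,0,6.45,0.6],
    [0,0,0,0,0,6.45,0.6],
  ],
)

```text
time_s: 65.73
tool_pos: [0.5717, 0.0103, 0.331]
tool_rot: [179.9, 0.1, -14.3]
force: [0.2, 0.6, 0.2]
grip_width: 0.0518
```

Run:
```python
from wings import *
st();c=shot('wrist','w46');t=shot('top','t46')
print(proj(t,(.618,.121,.235)),proj(c,(.618,.121,.235)),to_tool([.618,.121,.33]))
hsv=cv2.cvtColor(t['img'],cv2.COLOR_BGR2HSV)
import pickle;t0,s0=pickle.load(open('cs.pkl','rb'));print('init',onz(t0,(272.2,185),.235).round(4))
```

```text
t 65.73 p [0.5717 0.0103 0.331 ] rot [ 1.7994e+02  6.0000e-02 -1.4260e+01] F [0.2 0.6 0.2] T [-0.04  0.17 -0.06] g 0.0518 q [ -42.    9.   43.   93.   -6.   81. -102.]
[271.88508877 184.46168153] [ 90.61216933 234.54999508] [  1.82 -11.88   0.09]
init [0.6167 0.1202 0.235 ]
```

View pics/w46.png

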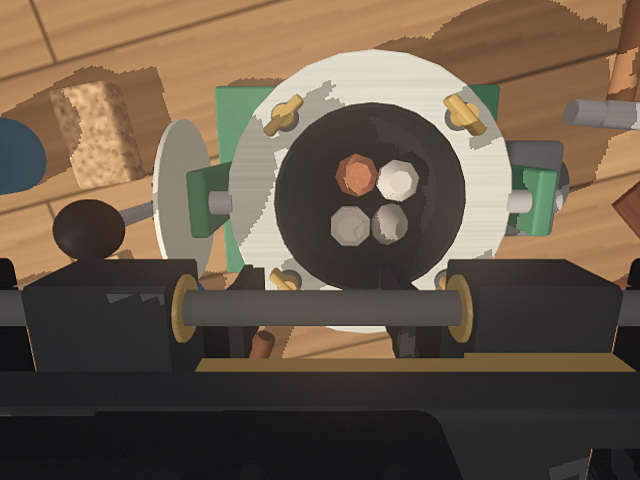

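Request:
drive_tool(
  commands=[
    [0.45,-2.96,0,0,0,0,0.65],
    [0.45,-2.96,0,0,0,0,0.65],
    [0.45,-2.96,0,0,0,0,0.65],
    [0.45,-2.96,0,0,0,0,0.65],
    [0,0,0,0,0,0,0.65],
    [0,0,0,0,0,0,0.65],
    [0,0,0,0,0,0,0.65],
  ],
)

```text
time_s: 66.42
tool_pos: [0.6177, 0.1192, 0.3311]
tool_rot: [179.9, 0.0, -13.9]
force: [-0.8, -1.2, -0.4]
grip_width: 0.0569
```

Run:
```python
from wings import *
st();c=shot('wrist','w47');s=shot('side','s47');print(proj(c,(.618,.121,.235)),to_tool([.6178,.121,.288]))
cv2.imwrite('pics/s47c.png',cv2.resize(s['img'][130:290,190:350],None,fx=3.7,fy=3.7,interpolation=cv2.INTER_CUBIC))
```

```text
t 66.42 p [0.6177 0.1192 0.3311] rot [ 1.799e+02  3.000e-02 -1.392e+01] F [-0.8 -1.2 -0.4] T [-0.05  0.15 -0.02] g 0.0569 q [ -45.   17.   40.   84.  -11.   82. -109.]
[317.31471744 267.20172489] [-0.07 -0.31  4.38]
```

View pics/w47.png

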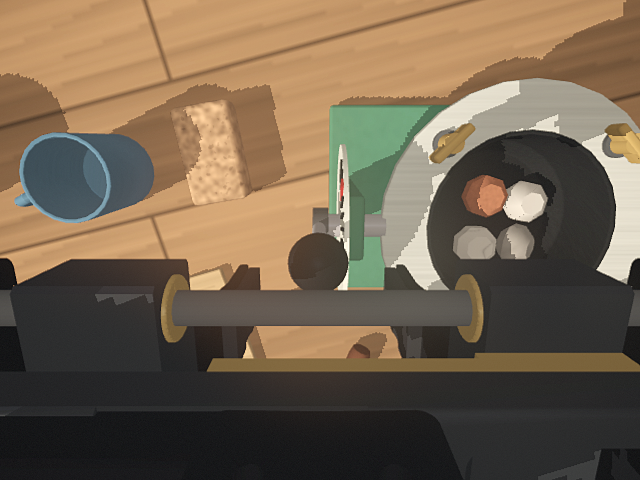

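View pics/s47c.png

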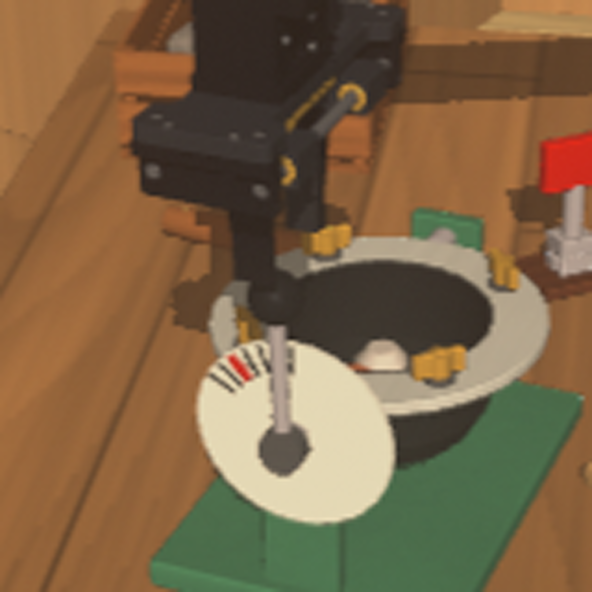

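Request:
drive_tool(
  commands=[
    [0,-0.1,1.5,0,0,0,0.65],
    [0,0,1.5,0,0,0,0.65],
    [0,0,1.3,0,0,0,0.65],
    [0,0,0,0,0,0,0.65],
    [0,0,0,0,0,0,0.65],
    [0,0,0,0,0,0,0.2],
    [0,0,0,0,0,0,0.2],
    [0,0,0,0,0,0,0.2],
    [0,0,0,0,0,0,0.2],
    [0,0,0,0,0,0,0.2],
    [0,0,0,0,0,0,0.2],
  ],
  force=40,
)

```text
time_s: 67.43
tool_pos: [0.6184, 0.1209, 0.2892]
tool_rot: [-179.9, -0.1, -14.0]
force: [0.1, 1.8, 1.0]
grip_width: 0.03
```

Run:
```python
from wings import *
st()
```

```text
t 67.43 p [0.6184 0.1209 0.2892] rot [-1.7993e+02 -5.0000e-02 -1.4030e+01] F [0.1 1.8 1. ] T [ 0.26 -0.01 -0.06] g 0.03 q [ -45.   19.   40.   88.  -12.   78. -108.]
```

Request:
drive_tool(
  commands=[
    [0.436,0,0.01,0,0,0,0.2],
    [0.436,0,0.028,0,0,0,0.2],
    [0.433,0,0.05,0,0,0,0.2],
    [0.432,0,0.064,0,0,0,0.2],
    [0.428,0,0.085,0,0,0,0.2],
    [0.424,0,0.104,0,0,0,0.2],
    [0.419,0,0.12,0,0,0,0.2],
    [0.413,0,0.142,0,0,0,0.2],
    [0.406,0,0.158,0,0,0,0.2],
    [0.4,0,0.176,0,0,0,0.2],
    [0.392,0,0.193,0,0,0,0.2],
    [0.382,0,0.21,0,0,0,0.2],
    [0.373,0,0.226,0,0,0,0.2],
    [0.363,0,0.243,0,0,0,0.2],
    [0,0,0,0,0,0,0.2],
  ],
)

```text
time_s: 68.68
tool_pos: [0.673, 0.1073, 0.2726]
tool_rot: [-179.9, 0.2, -14.0]
force: [-6.1, 1.6, 9.1]
grip_width: 0.0298
```

Run:
```python
from wings import *
st();p=tool()[0];d=p-np.array([.6184,.1209,.2892]);dx=d[:2]@[.970,-.242];print(dx,d[2],'theta',np.degrees(np.arctan2(dx,.1+d[2])))
s=shot('side','s48')
cv2.imwrite('pics/s48c.png',cv2.resize(s['img'][130:290,190:350],None,fx=3.7,fy=3.7,interpolation=cv2.INTER_CUBIC))
```

```text
t 68.68 p [0.673  0.1073 0.2726] rot [-1.799e+02  1.500e-01 -1.400e+01] F [-6.1  1.6  9.1] T [ 0.35  1.67 -0.01] g 0.0298 q [ -39.   26.   39.   81.  -17.   79. -104.]
0.05624839878837766 -0.016645957682956958 theta 34.01199223519857
```

View pics/s48c.png

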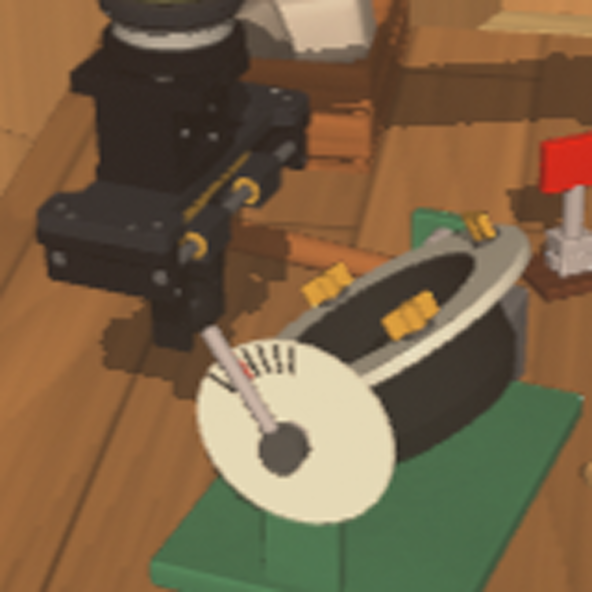

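```bash
cat > lev.py <<'E'
from h import *
yd=np.array([.2402,.9707,0]);xd=np.array([.9707,-.2402,0]);C=np.array([.5808,-.0295,.135])
def onp(c,p,off):
    o,d=ray(c,p);s=((C+off*yd-o)@yd)/(d@yd);q=o+s*d;return (q-C)@xd,q[2]-.135
E
python3 - <<'E'
from lev import *
import pickle;c,s=pickle.load(open('cs.pkl','rb'))
f=lambda u,v:(190+u/3.7,130+v/3.7)
for off in (.145,.155):
    A=np.array(onp(s,f(210,335),off));B=np.array(onp(s,f(265,428),off));d=A-B
    print(off,A.round(4),B.round(4),'rod ang',np.degrees(np.arctan2(d[0],d[1])).round(1),'from axle',np.degrees(np.arctan2(*A)).round(1))
# initial upright check with s47 rod: crop pts (278,330),(282,430)
    A=np.array(onp(s,f(279,330),off));B=np.array(onp(s,f(283,430),off));d=A-B;print('level',A.round(4),B.round(4),np.degrees(np.arctan2(d[0],d[1])).round(1))
    for n,p in [('red',(239,369)),('t10',(290,362)),('last',(218,381))]: q=onp(s,f(*p),.13);print(n,np.degrees(np.arctan2(*q)).round(1))
E
```

```text
0.145 [0.0476 0.0603] [0.0148 0.0045] rod ang 30.4 from axle 38.3
level [0.0044 0.073 ] [0.0034 0.0058] 0.8
red 50.1
t10 6.1
last 68.9
0.155 [0.0426 0.0669] [0.0102 0.0117] rod ang 30.4 from axle 32.5
level [-0.0001  0.0795] [-0.0011  0.0131] 0.8
red 50.1
t10 6.1
last 68.9
```

Request:
drive_tool(
  commands=[
    [0.32,0,0.24,0,0,0,0.2],
    [0.31,0,0.26,0,0,0,0.2],
    [0.31,0,0.27,0,0,0,0.2],
    [0,0,0,0,0,0,0.2],
    [0,0,0,0,0,0,0.2],
  ],
)

```text
time_s: 69.15
tool_pos: [0.6828, 0.1048, 0.2655]
tool_rot: [-179.9, 0.0, -14.0]
force: [-4.8, 0.5, 10.6]
grip_width: 0.0301
```

Run:
```python
from wings import *
st();p=tool()[0];d=p-np.array([.6184,.1209,.2892]);dx=d[:2]@[.970,-.242];print(dx,d[2],'theta',np.degrees(np.arctan2(dx,.1+d[2])))
s=shot('side','s49');t=shot('top','t49');w=shot('wrist','w49')
cv2.imwrite('pics/s49c.png',cv2.resize(s['img'][190:280,230:320],None,fx=6.5,fy=6.5,interpolation=cv2.INTER_CUBIC))
```

```text
t 69.15 p [0.6828 0.1048 0.2655] rot [-1.7987e+02  1.0000e-02 -1.4000e+01] F [-4.8  0.5 10.6] T [0.36 1.34 0.11] g 0.0301 q [ -38.   28.   39.   80.  -17.   78. -103.]
0.06633181212314933 -0.02366690524215853 theta 40.98993656106252
```

View pics/s49c.png

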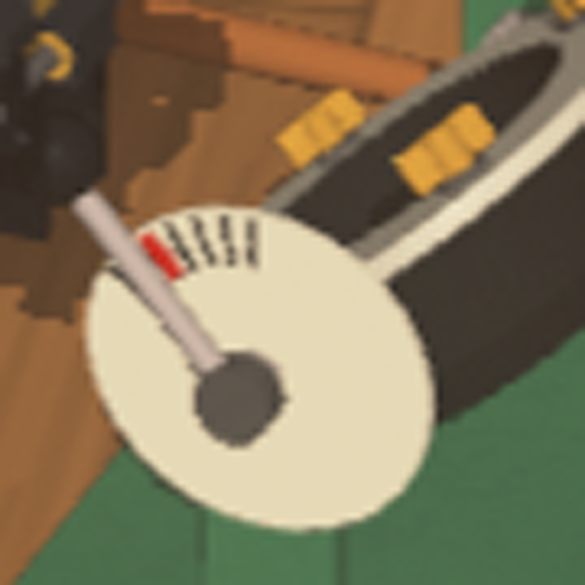

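View pics/w49.png

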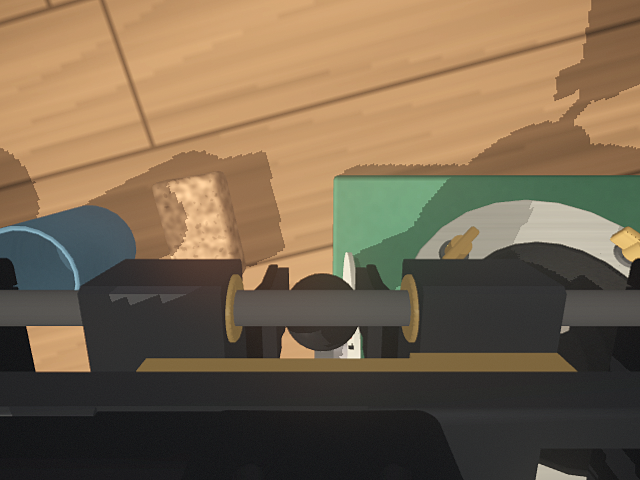

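Run:
```python
from lev import *
import pickle;c,s=pickle.load(open('cs.pkl','rb'))
f=lambda u,v:(230+u/6.5,190+v/6.5)
for off in (.14,.15,.155):
    A=np.array(onp(s,f(88,200),off));B=np.array(onp(s,f(210,362),off));d=A-B;H=np.array(onp(s,f(238,398),off));e=A-H
    print(off,A.round(4),B.round(4),H.round(4),'rod',np.degrees(np.arctan2(d[0],d[1])).round(1),'A from hub',np.degrees(np.arctan2(e[0],e[1])).round(1))
for off in (.11,.12,.13,.14):
    D=np.array(onp(s,f(260,367),off));print(off,D.round(4),[np.degrees(np.arctan2(*(np.array(onp(s,f(*p),off))-D))).round(1) for p in [(253,243),(228,237),(203,238),(178,246),(162,257),(130,285)]])
```

```text
0.14 [0.0577 0.0548] [0.0155 0.0012] [ 0.0056 -0.0108] rod 38.2 A from hub 38.4
0.15 [0.0526 0.0614] [0.0109 0.0084] [ 0.0012 -0.0034] rod 38.2 A from hub 38.4
0.155 [0.0501 0.0647] [0.0086 0.0121] [-0.0011  0.0002] rod 38.2 A from hub 38.4
0.11 [ 0.0105 -0.018 ] [np.float64(1.9), np.float64(12.2), np.float64(22.9), np.float64(34.9), np.float64(44.3), np.float64(65.2)]
0.12 [ 0.0062 -0.0108] [np.float64(1.9), np.float64(12.2), np.float64(22.9), np.float64(34.9), np.float64(44.3), np.float64(65.2)]
0.13 [ 0.0018 -0.0036] [np.float64(1.9), np.float64(12.2), np.float64(22.9), np.float64(34.9), np.float64(44.3), np.float64(65.2)]
0.14 [-0.0026  0.0036] [np.float64(1.9), np.float64(12.2), np.float64(22.9), np.float64(34.9), np.float64(44.3), np.float64(65.2)]
```

Run:
```python
from lev import *
c=shot('wrist');p=tool()[0]
for dx in (0,-.003,-.006,-.01):
    for dz in (.051,.055,.06):
        print(dx,dz,proj(c,p+dx*xd-[0,0,dz]).round(1),end=' ')
    print()
t=shot('top')
hsv=cv2.cvtColor(t['img'],cv2.COLOR_BGR2HSV)
cv2.imwrite('pics/t50.png',cv2.resize(t['img'][130:250,220:400],None,fx=4.4,fy=4.4,interpolation=cv2.INTER_CUBIC))
cv2.imwrite('pics/w50.png',cv2.resize(c['img'][250:360,260:390],None,fx=5,fy=5,interpolation=cv2.INTER_CUBIC))
```

```text
0 0.051 [321.2 302.9] 0 0.055 [321.2 298.9] 0 0.06 [321.3 294.2] 
-0.003 0.051 [321.2 309.6] -0.003 0.055 [321.2 305.5] -0.003 0.06 [321.3 300.6] 
-0.006 0.051 [321.2 316.3] -0.006 0.055 [321.3 312. ] -0.006 0.06 [321.3 307. ] 
-0.01 0.051 [321.2 325.1] -0.01 0.055 [321.3 320.6] -0.01 0.06 [321.3 315.4]
```

View pics/w50.png

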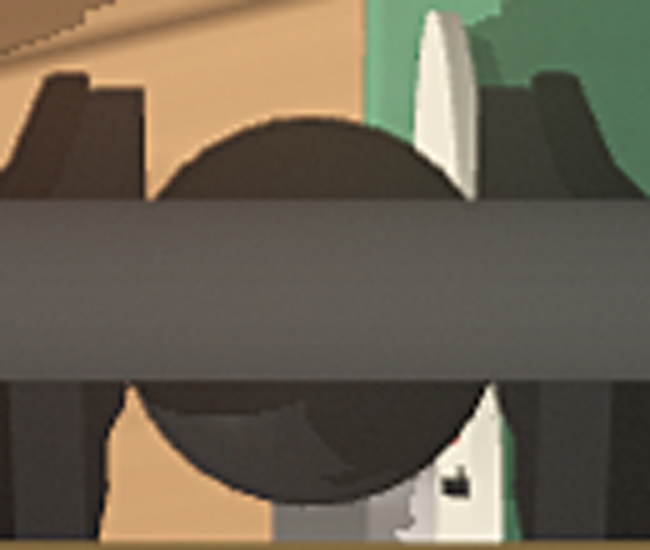

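View pics/t50.png

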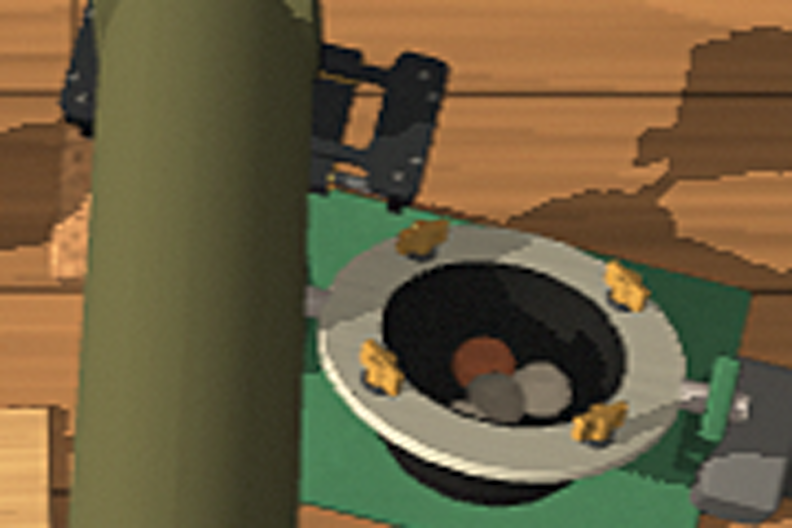

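Request:
drive_tool(
  commands=[
    [0.19,0,0.15,0,0,0,0.2],
    [0.19,0,0.15,0,0,0,0.2],
    [0,0,0,0,0,0,0.2],
    [0,0,0,0,0,0,0.2],
  ],
)

```text
time_s: 69.73
tool_pos: [0.6862, 0.104, 0.2627]
tool_rot: [-179.9, 0.0, -14.0]
force: [-5.2, 2.4, 10.9]
grip_width: 0.03
```

Run:
```python
from lev import *
st();p=tool()[0];s=shot('side','s51');w=shot('wrist','w51')
d=p-C;print('tcp x',d@xd)
for dx in (-.003,-.005,-.007): print(dx,proj(w,p+dx*xd-[0,0,.055]).round(1))
cv2.imwrite('pics/s51c.png',cv2.resize(s['img'][190:280,230:320],None,fx=6.5,fy=6.5,interpolation=cv2.INTER_CUBIC))
cv2.imwrite('pics/w51c.png',cv2.resize(w['img'][250:360,260:390],None,fx=5,fy=5,interpolation=cv2.INTER_CUBIC))
```

```text
t 69.73 p [0.6862 0.104  0.2627] rot [-1.7987e+02  4.0000e-02 -1.4000e+01] F [-5.2  2.4 10.9] T [ 0.27  1.58 -0.03] g 0.03 q [ -38.   28.   39.   80.  -18.   78. -103.]
tcp x 0.07024683844643176
-0.003 [321.2 305.5]
-0.005 [321.2 309.8]
-0.007 [321.2 314.1]
```

View pics/s51c.png

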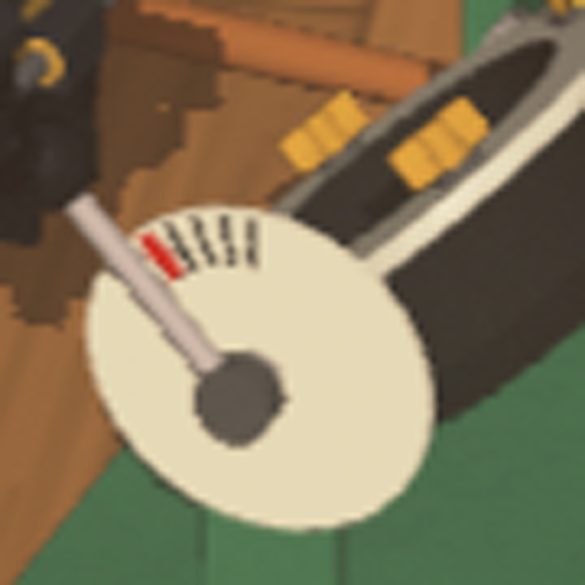

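View pics/w51c.png

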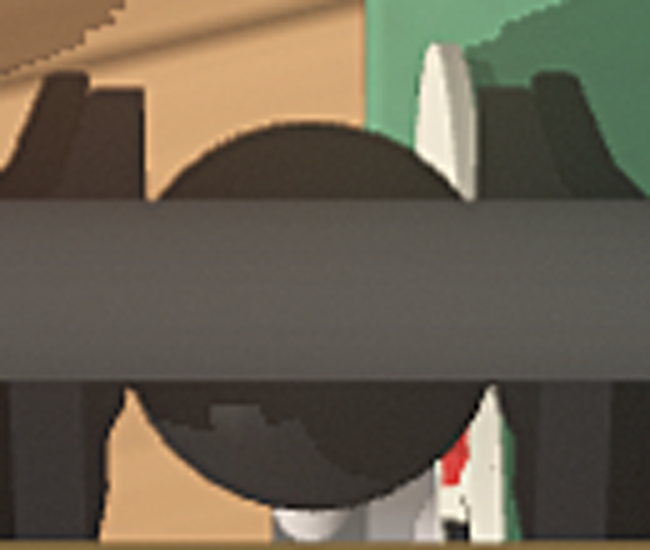

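Request:
drive_tool(
  commands=[
    [0.05,0,0.04,0,0,0,0.2],
    [0,0,0,0,0,0,0.2],
    [0,0,0,0,0,0,0.2],
    [0,0,0,0,0,0,0.2],
    [0,0,0,0,0,0,0.2],
    [0,0,0,0,0,0,0.2],
    [0,0,0,0,0,0,0.2],
    [0,0,0,0,0,0,0.2],
    [0,0,0,0,0,0,0.2],
    [0,0,0,0,0,0,0.2],
    [0,0,0,0,0,0,0.2],
    [0,0,0,0,0,0,0.2],
    [0,0,0,0,0,0,0.2],
    [0,0,0,0,0,0,0.2],
    [0,0,0,0,0,0,0.2],
    [0,0,0,0,0,0,0.2],
    [0,0,0,0,0,0,0.2],
  ],
)

```text
time_s: 71.25
tool_pos: [0.6865, 0.1039, 0.2624]
tool_rot: [-179.9, 0.1, -14.0]
force: [-6.0, 0.8, 12.4]
grip_width: 0.0301
```

Run:
```python
from lev import *
st();p=tool()[0];s=shot('side','s52');t=shot('top')
f=lambda u,v:(230+u/6.5,190+v/6.5)
A=np.array(onp(s,f(80,200),.15));B=np.array(onp(s,f(205,362),.15));d=A-B;print('rod',np.degrees(np.arctan2(d[0],d[1])))
cv2.imwrite('pics/s52c.png',cv2.resize(s['img'][190:280,230:320],None,fx=6.5,fy=6.5,interpolation=cv2.INTER_CUBIC))
# ring ellipse in top
cv2.imwrite('pics/t52.png',cv2.resize(t['img'][150:260,280:410],None,fx=6,fy=5.4,interpolation=cv2.INTER_CUBIC))
```

```text
t 71.25 p [0.6865 0.1039 0.2624] rot [-1.7987e+02  6.0000e-02 -1.4000e+01] F [-6.   0.8 12.4] T [ 0.27  1.75 -0.01] g 0.0301 q [ -38.   28.   39.   80.  -18.   78. -103.]
rod 39.05409809494967
```

View pics/s52c.png

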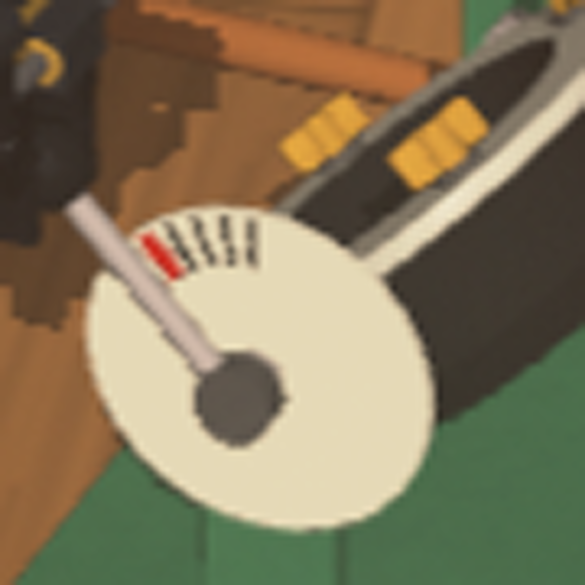

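View pics/t52.png

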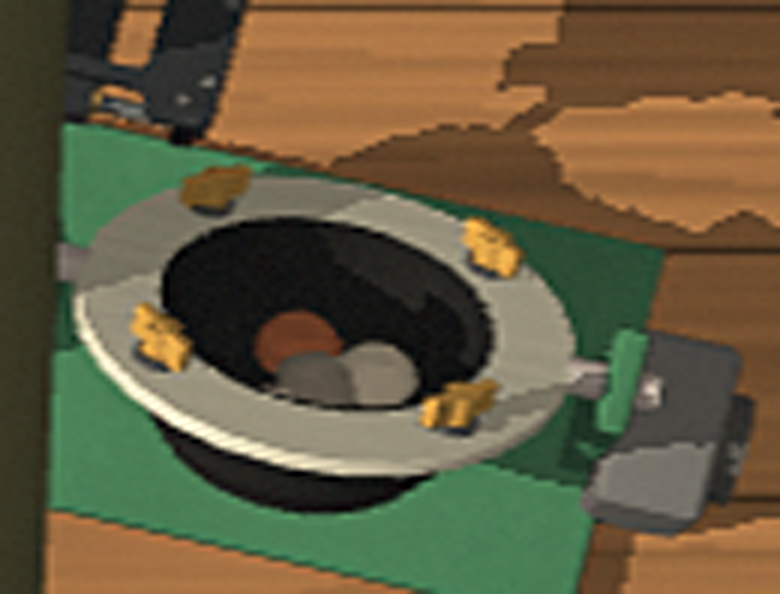

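Run:
```python
from lev import *
import pickle;t,_=pickle.load(open('cs.pkl','rb'))
obs={0:(215,187),3:(492,247),2:(458,405),1:(160,340)}
for z in (.018,.026-.006+.0):
  for th in (34,36,38,40,42,44):
    r=np.radians(th);e=[]
    for k,(u,v) in obs.items():
        a=np.radians(45+90*k);lx,ly,lz=.088*np.cos(a),.088*np.sin(a),z
        P=C+xd*(lx*np.cos(r)+lz*np.sin(r))+yd*ly+np.array([0,0,-lx*np.sin(r)+lz*np.cos(r)])
        e.append((proj(t,P)-[280+u/6,150+v/5.4]).round(1))
    print(z,th,np.array(e).tolist())
```

```text
0.018 34 [[-0.2, -2.9], [0.1, -2.7], [-1.0, 1.7], [-0.9, 1.5]]
0.018 36 [[-0.3, -2.4], [-0.0, -2.3], [-0.8, 0.9], [-0.7, 0.7]]
0.018 38 [[-0.4, -1.9], [-0.2, -1.8], [-0.6, 0.1], [-0.5, -0.1]]
0.018 40 [[-0.5, -1.4], [-0.3, -1.3], [-0.4, -0.8], [-0.4, -0.9]]
0.018 42 [[-0.6, -0.9], [-0.5, -0.8], [-0.2, -1.6], [-0.2, -1.7]]
0.018 44 [[-0.7, -0.3], [-0.7, -0.2], [0.1, -2.4], [0.0, -2.6]]
0.019999999999999997 34 [[-0.1, -3.5], [0.3, -3.3], [-0.9, 1.1], [-0.8, 1.0]]
0.019999999999999997 36 [[-0.2, -3.0], [0.1, -2.8], [-0.7, 0.3], [-0.6, 0.1]]
0.019999999999999997 38 [[-0.2, -2.5], [-0.0, -2.4], [-0.4, -0.5], [-0.4, -0.7]]
0.019999999999999997 40 [[-0.3, -2.0], [-0.2, -1.9], [-0.2, -1.4], [-0.2, -1.5]]
0.019999999999999997 42 [[-0.4, -1.5], [-0.3, -1.4], [0.0, -2.2], [-0.0, -2.4]]
0.019999999999999997 44 [[-0.5, -1.0], [-0.5, -0.8], [0.2, -3.1], [0.2, -3.3]]
```

Request:
drive_tool(
  commands=[
    [-0.05,0,-0.04,0,0,0,0.2],
    [-0.19,0,-0.15,0,0,0,0.2],
    [-0.19,0,-0.15,0,0,0,0.2],
    [-0.31,0,-0.27,0,0,0,0.2],
    [-0.31,0,-0.26,0,0,0,0.2],
    [-0.32,0,-0.24,0,0,0,0.2],
    [-0.363,0,-0.243,0,0,0,0.2],
    [-0.373,0,-0.226,0,0,0,0.2],
    [-0.382,0,-0.21,0,0,0,0.2],
    [-0.392,0,-0.193,0,0,0,0.2],
    [-0.4,0,-0.176,0,0,0,0.2],
    [-0.406,0,-0.158,0,0,0,0.2],
    [-0.413,0,-0.142,0,0,0,0.2],
    [-0.419,0,-0.12,0,0,0,0.2],
    [-0.424,0,-0.104,0,0,0,0.2],
    [-0.428,0,-0.085,0,0,0,0.2],
    [-0.432,0,-0.064,0,0,0,0.2],
    [-0.433,0,-0.05,0,0,0,0.2],
  ],
)

```text
time_s: 72.85
tool_pos: [0.6295, 0.1181, 0.2876]
tool_rot: [-180.0, -0.5, -14.1]
force: [12.4, 1.1, -7.7]
grip_width: 0.0303
```

Request:
drive_tool(
  commands=[
    [-0.436,0,-0.028,0,0,0,0.2],
    [0,0,0,0,0,0,0.2],
    [0,0,0,0,0,0,0.2],
  ],
)

```text
time_s: 73.1
tool_pos: [0.6246, 0.1193, 0.2881]
tool_rot: [-180.0, -0.4, -14.1]
force: [10.3, 1.5, -6.9]
grip_width: 0.03
```

Run:
```python
from lev import *
st();p=tool()[0];w=shot('wrist','w53');print('tcp x',(p-C)@xd)
cv2.imwrite('pics/w53c.png',cv2.resize(w['img'][250:360,260:390],None,fx=5,fy=5,interpolation=cv2.INTER_CUBIC))
for dx in (-.005,0,.005): print(dx,proj(w,p+dx*xd-[0,0,.055]).round(1))
```

```text
t 73.1 p [0.6246 0.1193 0.2881] rot [-179.95   -0.38  -14.05] F [10.3  1.5 -6.9] T [ 0.1  -2.03  0.01] g 0.03 q [ -44.   19.   40.   87.  -12.   78. -108.]
tcp x 0.006814224570053012
-0.005 [321.2 310.7]
0 [321.1 299.8]
0.005 [321.1 288.6]
```

View pics/w53c.png

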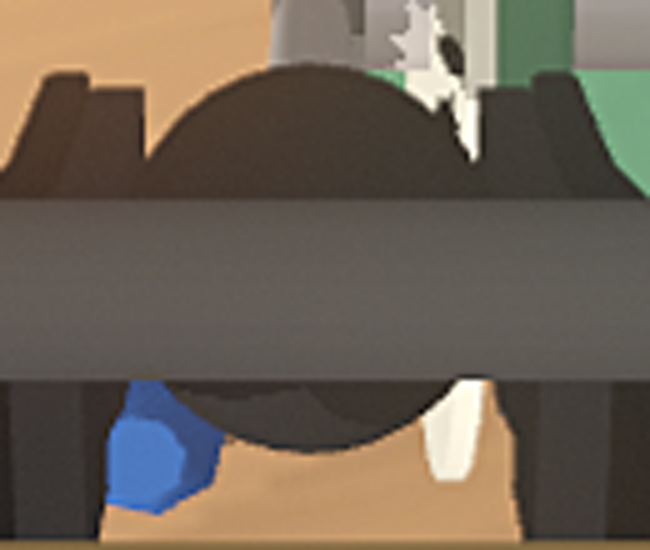

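Request:
drive_tool(
  commands=[
    [-0.25,0,0,0,0,0,0.2],
    [-0.25,0,0,0,0,0,0.2],
    [-0.2,0,0,0,0,0,0.2],
    [0,0,0,0,0,0,0.2],
  ],
)

```text
time_s: 73.48
tool_pos: [0.6186, 0.1209, 0.2884]
tool_rot: [-179.9, -0.5, -14.1]
force: [11.1, 0.6, -7.5]
grip_width: 0.03
```

Run:
```python
from lev import *
st();p=tool()[0];print('tcp x',(p-C)@xd)
```

```text
t 73.48 p [0.6186 0.1209 0.2884] rot [-179.93   -0.52  -14.05] F [11.1  0.6 -7.5] T [ 0.09 -2.52  0.01] g 0.03 q [ -45.   18.   40.   88.  -12.   77. -109.]
tcp x 0.0005902898199241918
```

Force is still only the friction load (11 N), so the stop isn't reached yet; continuing in small steps.

Request:
drive_tool(
  commands=[
    [-0.15,0,0,0,0,0,0.2],
    [-0.15,0,0,0,0,0,0.2],
    [0,0,0,0,0,0,0.2],
  ],
)

```text
time_s: 73.73
tool_pos: [0.6168, 0.1213, 0.2885]
tool_rot: [-179.9, -0.7, -14.1]
force: [15.3, -0.1, -9.1]
grip_width: 0.0302
```

Run:
```python
from lev import *
st();p=tool()[0];print('tcp x',(p-C)@xd)
w=shot('wrist','w54')
cv2.imwrite('pics/w54c.png',cv2.resize(w['img'][250:360,260:390],None,fx=5,fy=5,interpolation=cv2.INTER_CUBIC))
for dx in (-.005,0,.005): print(dx,proj(w,p+dx*xd-[0,0,.055]).round(1))
```

```text
t 73.73 p [0.6168 0.1213 0.2885] rot [-179.92   -0.68  -14.08] F [15.3 -0.1 -9.1] T [ 0.01 -3.27  0.06] g 0.0302 q [ -45.   18.   40.   89.  -11.   77. -109.]
tcp x -0.0013097890973691184
-0.005 [321.1 311.3]
0 [321.1 300.3]
0.005 [321.  289.2]
```

View pics/w54c.png

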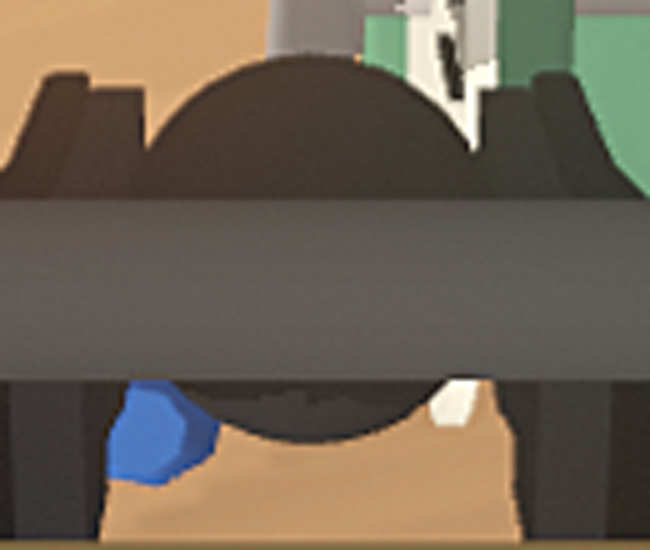

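Request:
drive_tool(
  commands=[
    [-0.15,0,0,0,0,0,0.2],
    [0,0,0,0,0,0,0.2],
    [0,0,0,0,0,0,0.2],
  ],
)

```text
time_s: 74.03
tool_pos: [0.6165, 0.1213, 0.2885]
tool_rot: [-179.9, -0.9, -14.1]
force: [20.5, -0.2, -11.8]
grip_width: 0.0303
```

Run:
```python
from lev import *
st();p=tool()[0];print('tcp x',(p-C)@xd)
```

```text
t 74.03 p [0.6165 0.1213 0.2885] rot [-179.9    -0.86  -14.1 ] F [ 20.5  -0.2 -11.8] T [ 0.   -4.12  0.12] g 0.0303 q [ -46.   18.   40.   89.  -11.   77. -109.]
tcp x -0.0015189269988424917
```

Request:
drive_tool(
  commands=[
    [0.2,0,0,0,0,0,0.2],
    [0,0,0,0,0,0,0.2],
    [0,0,0,0,0,0,0.65],
    [0,0,0,0,0,0,0.65],
    [0,0,0,0,0,0,0.65],
    [0,0,0,0,0,0,0.65],
    [0,0,0,0,0,0,0.65],
    [0,0,-1.5,0,0,0,0.65],
    [0,0,-3,0,0,0,0.65],
    [0,0,-3,0,0,0,0.65],
    [-3.5,0,0,0,0,0,0.65],
    [-3.5,0,0,0,0,0,0.65],
    [-3.5,0,0,0,0,0,0.65],
    [-3.5,0,0,0,0,0,0.65],
    [0,0,0,0,0,0,0.65],
    [0,0,0,0,0,0,0.65],
    [0,0,0,0,0,0,0.65],
  ],
)

```text
time_s: 75.45
tool_pos: [0.4777, 0.1553, 0.3641]
tool_rot: [-179.9, -0.1, -14.1]
force: [0.3, -0.0, 0.4]
grip_width: 0.0569
```

Run:
```python
from lev import *
st();w=shot('wrist','w55');s=shot('side','s55');t=shot('top','t55')
cv2.imwrite('pics/s55c.png',cv2.resize(s['img'][130:290,190:350],None,fx=3.7,fy=3.7,interpolation=cv2.INTER_CUBIC))
```

```text
t 75.45 p [0.4777 0.1553 0.3641] rot [-1.7994e+02 -6.0000e-02 -1.4060e+01] F [ 0.3 -0.   0.4] T [ 0.02  0.21 -0.07] g 0.0569 q [ -58.   -3.   36.   98.    2.   84. -126.]
```

View pics/s55c.png

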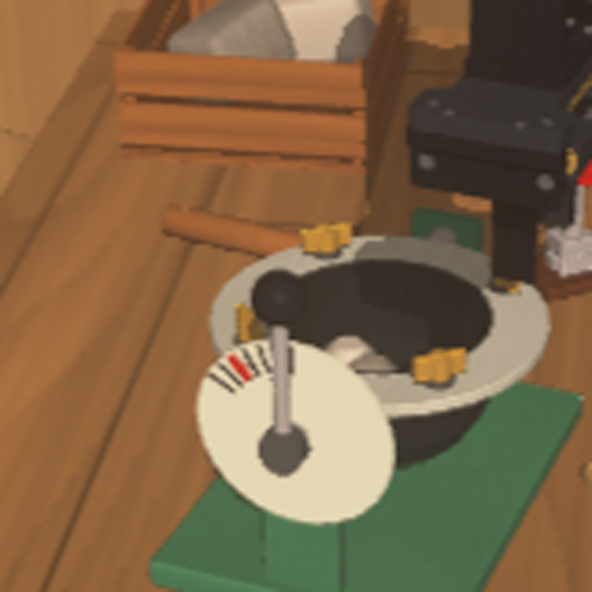

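View pics/w55.png

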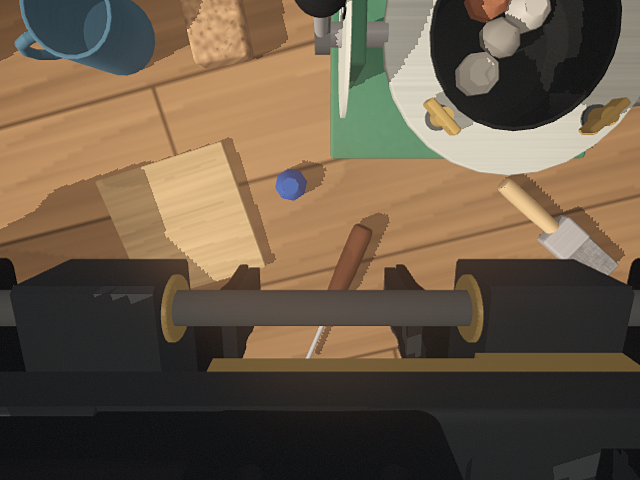

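View pics/t55.png

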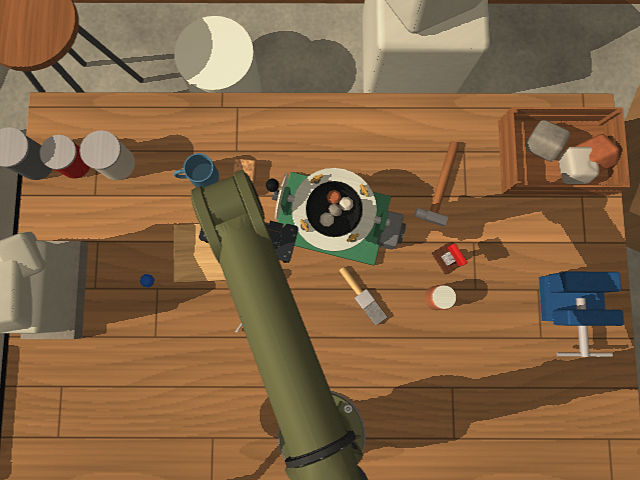

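Run:
```python
from h import *
import pickle;t0,s0=pickle.load(open('cs.pkl','rb'))
for n,a,b in [('top',t0['img'],shot('top')['img']),('side',s0['img'],cv2.imread('pics/s55.png'))]:
    x0,y0,x1,y1={'top':(260,175,284,195),'side':(252,198,278,222)}[n]
    for im in (a,b):
        v=cv2.cvtColor(im,cv2.COLOR_BGR2HSV)[y0:y1,x0:x1,2]
        print(n,[(ar,(ce+[x0,y0]).round(1)) for ar,ce,m in blobs(v<48,30)])
st(); print(env.sign_off())
```

```text
top [(137, array([272.2, 185. ]))]
top [(137, array([272.2, 185. ]))]
side []
side []
t 75.65 p [0.4782 0.155  0.3635] rot [ 1.7994e+02 -3.0000e-02 -1.4170e+01] F [ 0.2 -0.   0.1] T [-0.03  0.19 -0.02] g 0.0563 q [ -58.   -3.   36.   98.    2.   84. -126.]
the job is handed in; nothing more can be done
None
```

The job is done and handed in at 75.7 s; sign-off reported no verdict.

- **Stones:** All four rough stones are in the bowl, and the last pictures after tipping show all four still there. The blue look-alikes were left alone.
- **Wing screws, first pass:** I tightened them with the key in the order 0, 2, 1, 3. They measured about 45.5°, 47°, 42.6° and 48°. Screw 0 stopped at about 41° on its first turn, so I topped it up before going on to screw 2.
- **Wing screws, second pass:** Same order, all home. The torque rose at the stop on each screw. In the pictures screws 0, 1 and 2 measured within about 2° of along the rim; I judged screw 3 by eye from its close-up.
- **Key:** It stands upright on its stud. I checked this in the wrist and side views before touching the lever.
- **Tipping:** I held the bowl for about 1.4 s. Two measures disagreed slightly: the wings seen from above gave about 40–41°, and the lever rod in the side view gave about 39°. The gripper's own path read higher because the ball lagged a few millimetres in the grip, so I corrected by the pictures and not by the arm's position.
- **Back to level:** I pushed the lever until the force rose at the stop. In the top view the ball is at exactly its starting pixel (272.2, 185.0). The same automatic check in the side view found no ball with the threshold I used, but by eye it matches there too.
- **End state:** The gripper is clear of everything with about 0 N on it. The things on the bench look unmoved.

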